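# Put the washed stirrer set up to dry

### The job

The stirrer set has just been washed: lay every stirrer shaft across the wire drying rack, each in a pair of forks of its own with its head hanging out over the drip tray, and stand every stirring rod in the beaker. Carry each shaft level from the moment it is lifted well clear of the bench: they are slippery and head-heavy and the heads do not all weigh the same, so a small trial lift just off the bench will show where each one balances and which way to shift the grip. Keep the beaker standing and leave the vials and the tape where they are.

Things in the scene. Friction and masses are not known exactly. Their poses are not given: they have to be found in the camera images.
- shaft_1_mid (a point): Stirrer shaft with a two-blade head with slanted blades, 68 mm across and 13 mm thick, grey. Straight slippery steel rod 300 mm long, 10 mm thick; a 13 mm sleeve covers the last 22 mm at the tail (-x). Point: middle of the rod, on its axis, 6.5 mm above the bench when lying; x runs along the rod to the head. Weighs 0.28 to 0.66 kg. Held off balance it turns in the grip and the heavy end sags. May be absent.
- shaft_1_head (a point): Centre of the head of shaft 1, on the axis, 165 mm from the rod's middle; same axes. The head begins 140 mm from the rod's middle. The balance point is not known beforehand: it lies 15 to 110 mm from the rod's middle toward the head. May be absent.
- shaft_2_mid (a point): Stirrer shaft with a U-shaped anchor head, 65 mm across, 49 mm long and 13 mm thick, grey. Straight slippery steel rod 300 mm long, 10 mm thick; a 13 mm sleeve covers the last 22 mm at the tail (-x). Point: middle of the rod, on its axis, 6.5 mm above the bench when lying; x runs along the rod to the head. Weighs 0.28 to 0.66 kg. Held off balance it turns in the grip and the heavy end sags. May be absent.
- shaft_2_head (a point): Centre of the head of shaft 2, on the axis, 165 mm from the rod's middle; same axes. The head begins 140 mm from the rod's middle. The balance point is not known beforehand: it lies 15 to 110 mm from the rod's middle toward the head. May be absent.
- shaft_3_mid (a point): Stirrer shaft with a flat rectangular paddle head, 58 mm across, 31 mm long and 13 mm thick, grey. Straight slippery steel rod 300 mm long, 10 mm thick; a 13 mm sleeve covers the last 22 mm at the tail (-x). Point: middle of the rod, on its axis, 6.5 mm above the bench when lying; x runs along the rod to the head. Weighs 0.28 to 0.66 kg. Held off balance it turns in the grip and the heavy end sags. May be absent.
- shaft_3_head (a point): Centre of the head of shaft 3, on the axis, 165 mm from the rod's middle; same axes. The head begins 140 mm from the rod's middle. The balance point is not known beforehand: it lies 15 to 110 mm from the rod's middle toward the head. May be absent.
- rack: Fixed wire drying rack. Origin on the bench midway between its two combs (8 mm wires along y at x = -50 and +50 mm, tops at z = 64 mm); x points to the drip tray (16 mm high, x 75 to 205 mm). Each comb has 3 forks of two 7 mm prongs, at y = +65, 0, -65 mm: gap 18 mm at a seated shaft, 29 mm at the tips (z = 90 mm). A shaft stays only with its balance point between the combs; open below.
- slot_1 (a point): Slot 1 of the rack (y = +65 mm): the point on a seated shaft's axis half-way between the two combs, 69 mm above the bench; x points along the slot to the drip-tray side.
- slot_2 (a point): Slot 2 of the rack (y = 0 mm): the point on a seated shaft's axis half-way between the two combs, 69 mm above the bench; x points along the slot to the drip-tray side.
- slot_3 (a point): Slot 3 of the rack (y = -65 mm): the point on a seated shaft's axis half-way between the two combs, 69 mm above the bench; x points along the slot to the drip-tray side.
- rod_1_mid (a point): Grey stirring rod, 165 mm long, 10 mm in diameter, 30 g, with a flat blade 18 mm wide and 34 mm long at its +x end, lying flat. The point is the middle of its length, on the axis, 5 mm above the bench when lying; x runs along the rod to the blade. Either end may be down in the beaker. May be absent.
- rod_1_end (a point): Tip of the plain end of rod 1, 82.5 mm from its middle along -x. May be absent.
- rod_1_blade (a point): Tip of the blade end of rod 1, 82.5 mm from its middle along +x. May be absent.
- rod_2_mid (a point): Grey stirring rod, 165 mm long, 10 mm in diameter, 30 g, with a flat blade 18 mm wide and 34 mm long at its +x end, lying flat. The point is the middle of its length, on the axis, 5 mm above the bench when lying; x runs along the rod to the blade. Either end may be down in the beaker. May be absent.
- rod_2_end (a point): Tip of the plain end of rod 2, 82.5 mm from its middle along -x. May be absent.
- rod_2_blade (a point): Tip of the blade end of rod 2, 82.5 mm from its middle along +x. May be absent.
- rod_3_mid (a point): Grey stirring rod, 165 mm long, 10 mm in diameter, 30 g, with a flat blade 18 mm wide and 34 mm long at its +x end, lying flat. The point is the middle of its length, on the axis, 5 mm above the bench when lying; x runs along the rod to the blade. Either end may be down in the beaker. May be absent.
- rod_3_end (a point): Tip of the plain end of rod 3, 82.5 mm from its middle along -x. May be absent.
- rod_3_blade (a point): Tip of the blade end of rod 3, 82.5 mm from its middle along +x. May be absent.
- beaker: Grey open beaker, 83 mm high, 69 mm across the rim, clear opening about 52 mm at the rim and 42 mm at the floor, floor 4 mm thick, 0.2 kg, loose. Origin at the centre of its underside, z up.
- vial_1: Small capped vial, 25 mm across, 56 mm high, a bystander to be left alone. Origin at the centre of its underside.
- vial_2: Small capped vial, 25 mm across, 56 mm high, a bystander to be left alone. Origin at the centre of its underside.
- tape_roll: Roll of tape lying flat, 104 mm across, 25 mm high, a bystander to be left alone. Origin at the centre of its underside.
Not all that is in view belongs to the job. There is more than one size of the beaker; the job needs the middle-sized.

How it is judged:
At the end, for the whole second after the job is handed in: Shafts at rest in separate fork pairs (height within 5 mm, middle within 10 mm sideways, 0.1 rad of parallel), head centres on the tray side, 70 to 205 mm from the rack centre; rods at rest in the beaker, one end within 30 mm of its underside, middle 55 mm above it; beaker upright (((y of shaft_1_mid in the frame of slot_1 between -0.01 and 0.01 m and z of shaft_1_mid in the frame of slot_1 between -0.005 and 0.005 m) or (y of shaft_1_mid in the frame of slot_2 between -0.01 and 0.01 m and z of shaft_1_mid in the frame of slot_2 between -0.005 and 0.005 m) or (y of shaft_1_mid in the frame of slot_3 between -0.01 and 0.01 m and z of shaft_1_mid in the frame of slot_3 between -0.005 and 0.005 m)) and angle between the x axis of each of shaft_1_mid, shaft_2_mid, shaft_3_mid and the x axis of rack, either way round below 0.1 rad and x of shaft_1_head in the frame of rack between 0.07 and 0.205 m and linear speed of each of shaft_1, shaft_2, shaft_3, rod_1, rod_2, rod_3 below 0.02 m/s and ((y of shaft_2_mid in the frame of slot_1 between -0.01 and 0.01 m and z of shaft_2_mid in the frame of slot_1 between -0.005 and 0.005 m) or (y of shaft_2_mid in the frame of slot_2 between -0.01 and 0.01 m and z of shaft_2_mid in the frame of slot_2 between -0.005 and 0.005 m) or (y of shaft_2_mid in the frame of slot_3 between -0.01 and 0.01 m and z of shaft_2_mid in the frame of slot_3 between -0.005 and 0.005 m)) and x of shaft_2_head in the frame of rack between 0.07 and 0.205 m and ((y of shaft_3_mid in the frame of slot_1 between -0.01 and 0.01 m and z of shaft_3_mid in the frame of slot_1 between -0.005 and 0.005 m) or (y of shaft_3_mid in the frame of slot_2 between -0.01 and 0.01 m and z of shaft_3_mid in the frame of slot_2 between -0.005 and 0.005 m) or (y of shaft_3_mid in the frame of slot_3 between -0.01 and 0.01 m and z of shaft_3_mid in the frame of slot_3 between -0.005 and 0.005 m)) and x of shaft_3_head in the frame of rack between 0.07 and 0.205 m and ((horizontal distance between rod_1_end and beaker below 0.032 m and z of rod_1_end in the frame of beaker between -0.005 and 0.03 m) or (horizontal distance between rod_1_blade and beaker below 0.032 m and z of rod_1_blade in the frame of beaker between -0.005 and 0.03 m)) and z of each of rod_1_mid, rod_2_mid, rod_3_mid in the frame of beaker above 0.055 m and ((horizontal distance between rod_2_end and beaker below 0.032 m and z of rod_2_end in the frame of beaker between -0.005 and 0.03 m) or (horizontal distance between rod_2_blade and beaker below 0.032 m and z of rod_2_blade in the frame of beaker between -0.005 and 0.03 m)) and ((horizontal distance between rod_3_end and beaker below 0.032 m and z of rod_3_end in the frame of beaker between -0.005 and 0.03 m) or (horizontal distance between rod_3_blade and beaker below 0.032 m and z of rod_3_blade in the frame of beaker between -0.005 and 0.03 m)) and angle between beaker's own z axis and vertical below 0.1 rad); the robot touches nothing.
It fails at once if shaft 1 tips more than 0.2 rad (about 11 degrees) from level while it is carried with its middle more than 90 mm above the bench (height (world z) of shaft_1_mid above 0.09 m and (angle between shaft_1_mid's own x axis and vertical below 1.3708 rad or angle between shaft_1_mid's own x axis and vertical above 1.7708 rad)).
It fails at once if shaft 2 tips more than 0.2 rad (about 11 degrees) from level while it is carried with its middle more than 90 mm above the bench (height (world z) of shaft_2_mid above 0.09 m and (angle between shaft_2_mid's own x axis and vertical below 1.3708 rad or angle between shaft_2_mid's own x axis and vertical above 1.7708 rad)).
It fails at once if shaft 3 tips more than 0.2 rad (about 11 degrees) from level while it is carried with its middle more than 90 mm above the bench (height (world z) of shaft_3_mid above 0.09 m and (angle between shaft_3_mid's own x axis and vertical below 1.3708 rad or angle between shaft_3_mid's own x axis and vertical above 1.7708 rad)).
It fails at once if the beaker is knocked over (tilted more than 0.6 rad) (angle between beaker's own z axis and vertical above 0.6 rad).
It fails at once if a vial or the tape roll is pushed more than 30 mm (distance of any of vial_1, vial_2, tape_roll from where it was at the start of the episode above 0.03 m).
Of shaft_1, shaft_2, shaft_3 only 2 to 3 are there at a start; the rules pass over those that are not, and their reading is None.
Of rod_1, rod_2, rod_3 only 2 to 3 are there at a start; the rules pass over those that are not, and their reading is None.
At some moment in a run one of shaft_1, shaft_2, shaft_3, rod_1, rod_2, rod_3 may be knocked a few centimetres aside while the robot is not near it.
It also fails if it takes over 210 s, if anything falls off the work surface, if the arm or the gripper's body presses on something with over 40 N, if the wrist force passes 120 N, or if a joint passes its speed limit or range.

### The arm

A 6-joint arm with a two-finger parallel gripper is mounted at the origin on a cart in front of the work surface, level with it; the furniture and walls round the work are solid. World frame = base frame: x ahead of the robot, y to its left, z up, the work surface at z = 0. Lengths are in m, angles in rad, forces in N, time in s.
With the tool pointing down it reaches from about 0.4 to 0.825 m from the base axis. Payload 7 kg.
Tool frame: the origin (TCP) lies on the centre line of the jaws, within the pads' length; the fingertips stand 25 mm ahead of it and the grasp point (between the pads) lies 6 mm ahead of it; z points along the fingers, y is the direction in which the jaws open and shut (so a half turn about z gives the same grasp; the last joint's range is limited). The gripper opens to 88 mm and grips with 3 to 60 N. Pads are 19 mm wide; open, the fingers measure 130 mm over their backs; the gripper's body (78 mm by 193 mm) begins 47 mm behind the grasp point.
Start: joints at [-1.044, 0.359, 0.012, 0, -1.224, -0.288], TCP at [0.16, -0.656, 0.225] pointing down, gripper open.
Joint ranges: [-3.07, 3.07], [-1.43, 2.12], [-1.02, 1.25], [-3.03, 1.67], [-3.05, -0], [-3.03, 3.03]. Speed limits (rad/s): [2.39, 2.39, 3.01, 3.14, 3.14, 3.14].

### API

Orientations are given as [roll, pitch, yaw] about the fixed x, y, z axes, in that order (R = Rz(yaw) Ry(pitch) Rx(roll)).
In Python, from station import * gives the robot as it stands. The module is installed in compiled form; this text tells all that it offers.
- The arm moves only by the tool step_arm, never from a script. Its argument "commands" is text: rows parted by semicolons, each of 6 numbers parted by spaces: the shift along the tool's x, y, z in mm, then the turn, a rotation vector about the tool's x, y, z in rad. A call has 1 to 8 rows; each row shifts and turns the commanded pose from where the row before left it, along the tool's axes as they then stand; what a row does not reach is not made up. A row lasts 1/8 s, in which the tool goes at most 62.5 mm and 10.7 degrees, less where a joint would pass 70% of its speed; a pose out of reach is approached as far as the arm can. A call is refused whole if a number of a shift passes 62.5 or a number of a turn 0.188, either way. A call with a gripper value outside its range is refused whole. "jaw" is the finger opening in mm, from 0 to 87.6, set as the call begins (left out, the last holds). The fingers move at their own pace and stop on an object; "grip_force" is the grip in N (left out, the last holds). Time passes only in rows, so rows that do not move let the fingers close. It gives the time, the measured TCP pose, the force and the opening at its end, in the units of the state.
- get_state(): the state, without advancing time (a new reading comes with each control period).
- grab_frame(name): name is "scene" or "top" or "wrist"; returns a dict with "frame" (480x640x3 uint8, red, green, blue), "fovy" (degrees; the focal length in pixels is half the picture's height over the tangent of half this angle, whatever the lens; pixels are square), "cx", "cy" (the principal point, pixels), "rvec" (rotation vector, rad) and "tvec" (3), from world to camera coordinates, as OpenCV has them; the wrist camera has in their place "tool_from_camera" (4x4, takes a point from camera to tool coordinates, whose origin is the TCP and whose axes are the flange's). Camera axes: x right, y down, z forward; pixel columns grow to the right and rows downward; lengths in m; the calibration is good to about 2 mm. A picture is of the moment at which its call begins: read the wrist's pose just before it. There is no depth.
- job_done(): hands the job in, once; it reports no verdict.
Trained networks look in a picture, given as the dict that the camera call returned (one of the last four; its "shot" number tells which), for a name from the list of things; names that differ only in an ending like _2 or _b are one class to them, and where a whole thing is asked for, a point or a joint stands for the part that bears it (a point fixed in the world has none). Each returns a list of dicts, best first, with "conf" (0 to 1); they miss things now and then, are a little off and sometimes report something else, mostly with a low value. They report only what shows in the picture. A call takes as long as a camera call. They do not tell look-alikes from the thing itself.
- recognise(picture, name): "pixel" ([column, row] in pixels, amid what is visible of it).
The state is a dict: "t": time; "q": joint angles; "qd": joint speeds; "joint_efforts": joint torques, N m; "eef_pos": TCP position; "ee_rot": TCP orientation; "force": force on the tool from outside, world axes, zero at the start; "moment": the same for the moment, N m; "width": finger opening in m.
Only numpy, scipy, OpenCV 4.12 (cv2) and the standard library are available. Lean on these libraries where they do the work, as an engineer would, in place of code of your own. Each camera call takes 0.05 s, during which the arm holds its last target.

## Working session

There is one attempt and no reset: what is moved stays moved. The work goes in short steps, Python scripts to look and compute and a tool call to move; the robot and the scene stay as the last step left them, time stands still between calls to the robot, and variables do not carry over. Pictures are saved under pics/ and viewed, and the job is handed in when it is done.

Besides the shell and the picture viewer there is one more tool, called after ">>>" by a JSON object that holds its "fn" and its "kwargs". step_arm: Moves the arm, as the interface text tells. Its arguments: {"type":"object","properties":{"commands":{"type":"string"},"jaw":{"type":"number"},"grip_force":{"type":"number"}},"required":["commands"]}

```bash
mkdir -p pics
python3 - <<'E'
from station import *
import cv2
s=get_state(); print(s)
for n in ["scene","top","wrist"]:
    p=grab_frame(n); cv2.imwrite(f"pics/{n}0.png",p["frame"][:,:,::-1]); print(n,{k:v for k,v in p.items() if k!="frame"})
E
```

```text
{'t': 0.0, 'q': array([-1.04385667e+00,  3.59393558e-01,  1.10740881e-02, -3.70792881e-04,
       -1.22407636e+00, -2.88080570e-01]), 'qd': array([ 0.00196803, -0.00021954,  0.00041084, -0.00109133,  0.00054958,
       -0.00112389]), 'joint_efforts': array([-4.64042841e-04, -5.82710266e+01,  2.93048608e+01,  6.99710190e+00,
        6.69584144e-03, -9.17395141e-05]), 'eef_pos': array([ 0.15955897, -0.65537624,  0.22422127]), 'ee_rot': array([ 3.13996002e+00, -1.20280790e-04, -2.90285974e+00]), 'force': array([ 0.72904092,  0.48268094, -0.06985913]), 'moment': array([-0.03106144, -0.01662521,  0.05298406]), 'width': 0.08756736921243412}
scene {'fovy': 42.19974815494969, 'cx': 326.5588645049898, 'cy': 241.36561165890976, 'rvec': array([ 1.35628887, -2.23319365,  0.86502104]), 'tvec': array([0.03227356, 0.4813184 , 1.36440576]), 'shot': 1}
top {'fovy': 53.98613661363634, 'cx': 319.8618061477151, 'cy': 237.4259858406977, 'rvec': array([ 2.04995461, -2.17977477,  0.21536051]), 'tvec': array([-0.20094374,  0.55918527,  1.66093514]), 'shot': 2}
wrist {'fovy': 65.6453050542526, 'cx': 324.22367815610903, 'cy': 246.8420914307566, 'tool_from_camera': array([[-8.23119864e-04, -9.58312996e-01, -2.85719309e-01,
         7.74289754e-02],
       [ 9.99999643e-01, -8.43724923e-04, -5.09836410e-05,
        -1.38557755e-03],
       [-1.92210216e-04, -2.85719249e-01,  9.58313349e-01,
        -1.60375003e-01],
       [ 0.00000000e+00,  0.00000000e+00,  0.00000000e+00,
         1.00000000e+00]]), 'shot': 3}
```

View pics/scene0.png

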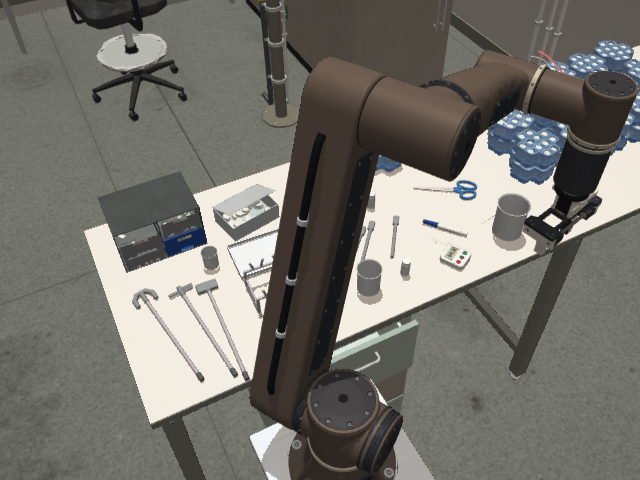

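View pics/top0.png

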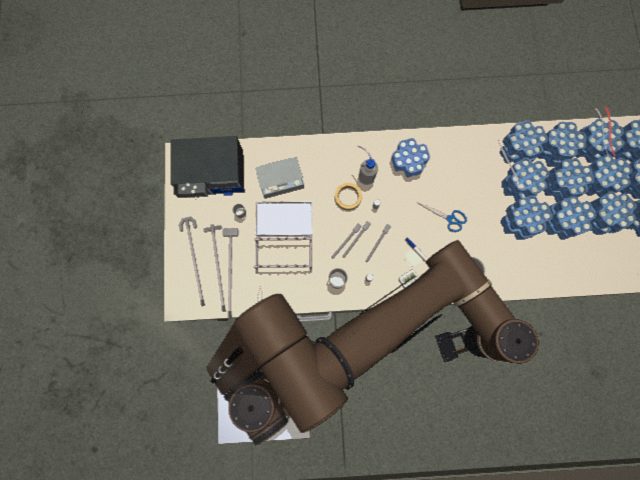

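View pics/wrist0.png

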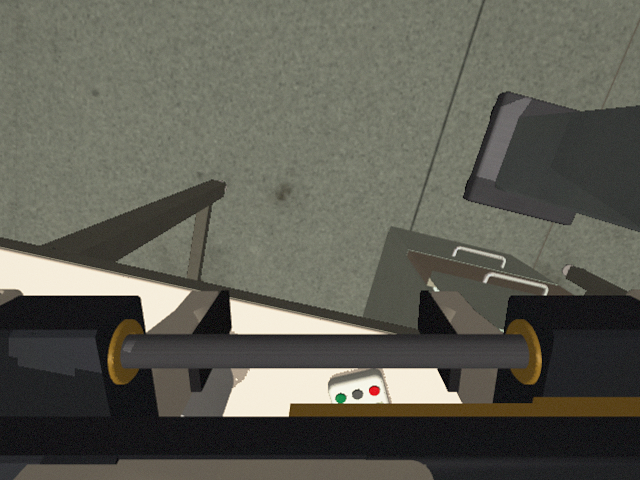

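```bash
cat > h.py <<'E'
from station import *
import cv2, numpy as np
from scipy.spatial.transform import Rotation as R
def K(p):
    f=240/np.tan(np.radians(p["fovy"])/2); return np.array([[f,0,p["cx"]],[0,f,p["cy"]],[0,0,1]])
def ext(p,s=None):
    "world_from_camera R, pos"
    if "rvec" in p:
        Rm=cv2.Rodrigues(np.array(p["rvec"]))[0]; return Rm.T, -Rm.T@np.array(p["tvec"])
    Rt=R.from_euler("xyz",s["ee_rot"]).as_matrix(); T=np.array(p["tool_from_camera"])
    return Rt@T[:3,:3], Rt@T[:3,3]+s["eef_pos"]
def ray(p,uv,s=None):
    Rm,c=ext(p,s); return Rm@np.linalg.solve(K(p),np.array([uv[0],uv[1],1.])), c
def onz(p,uv,z,s=None):
    d,c=ray(p,uv,s); return c+d*(z-c[2])/d[2]
def proj(p,X,s=None):
    Rm,c=ext(p,s); v=K(p)@(Rm.T@(np.array(X)-c)); return v[:2]/v[2]
def save(img,name,box=None,k=1):
    if box is not None: x0,y0,x1,y1=box; img=img[y0:y1,x0:x1]
    if k!=1: img=cv2.resize(img,None,fx=k,fy=k,interpolation=cv2.INTER_CUBIC)
    cv2.imwrite("pics/"+name,img[:,:,::-1])
E
python3 - <<'E'
from h import *
p=grab_frame("top"); save(p["frame"],"top_l.png",(160,190,420,325),3)
for n,z in [("shaft_1_mid",.0065),("shaft_1_head",.0065),("shaft_2_mid",.0065),("shaft_2_head",.0065),("shaft_3_mid",.0065),("shaft_3_head",.0065),("rack",.0),("slot_1",.069),("rod_1_mid",.005),("rod_1_end",.005),("rod_1_blade",.005),("beaker",.04),("vial_1",.03),("tape_roll",.012)]:
    for d in recognise(p,n): print(n,np.round(d["pixel"],1),round(d["conf"],2),np.round(onz(p,d["pixel"],z),3))
E
```

```text
shaft_1_mid [214.7 267.9] 0.64 [0.465 0.161 0.006]
shaft_1_mid [231.4 235.5] 0.27 [0.584 0.096 0.006]
shaft_1_head [217.4 260.9] 0.58 [0.491 0.15  0.006]
shaft_2_mid [190.  237.8] 0.73 [0.585 0.252 0.006]
shaft_2_head [190.9 237.2] 0.7 [0.587 0.248 0.006]
shaft_2_head [377.7 241.7] 0.59 [ 0.526 -0.45   0.006]
shaft_2_head [343.3 244.5] 0.5 [ 0.524 -0.321  0.006]
shaft_2_head [216.8 256.7] 0.18 [0.507 0.152 0.006]
shaft_2_head [282.  223.6] 0.18 [ 0.618 -0.096  0.006]
shaft_3_mid [230.3 249.4] 0.53 [0.531 0.101 0.006]
shaft_3_head [230.2 241. ] 0.72 [0.563 0.101 0.006]
shaft_3_head [357.2 192.5] 0.36 [ 0.722 -0.388  0.006]
shaft_3_head [369.3 275.2] 0.27 [ 0.403 -0.409  0.006]
shaft_3_head [191.9 231.5] 0.16 [0.608 0.244 0.006]
rack [281.5 221.6] 0.62 [ 0.627 -0.094  0.   ]
rack [216.3 255.6] 0.24 [0.512 0.156 0.   ]
slot_1 [283.9 225. ] 0.81 [ 0.597 -0.107  0.069]
rod_1_mid [348.9 236.9] 0.44 [ 0.552 -0.344  0.005]
rod_1_end [349.6 236.4] 0.68 [ 0.553 -0.347  0.005]
rod_1_end [215.7 246.2] 0.18 [0.547 0.156 0.005]
rod_1_blade [335.6 277.8] 0.46 [ 0.401 -0.284  0.005]
beaker [477.4 261. ] 0.63 [ 0.426 -0.801  0.04 ]
beaker [238.2 209.3] 0.6 [0.675 0.062 0.04 ]
beaker [335.6 278.8] 0.59 [ 0.393 -0.282  0.04 ]
beaker [371.  275.6] 0.54 [ 0.397 -0.411  0.04 ]
vial_1 [371.4 275.3] 0.45 [ 0.399 -0.414  0.03 ]
vial_1 [375.8 203.5] 0.42 [ 0.668 -0.453  0.03 ]
tape_roll [345.5 188.3] 0.71 [ 0.74  -0.345  0.012]
tape_roll [336.7 278.4] 0.7 [ 0.398 -0.288  0.012]
```

View pics/top_l.png

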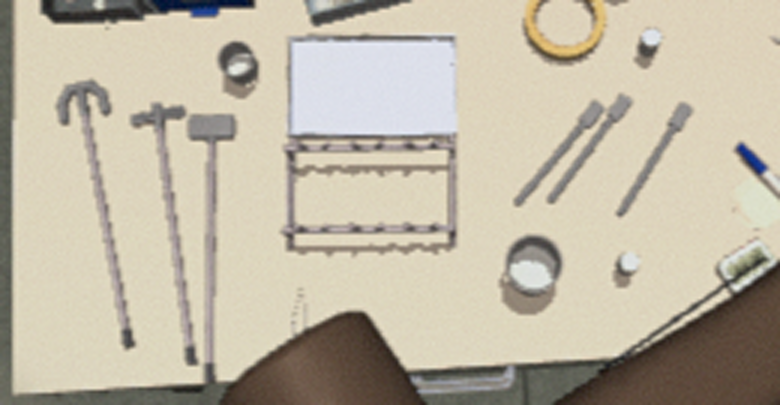

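Run:
```python
from h import *
p=grab_frame("top")
def w(c,z): return np.round(onz(p,(160+c[0]/3,190+c[1]/3),z),4)
for n,a,b,z in [("anchor",(83,84),(127,342),.0065),("blade",(160,115),(191,358),.0065),("paddle",(212,116),(209,376),.0065),("r1",(600,104),(518,202),.005),("r2",(626,98),(552,200),.005),("r3",(686,105),(620,212),.005)]:
    A,B=w(a,z),w(b,z); print(n,A,B,np.linalg.norm(A-B), np.degrees(np.arctan2(*(A-B)[[1,0]])))
for n,c,z in [("combFarL",(288,147),.064),("combFarR",(456,147),.064),("combNearL",(288,230),.064),("combNearR",(456,230),.064),("trayFL",(290,38),.016),("trayFR",(455,38),.016),("beakerrim",(534,258),.083),("smallbk",(239,60),.06),("vialN",(628,259),.056),("vialF",(650,40),.056),("tape",(565,20),.02)]: print(n,w(c,z))
print(w((210,395),0),w((12,395),0),w((12,150),0),w((240,368),0))
```

```text
anchor [0.6619 0.2601 0.0065] [0.3349 0.2081 0.0065] 0.33110874346655367 9.035598870368043
blade [0.6157 0.1636 0.0065] [0.3108 0.1307 0.0065] 0.3066698876642439 6.1586284862714376
paddle [0.6104 0.0983 0.0065] [0.2879 0.1093 0.0065] 0.3226875423687751 -1.9535173163813968
r1 [ 0.5959 -0.3894  0.005 ] [ 0.4778 -0.2782  0.005 ] 0.1622129772860359 -43.27639940719737
r2 [ 0.6016 -0.4227  0.005 ] [ 0.4777 -0.3205  0.005 ] 0.16061148775850376 -39.51781569045351
r3 [ 0.5879 -0.4972  0.005 ] [ 0.4575 -0.4035  0.005 ] 0.1605735034182165 -35.69944782479317
combFarL [ 0.5527 -0.0033  0.064 ]
combFarR [ 0.5401 -0.206   0.064 ]
combNearL [4.516e-01 1.000e-04 6.400e-02]
combNearR [ 0.4392 -0.2002  0.064 ]
trayFL [ 0.703  -0.0043  0.016 ]
trayFR [ 0.6901 -0.2123  0.016 ]
beakerrim [ 0.3978 -0.29    0.083 ]
smallbk [0.6662 0.0537 0.06  ]
vialN [ 0.3929 -0.4031  0.056 ]
vialF [ 0.6612 -0.4523  0.056 ]
tape [ 0.7038 -0.3524  0.02  ]
[0.2654 0.1099 0.    ] [0.2801 0.3498 0.    ] [0.5837 0.3514 0.    ] [0.2955 0.0727 0.    ]
```

>>> {"fn": "step_arm", "kwargs": {"commands": "-20 26 0 0 0 0;-36 47 0 0 0 0;-36 47 0 0 0 0;-36 47 0 0 0 0;-36 47 0 0 0 0;-36 47 0 0 0 0;-36 47 0 0 0 0;-36 47 0 0 0 0", "jaw": 40}}

```text
t: 1.95
eef_pos: [0.3404, -0.2449, 0.2256]
ee_rot: [-3.141, 0.001, -2.903]
force: [1.2, -0.4, -0.3]
width: 0.0401
```

>>> {"fn": "step_arm", "kwargs": {"commands": "-36 47 0 0 0 0;-36 47 0 0 0 0;-36 47 0 0 0 0;-36 47 0 0 0 0;-36 47 0 0 0 0;-36 47 0 0 0 0;-16 21 0 0 0 0;0 0 0 0 0 0"}}

```text
t: 2.95
eef_pos: [0.494, 0.104, 0.2248]
ee_rot: [-3.141, -0.001, -2.901]
force: [-0.3, -0.1, 0.1]
width: 0.04
```

Run:
```python
from h import *
s=get_state(); print(s["t"],s["eef_pos"],s["ee_rot"],s["q"],s["force"],s["moment"])
p=grab_frame("wrist"); save(p["frame"],"w1.png")
p=grab_frame("top"); save(p["frame"],"t1.png",(160,150,480,325),2.5)
```

```text
2.95 [0.49404532 0.10400822 0.2247528 ] [-3.14129391e+00 -7.73481339e-04 -2.90087386e+00] [ 5.97185918e-01  7.73186700e-02 -3.55411137e-01  1.10613408e-05
 -1.13889563e+00 -1.92726797e+00] [-0.29815516 -0.12609138  0.05029957] [-0.03569955  0.07064656  0.00713271]
```

View pics/w1.png

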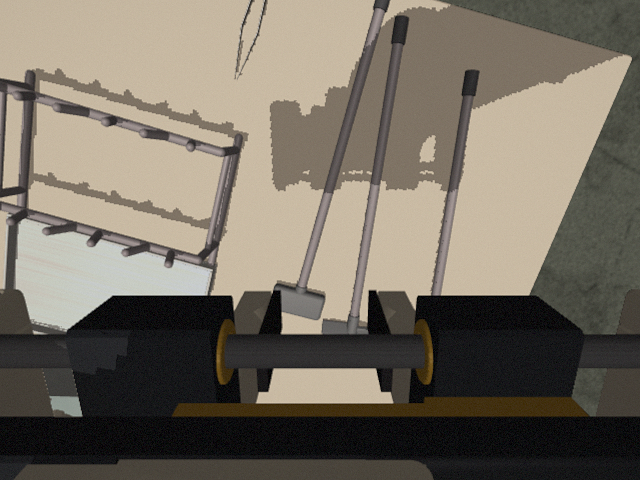

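View pics/t1.png

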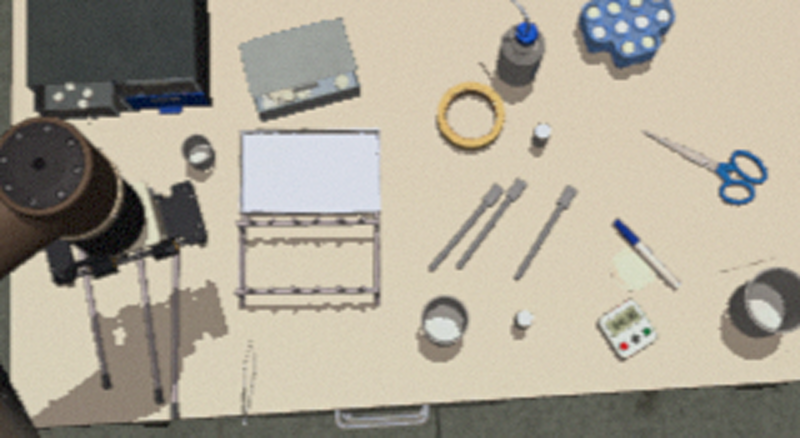

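Run:
```python
from h import *
s=get_state(); p=grab_frame("wrist")
save(p["frame"],"w1a.png",(220,0,520,340),2.3)
for n in ["shaft_1_mid","shaft_1_head","rack","slot_1"]:
    for d in recognise(p,n): print(n,np.round(d["pixel"],1),round(d["conf"],2),np.round(onz(p,d["pixel"],.0065,s),3))
for n,c,z in [("pad head l",(302,285),.0065),("pad head tip",(297,318),.0065),("pad mid",(331,188),.0065),("pad up",(377,18),.0065),("bl tail",(402,16),.0065),("bl sleeve",(398,43),.0065),("bl low",(356,313),.0065),("anc tail",(471,71),.0065),("anc low",(437,290),.0065),
 ("combN L", (240,143),.064),("combN R",(33,89),.064),("combF L",(212,258),.064),("combF R",(0,209),.064)]: print(n,np.round(onz(p,c,z,s),4))
```

```text
shaft_1_mid [378.3 179.2] 0.84 [0.446 0.145 0.007]
shaft_1_head [379.5 179. ] 0.76 [0.446 0.147 0.007]
shaft_1_head [455.6 174.8] 0.31 [0.423 0.22  0.007]
shaft_1_head [327.7 193.4] 0.17 [0.472 0.099 0.007]
rack [ 79.6 252.8] 0.81 [ 0.596 -0.143  0.007]
slot_1 [ 77.3 252.5] 0.95 [ 0.596 -0.145  0.007]
pad head l [0.5761 0.0958 0.0065]
pad head tip [0.6165 0.0991 0.0065]
pad mid [0.4658 0.1012 0.0065]
pad up [0.3084 0.1047 0.0065]
bl tail [0.3016 0.1261 0.0065]
bl sleeve [0.3233 0.1289 0.0065]
bl low [0.5948 0.1621 0.0065]
anc tail [0.3297 0.2018 0.0065]
anc low [0.5469 0.2415 0.0065]
combN L [0.4403 0.0158 0.064 ]
combN R [ 0.4383 -0.1524  0.064 ]
combF L [0.5457 0.0085 0.064 ]
combF R [ 0.5447 -0.1786  0.064 ]
```

View pics/w1a.png

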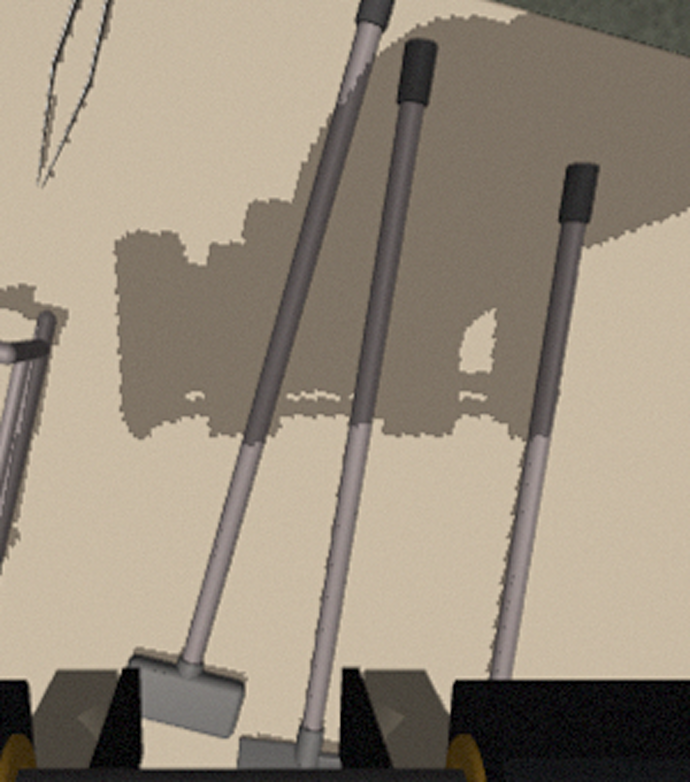

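>>> {"fn": "step_arm", "kwargs": {"commands": "-3 -4 0 0 0 0.135;0 0 10 0 0 0.135;0 0 40 0 0 0;0 0 40 0 0 0;0 0 30 0 0 0;0 0 0 0 0 0", "jaw": 28}}

```text
t: 4.05
eef_pos: [0.4961, 0.0983, 0.1036]
ee_rot: [-3.139, -0.004, 3.109]
force: [0.8, -1.0, 0.5]
width: 0.0281
```

Run:
```python
from h import *
s=get_state(); print(s["t"],s["eef_pos"],s["ee_rot"],s["force"],s["moment"])
p=grab_frame("wrist"); save(p["frame"],"w2.png")
p=grab_frame("scene"); save(p["frame"],"s2.png",(80,200,400,420),2.5)
```

```text
4.05 [0.49612328 0.09825459 0.10357561] [-3.1393342  -0.00363418  3.1094589 ] [ 0.78211043 -1.04972534  0.45692389] [-0.03317973 -0.05870052 -0.01182313]
```

View pics/w2.png

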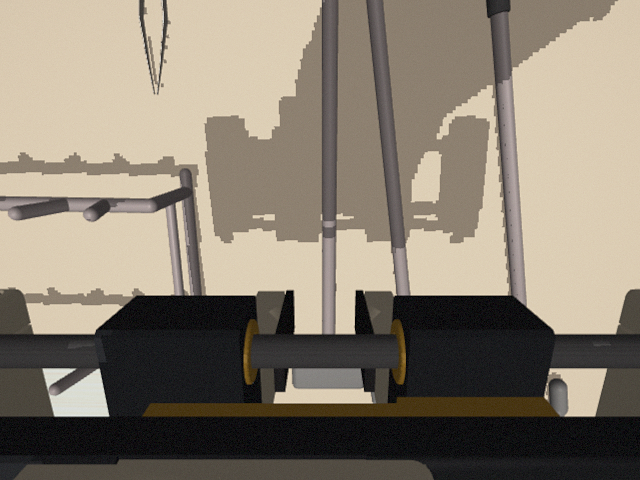

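View pics/s2.png

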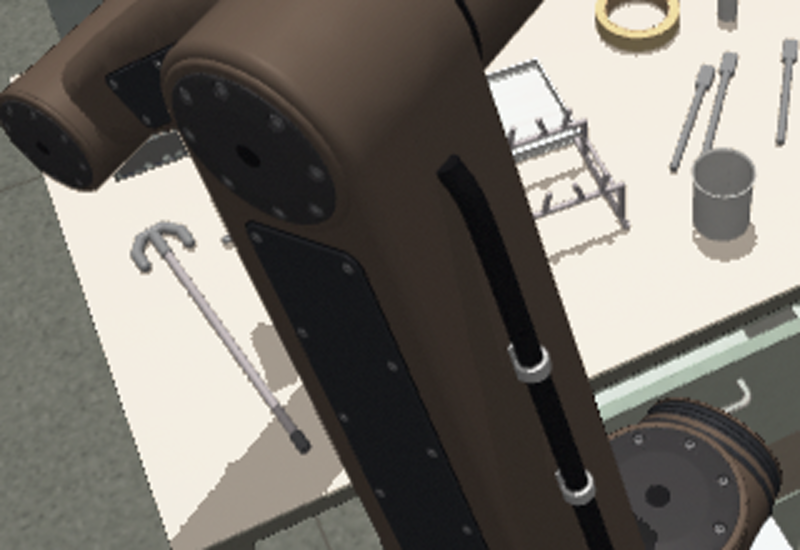

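>>> {"fn": "step_arm", "kwargs": {"commands": "0 1 35 0 0 0;0 0 32 0 0 0;0 0 9 0 0 0;0 0 0 0 0 0", "jaw": 28}}

```text
t: 4.65
eef_pos: [0.4983, 0.1008, 0.0301]
ee_rot: [3.141, 0.001, 3.111]
force: [-0.3, -0.3, 0.9]
width: 0.0284
```

>>> {"fn": "step_arm", "kwargs": {"commands": "0 0 0 0 0 0;0 0 0 0 0 0;0 0 0 0 0 0;0 0 0 0 0 0", "jaw": 0, "grip_force": 60}}

```text
t: 5.15
eef_pos: [0.4977, 0.1006, 0.0294]
ee_rot: [3.141, 0.0, 3.11]
force: [0.0, 0.7, 0.7]
width: 0.0006
```

Run:
```python
from h import *
s=get_state(); print(s["t"],s["eef_pos"],s["ee_rot"],s["force"],s["moment"],s["width"])
```

```text
5.15 [0.49769856 0.10060361 0.02942507] [3.14135488e+00 3.84913120e-04 3.11045280e+00] [0.02687241 0.67731401 0.73824166] [-0.00221135 -0.057648    0.01195987] 0.0005658641087075444
```

>>> {"fn": "step_arm", "kwargs": {"commands": "0 0 -6 0 0 0;0 0 -6 0 0 0;0 0 0 0 0 0;0 0 0 0 0 0"}}

```text
t: 5.65
eef_pos: [0.4976, 0.1006, 0.0412]
ee_rot: [3.141, 0.0, 3.11]
force: [-0.8, 0.4, -0.4]
width: 0.0004
```

Run:
```python
from h import *
s=get_state(); print(s["t"],s["eef_pos"],s["ee_rot"],s["force"],s["moment"],s["width"])
p=grab_frame("wrist"); save(p["frame"],"w3.png")
for i in range(3):
  grab_frame("wrist");s=get_state(); print(s["force"],s["moment"])
```

```text
5.65 [0.49758156 0.10058056 0.04124433] [3.14138697e+00 1.88515411e-04 3.11037113e+00] [-0.82963682  0.44170744 -0.37268898] [ 0.00820299 -0.09145023  0.03271962] 0.00039646027794237415
[-0.40172068  0.1661565  -0.12711841] [-0.00126059 -0.01509487 -0.0190509 ]
[ 0.47826613  0.12184604 -0.17451155] [-0.06691727 -0.03567827 -0.01818697]
[ 0.03980254 -0.34963184  0.25346323] [ 0.04144638 -0.00041937  0.05749828]
```

View pics/w3.png

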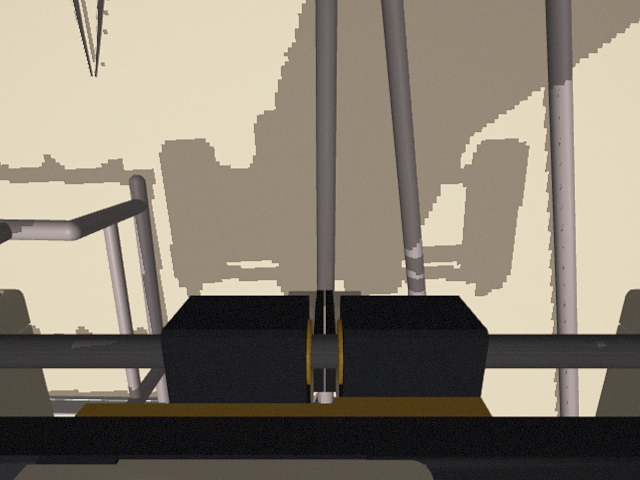

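>>> {"fn": "step_arm", "kwargs": {"commands": "0 0 0 0 0 0;0 0 0 0 0 0;0 0 8 0 0 0;0 0 7 0 0 0;0 0 0 0 0 0", "jaw": 28}}

```text
t: 6.48
eef_pos: [0.497, 0.1002, 0.0252]
ee_rot: [-3.141, -0.002, 3.11]
force: [0.1, -0.4, 0.4]
width: 0.0278
```

>>> {"fn": "step_arm", "kwargs": {"commands": "0 0 0 0 0 0;0 0 0 0 0 0;0 0 0 0 0 0;0 0 0 0 0 0", "jaw": 0, "grip_force": 50}}

```text
t: 6.98
eef_pos: [0.4977, 0.1006, 0.0263]
ee_rot: [3.141, 0.0, 3.11]
force: [0.3, -0.5, 0.3]
width: 0.0007
```

Run:
```python
from h import *
s=get_state()
p=grab_frame("wrist"); save(p["frame"],"w4.png",(200,180,460,420),3)
p=grab_frame("top"); save(p["frame"],"t4.png",(160,190,320,325),4)
for z in (.02,.0285,.03): print(s["eef_pos"])
```

```text
[0.49765896 0.10056381 0.02629442]
[0.49765896 0.10056381 0.02629442]
[0.49765896 0.10056381 0.02629442]
```

View pics/w4.png

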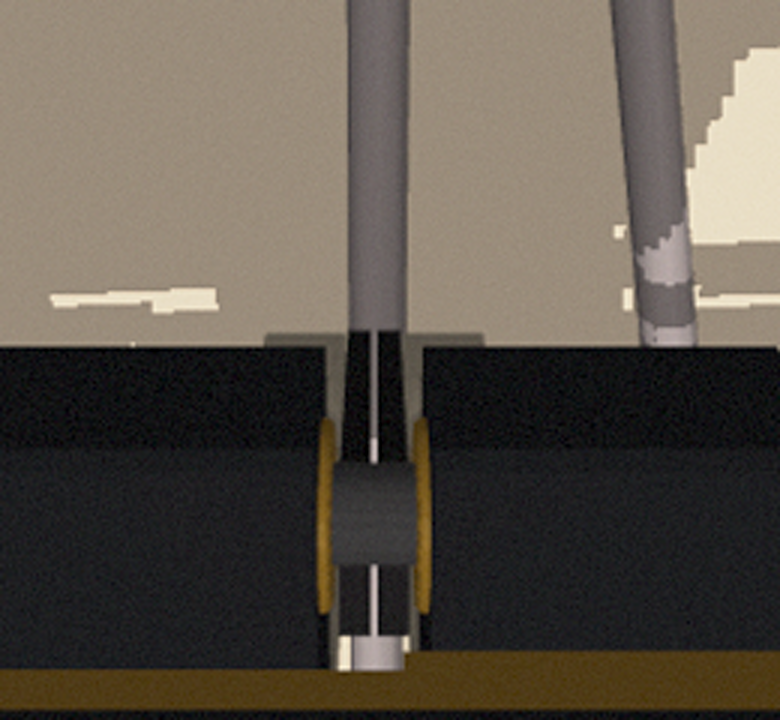

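View pics/t4.png

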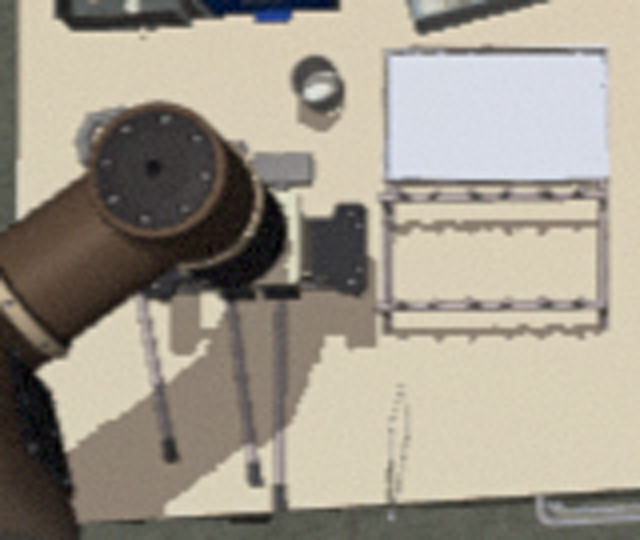

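>>> {"fn": "step_arm", "kwargs": {"commands": "0 0 0 0 0 0;0 0 0 0 0 0;0 0 2 0 0 0;0 0 0 0 0 0", "jaw": 28}}

```text
t: 7.58
eef_pos: [0.4974, 0.1005, 0.024]
ee_rot: [-3.141, -0.0, 3.11]
force: [-0.2, 0.6, 0.7]
width: 0.0273
```

>>> {"fn": "step_arm", "kwargs": {"commands": "0 0 2 0 0 0;0 0 0 0 0 0"}}

```text
t: 7.82
eef_pos: [0.4974, 0.1005, 0.022]
ee_rot: [-3.141, -0.0, 3.11]
force: [0.1, -0.4, -0.5]
width: 0.0279
```

Run:
```python
from h import *
s=get_state()
p=grab_frame("wrist"); save(p["frame"],"w5.png",(200,180,460,420),3)
```

```text
(no output)
```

View pics/w5.png

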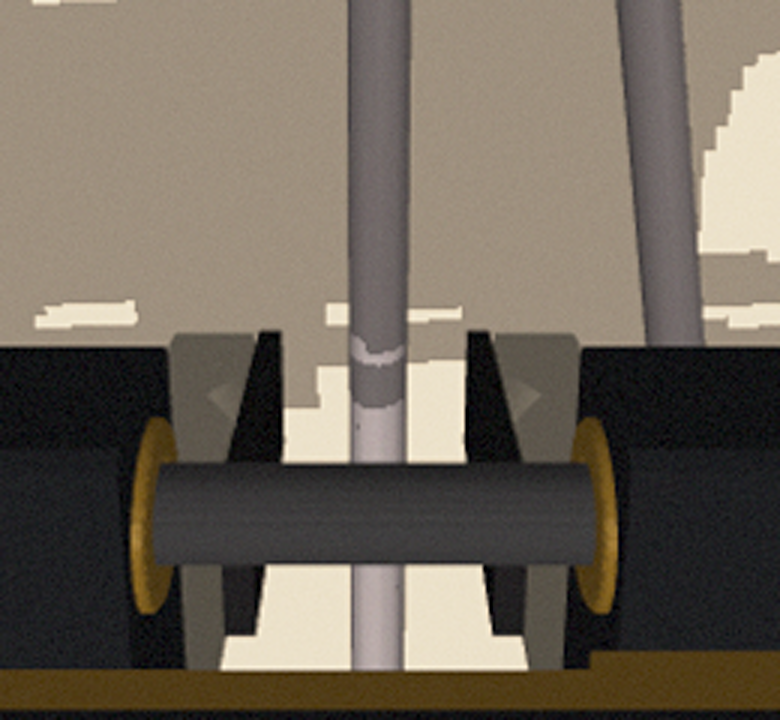

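>>> {"fn": "step_arm", "kwargs": {"commands": "0 0 5 0 0 0;0 0 4 0 0 0;0 0 3 0 0 0;0 0 0 0 0 0"}}

```text
t: 8.38
eef_pos: [0.4974, 0.1004, 0.0098]
ee_rot: [-3.141, -0.001, 3.11]
force: [-0.0, 0.2, 0.9]
width: 0.0282
```

>>> {"fn": "step_arm", "kwargs": {"commands": "0 0 3 0 0 0;0 0 0 0 0 0"}}

```text
t: 8.62
eef_pos: [0.4975, 0.1005, 0.007]
ee_rot: [-3.141, -0.0, 3.11]
force: [0.5, 0.3, -0.2]
width: 0.0279
```

Run:
```python
from h import *
s=get_state()
p=grab_frame("wrist"); save(p["frame"],"w6.png",(200,180,460,420),3)
```

```text
(no output)
```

View pics/w6.png

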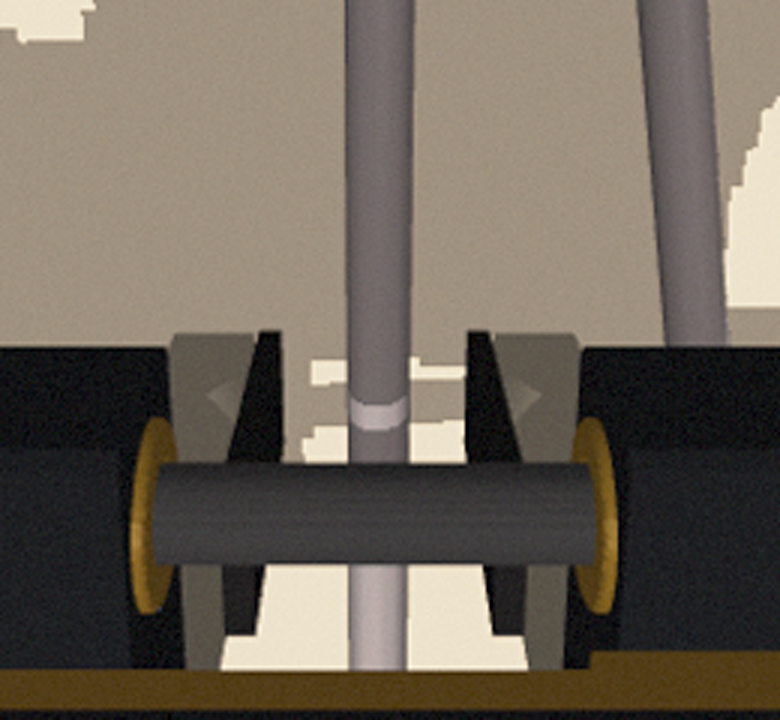

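>>> {"fn": "step_arm", "kwargs": {"commands": "0 0 2 0 0 0;0 0 0 0 0 0"}}

```text
t: 8.93
eef_pos: [0.4975, 0.1005, 0.005]
ee_rot: [-3.141, -0.0, 3.11]
force: [-0.2, 0.4, 0.2]
width: 0.0277
```

>>> {"fn": "step_arm", "kwargs": {"commands": "0 0 2 0 0 0;0 0 0 0 0 0"}}

```text
t: 9.18
eef_pos: [0.4975, 0.1005, 0.003]
ee_rot: [-3.141, -0.0, 3.11]
force: [0.1, 0.5, 0.1]
width: 0.0279
```

>>> {"fn": "step_arm", "kwargs": {"commands": "0 0 2 0 0 0;0 0 0 0 0 0"}}

```text
t: 9.43
eef_pos: [0.4975, 0.1005, 0.001]
ee_rot: [-3.141, -0.0, 3.11]
force: [-0.6, 0.3, -0.4]
width: 0.028
```

>>> {"fn": "step_arm", "kwargs": {"commands": "0 0 1 0 0 0;0 0 0 0 0 0;0 0 0 0 0 0;0 0 0 0 0 0", "jaw": 0, "grip_force": 40}}

```text
t: 9.93
eef_pos: [0.4976, 0.1006, 0.0001]
ee_rot: [3.142, 0.0, 3.11]
force: [0.0, 1.3, -1.0]
width: 0.0087
```

>>> {"fn": "step_arm", "kwargs": {"commands": "0 0 0 0 0 0;0 0 0 0 0 0;0 0 2 0 0 0;0 0 0 0 0 0", "jaw": 28}}

```text
t: 10.42
eef_pos: [0.498, 0.1007, -0.0011]
ee_rot: [3.141, 0.001, 3.111]
force: [-2.5, 0.2, 9.7]
width: 0.0282
```

>>> {"fn": "step_arm", "kwargs": {"commands": "0 0 2 0 0 0;0 0 0 0 0 0"}}

```text
t: 10.68
eef_pos: [0.498, 0.1008, -0.0013]
ee_rot: [3.141, 0.001, 3.112]
force: [-10.4, -0.1, 35.9]
width: 0.0276
```

>>> {"fn": "step_arm", "kwargs": {"commands": "0 0 2 0 0 0;0 0 0 0 0 0"}}

```text
t: 10.92
eef_pos: [0.4981, 0.1007, -0.0014]
ee_rot: [3.141, 0.002, 3.112]
force: [-19.8, -1.0, 59.4]
width: 0.0284
```

>>> {"fn": "step_arm", "kwargs": {"commands": "0 0 -6 0 0 0;0 0 0 0 0 0"}}

```text
t: 11.18
eef_pos: [0.4979, 0.1008, 0.0006]
ee_rot: [3.141, 0.001, 3.11]
force: [-0.2, 0.9, -0.4]
width: 0.0278
```

>>> {"fn": "step_arm", "kwargs": {"commands": "0 0 0 0 0 0;0 0 0 0 0 0;0 0 0 0 0 0;0 0 0 0 0 0", "jaw": 0, "grip_force": 50}}

```text
t: 11.68
eef_pos: [0.4972, 0.1004, -0.0004]
ee_rot: [-3.141, -0.001, 3.11]
force: [0.3, 0.4, -4.6]
width: 0.0088
```

```bash
cat > fm.py <<'E'
from h import *
F=[];M=[]
for i in range(4):
    grab_frame("wrist"); s=get_state(); F.append(s["force"]);M.append(s["moment"])
print(round(s["t"],2),s["eef_pos"],np.round(s["ee_rot"],3),"F",np.round(np.mean(F,0),2),"M",np.round(np.mean(M,0),3),s["width"])
E
python3 fm.py
```

```text
11.88 [ 4.97144216e-01  1.00287717e-01 -1.59227840e-04] [-3.141e+00 -1.000e-03  3.110e+00] F [-0.45 -0.11 -4.07] M [ 0.018 -0.024 -0.014] 0.008149374500316647
```

>>> {"fn": "step_arm", "kwargs": {"commands": "0 0 -6 0 0 0;0 0 -6 0 0 0;0 0 0 0 0 0;0 0 0 0 0 0"}}

```text
t: 12.38
eef_pos: [0.4976, 0.1006, 0.0123]
ee_rot: [3.141, 0.0, 3.11]
force: [0.5, -0.1, -4.4]
width: 0.0086
```

```bash
python3 fm.py
python3 - <<'E'
from h import *
p=grab_frame("wrist"); save(p["frame"],"w7.png")
p=grab_frame("top"); save(p["frame"],"t7.png",(160,190,320,325),4)
E
```

```text
12.57 [0.49746619 0.10048904 0.01202227] [-3.141 -0.     3.11 ] F [-0.16  0.23 -5.06] M [-0.01   0.051  0.025] 0.008606372029943719
```

View pics/w7.png

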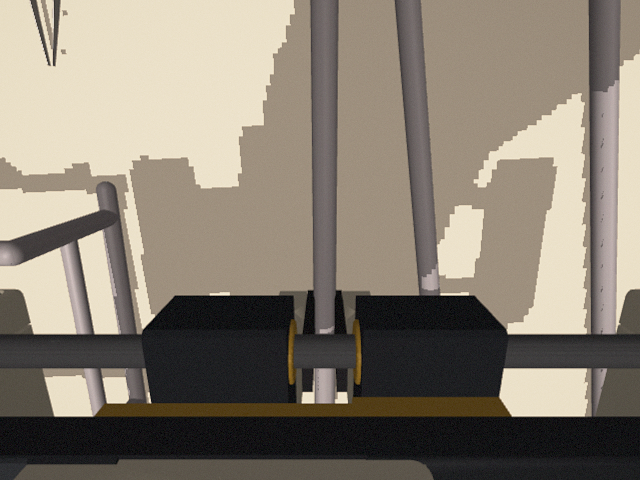

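```bash
cat > tilt.py <<'E'
from h import *
from scipy.optimize import least_squares
def edges(img,v,u0,u1):
    g=cv2.GaussianBlur(img,(1,5),0).astype(float).mean(2)[v]
    # gradient extremes
    d=np.abs(np.gradient(g)); return g,d
def widths(rows,u0,u1,show=False):
    s=get_state(); p=grab_frame("wrist"); im=p["frame"]; out=[]
    for v in rows:
        g=im[v-2:v+3,:,:].astype(float).mean(0)
        d=np.zeros(640); d[1:-1]=np.abs(g[2:]-g[:-2]).sum(1)
        def pk(a,b):
            i=a+int(np.argmax(d[a:b])); y=d[i-1:i+2]; o=(y[0]-y[2])/(2*(y[0]-2*y[1]+y[2])+1e-9); return i+o
        c=(u0+u1)//2
        out.append((v,pk(u0,c),pk(c,u1)))
    return s,p,out
def fit(s,p,out,r=.005):
    # axis in tool frame: point at tool x=0: (0,y0,z0); direction (1,a,t)
    T=np.array(p["tool_from_camera"]); Rm,t=T[:3,:3],T[:3,3]; Km=K(p)
    def res(x):
        y0,z0,a,tt=x; P=np.array([0,y0,z0]); D=np.array([1,a,tt]); D/=np.linalg.norm(D); e=[]
        for v,ul,ur in out:
            for u,sg in((ul,-1),(ur,1)):
                d=Rm@np.linalg.solve(Km,[u,v,1.]); n=np.cross(d,D); n/=np.linalg.norm(n)
                if n[1]<0:n=-n
                e.append(((P-t)@n+sg*r)*1000)   # signed distance ray-axis
        return e
    q=least_squares(res,[0,-.005,0,0],loss="soft_l1",f_scale=.3)
    return q.x,np.array(q.fun)
if __name__=="__main__":
    import sys
    u0,u1=int(sys.argv[1]),int(sys.argv[2])
    s,p,o=widths(list(range(6,285,9)),u0,u1)
    x,f=fit(s,p,o)
    print("y0,z0,yaw,tilt(+ = tail(-world x) end lower)",np.round(x,4),"rms",np.round(np.sqrt(np.mean(f**2)),2))
E
python3 tilt.py 300 350; python3 fm.py
```

```text
y0,z0,yaw,tilt(+ = tail(-world x) end lower) [-0.0014 -0.0095 -0.     -0.0004] rms 0.04
12.93 [0.49755032 0.10050217 0.01209675] [-3.142 -0.     3.11 ] F [-0.   -0.73 -5.04] M [0.015 0.052 0.013] 0.008398953814318141
```

>>> {"fn": "step_arm", "kwargs": {"commands": "0 0 6 0 0 0;0 0 5 0 0 0;0 0 0 0 0 0"}}

```text
t: 13.3
eef_pos: [0.4972, 0.1003, 0.0005]
ee_rot: [-3.141, -0.001, 3.11]
force: [0.5, -0.6, -4.5]
width: 0.0082
```

>>> {"fn": "step_arm", "kwargs": {"commands": "0 0 0 0 0 0;0 0 0 0 0 0;-10 0 0 0 0 0;0 0 0 0 0 0", "jaw": 24}}

```text
t: 13.8
eef_pos: [0.5089, 0.1006, 0.0015]
ee_rot: [3.141, 0.001, 3.11]
force: [-0.3, 0.6, -0.1]
width: 0.024
```

>>> {"fn": "step_arm", "kwargs": {"commands": "0 0 0 0 0 0;0 0 0 0 0 0;0 0 0 0 0 0;0 0 0 0 0 0", "jaw": 0}}

```text
t: 14.3
eef_pos: [0.5074, 0.1001, 0.0011]
ee_rot: [-3.141, -0.0, 3.11]
force: [-0.5, -0.2, -0.6]
width: 0.0081
```

>>> {"fn": "step_arm", "kwargs": {"commands": "0 0 -6 0 0 0;0 0 -6 0 0 0;0 0 -6 0 0 0;0 0 0 0 0 0;0 0 0 0 0 0"}}

```text
t: 14.92
eef_pos: [0.5075, 0.1002, 0.0191]
ee_rot: [3.142, -0.0, 3.11]
force: [-0.3, -0.7, -5.5]
width: 0.0083
```

```bash
python3 fm.py;python3 tilt.py 300 350; python3 fm.py
```

```text
15.12 [0.50744255 0.1001407  0.01895669] [-3.141 -0.     3.11 ] F [-0.26 -0.09 -4.65] M [-0.009 -0.027 -0.003] 0.008091702285564571
y0,z0,yaw,tilt(+ = tail(-world x) end lower) [-0.0014 -0.0078  0.0002  0.0046] rms 0.04
15.38 [0.50754464 0.10018661 0.01907461] [-3.141 -0.     3.11 ] F [-0.32 -0.48 -5.45] M [-0.02  -0.008 -0.016] 0.008709217142882
```

Run:
```python
from h import *
p=grab_frame("top"); save(p["frame"],"t8.png",(248,228,320,280),11)
p=grab_frame("scene"); save(p["frame"],"s8.png",(220,220,420,340),4)
```

```text
(no output)
```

View pics/t8.png

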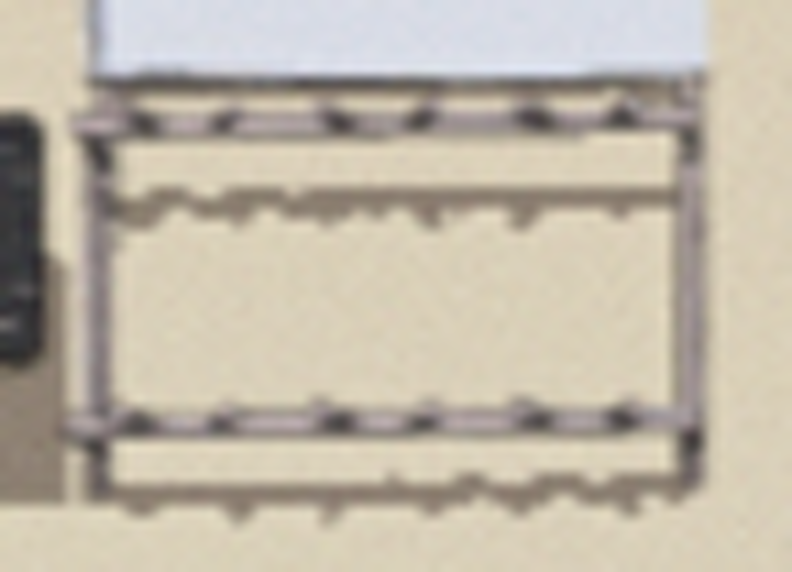

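View pics/s8.png

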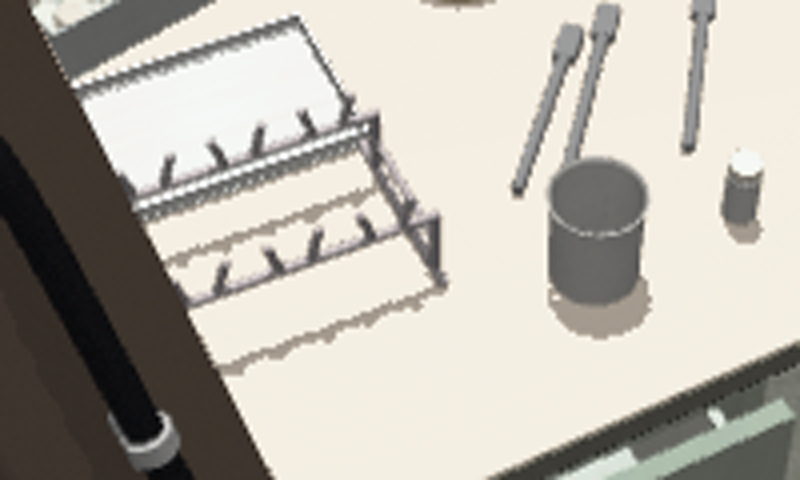

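Run:
```python
from h import *
p=grab_frame("top")
near=[(137+225)/2,(335+425)/2,(530+625)/2]; far=[(143+222)/2,(340+420)/2,(535+622)/2]
N=[onz(p,(248+(x-.5)/11,228+418/11),.076) for x in near]; 
F=[onz(p,(248+(x-.5)/11,228+121/11),.076) for x in far]
Nw=[onz(p,(248+x/11,228+y/11),.064) for x,y in((180,424),(578,419))]
Fw=[onz(p,(248+x/11,228+y/11),.064) for x,y in((180,124),(578,119))]
for a in N,F,Nw,Fw: print(np.round(a,4).tolist())
# fit rack pose
from scipy.optimize import least_squares
def res(q):
    x,y,a=q; c,s=np.cos(a),np.sin(a);e=[]
    for k,ys in enumerate((.065,0,-.065)):
        for P in (N[k],F[k]):
            d=P[:2]-[x,y]; e.append(-s*d[0]+c*d[1]-ys)
    for xs,A in((-.05,Nw),(.05,Fw)):
        for P in A: d=P[:2]-[x,y]; e.append(c*d[0]+s*d[1]-xs)
    return e
q=least_squares(res,[.49,-.1,0]); print(q.x,np.round(q.fun*1000,1))
```

```text
[[0.4503, -0.0314, 0.076], [0.4464, -0.0957, 0.076], [0.4424, -0.1595, 0.076]]
[[0.5483, -0.0356, 0.076], [0.5443, -0.1001, 0.076], [0.5403, -0.165, 0.076]]
[[0.4502, -0.0298, 0.064], [0.4438, -0.1593, 0.064]]
[[0.5498, -0.0335, 0.064], [0.5434, -0.1646, 0.064]]
[ 0.49673956 -0.09794461 -0.048465  ] [-0.8 -0.2 -0.2  0.1  0.9  0.2  0.2  0.1 -0.1 -0.2]
```

>>> {"fn": "step_arm", "kwargs": {"commands": "0 0 -8 0 0 0;0 0 -15 0 0 0;0 0 -15 0 0 0;0 0 -10 0 0 0;0 0 -5 0 0 0;0 0 0 0 0 0;0 0 0 0 0 0"}}

```text
t: 16.4
eef_pos: [0.5072, 0.1001, 0.0717]
ee_rot: [-3.141, -0.001, 3.11]
force: [-0.4, -0.3, -6.0]
width: 0.0087
```

```bash
python3 fm.py;python3 tilt.py 300 350
```

```text
16.6 [0.50736854 0.10013271 0.07174779] [-3.141e+00 -1.000e-03  3.110e+00] F [ 0.16 -0.03 -4.67] M [-0.011 -0.006 -0.007] 0.008211482124040525
y0,z0,yaw,tilt(+ = tail(-world x) end lower) [-0.0012 -0.0099 -0.0023  0.0079] rms 0.6
```

>>> {"fn": "step_arm", "kwargs": {"commands": "0 0 -10 0 0 0;0 0 -15 0 0 0;0 0 -10 0 0 0;0 0 -5 0 0 0;0 -12 0 0 0 0;0 -25 0 0 0 0;-7 -32 0 0 0 0;-6 -35 0 0 0 0.017"}}

```text
t: 17.65
eef_pos: [0.517, -0.0055, 0.1119]
ee_rot: [-3.141, -0.001, 3.094]
force: [1.0, -0.8, -5.1]
width: 0.0085
```

>>> {"fn": "step_arm", "kwargs": {"commands": "0 -35 0 0 0 0;0 -30 0 0 0 0;0 -20 0 0 0 0;0 -9 0 0 0 0;0 0 0 0 0 0"}}

```text
t: 18.27
eef_pos: [0.5124, -0.0986, 0.1119]
ee_rot: [-3.142, -0.001, 3.092]
force: [0.9, 1.1, -4.7]
width: 0.0083
```

```bash
python3 fm.py;python3 tilt.py 300 350;python3 - <<'E'
from h import *
p=grab_frame("wrist"); save(p["frame"],"w9.png")
p=grab_frame("top"); save(p["frame"],"t9.png",(160,170,360,320),4)
E
```

```text
18.48 [ 0.51286036 -0.09745756  0.11213552] [ 3.142 -0.     3.094] F [-0.27 -0.11 -4.49] M [ 0.018 -0.023 -0.006] 0.008154405857706468
y0,z0,yaw,tilt(+ = tail(-world x) end lower) [-0.001  -0.0174 -0.0031  0.0886] rms 0.68
```

View pics/w9.png

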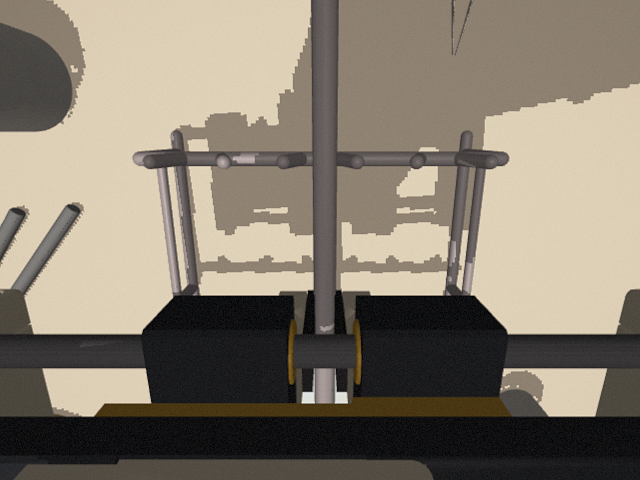

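View pics/t9.png

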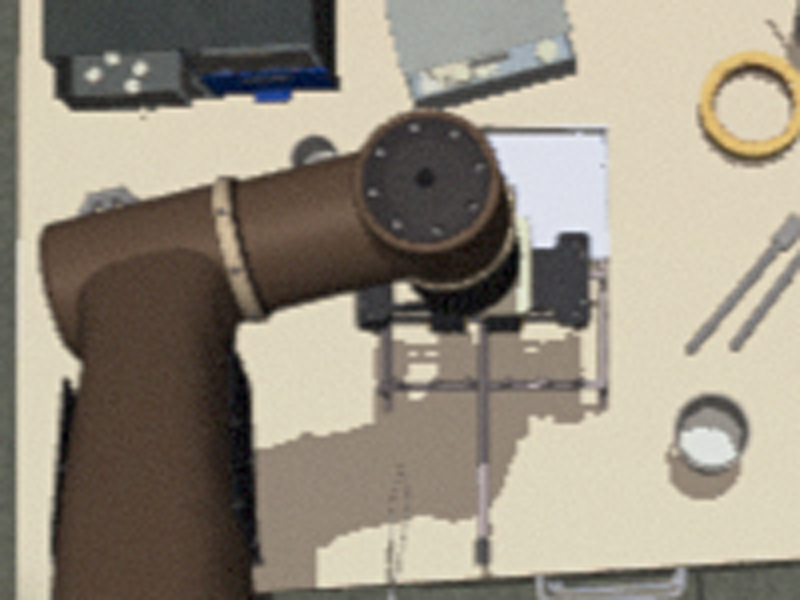

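Run:
```python
from tilt import *
for rows in (range(6,140,6),list(range(6,140,6))+list(range(185,280,6))):
    s,p,o=widths(list(rows),305,342); x,f=fit(s,p,o); print(np.round(x,4),np.round(np.sqrt(np.mean(f**2)),2))
for r in o[::4]: print(np.round(r,1))
```

```text
[-0.0011 -0.0003 -0.0014 -0.0849] 0.38
[-0.0012 -0.0096 -0.0009  0.0095] 0.53
[  6.  310.5 338.2]
[ 30.  307.3 338.1]
[ 54. 311. 338.]
[ 78.  311.2 337.6]
[102.  311.3 337.2]
[126.  311.6 337.1]
[191.  312.2 336.5]
[215.  312.3 336.2]
[239.  312.8 341.5]
[263.  312.8 336. ]
```

>>> {"fn": "step_arm", "kwargs": {"commands": "0 0 10 0 0 0;0 0 14 0 0 0;0 0 12 0 0 0;0 0 7 0 0 0;0 0 3 0 0 0;0 0 0 0 0 0;0 0 0 0 0 0"}}

```text
t: 19.6
eef_pos: [0.5132, -0.098, 0.0666]
ee_rot: [3.141, 0.001, 3.094]
force: [0.1, 0.9, -4.8]
width: 0.0086
```

```bash
python3 fm.py
```

```text
19.8 [ 0.51297064 -0.09799844  0.06646947] [3.141e+00 1.000e-03 3.093e+00] F [ 0.25  0.04 -4.77] M [-0.015 -0.02   0.013] 0.008672268927625891
```

>>> {"fn": "step_arm", "kwargs": {"commands": "0 0 2 0 0 0;0 0 1 0 0 0;0 0 0 0 0 0"}}

```text
t: 20.18
eef_pos: [0.5129, -0.098, 0.0633]
ee_rot: [-3.142, 0.0, 3.093]
force: [-1.4, 0.7, -1.5]
width: 0.008
```

```bash
python3 fm.py
```

```text
20.38 [ 0.51291161 -0.0980058   0.06331823] [3.142 0.    3.093] F [-0.89  0.57 -0.45] M [ 0.155  0.374 -0.01 ] 0.00859908184270798
```

>>> {"fn": "step_arm", "kwargs": {"commands": "0 0 0 0 0 0;0 0 0 0 0 0;0 0 -8 0 0 0;0 0 -15 0 0 0;0 0 -25 0 0 0;0 0 -30 0 0 0;0 0 0 0 0 0", "jaw": 30}}

```text
t: 21.25
eef_pos: [0.5148, -0.0979, 0.1448]
ee_rot: [3.141, 0.006, 3.094]
force: [-0.5, 0.7, 0.4]
width: 0.0299
```

Run:
```python
from h import *
s=get_state();print(s["eef_pos"],s["ee_rot"],s["force"])
p=grab_frame("wrist"); save(p["frame"],"w10.png")
p=grab_frame("top"); save(p["frame"],"t10.png",(160,170,360,320),4)
```

```text
[ 0.5147865  -0.09791912  0.14480358] [3.14088753 0.00604264 3.09393193] [-0.45899612  0.66645027  0.36369176]
```

View pics/w10.png

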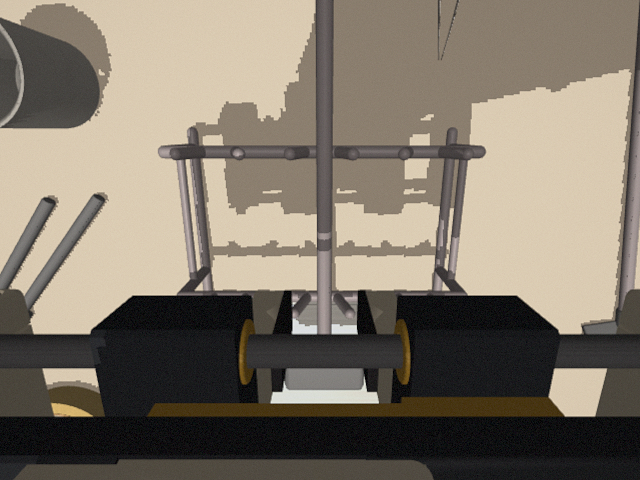

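>>> {"fn": "step_arm", "kwargs": {"commands": "0 20 -30 0 0 0;5 45 -30 0 0 0;5 45 -20 0 0 0;5 45 0 0 0 0;5 40 0 0 0 0;5 35 0 0 0 -0.08;5 15 0 0 0 -0.08;0 0 0 0 0 0"}}

```text
t: 22.35
eef_pos: [0.4928, 0.1485, 0.2205]
ee_rot: [-3.141, -0.001, -3.028]
force: [0.5, -0.1, -0.7]
width: 0.0304
```

Run:
```python
from h import *
s=get_state();print(s["t"],s["eef_pos"],s["ee_rot"])
p=grab_frame("wrist"); save(p["frame"],"w11.png")
p=grab_frame("top"); save(p["frame"],"t11.png",(160,170,360,320),4)
```

```text
22.35 [0.49280704 0.14847151 0.22048796] [-3.14102265e+00 -1.34304896e-03 -3.02807972e+00]
```

View pics/w11.png

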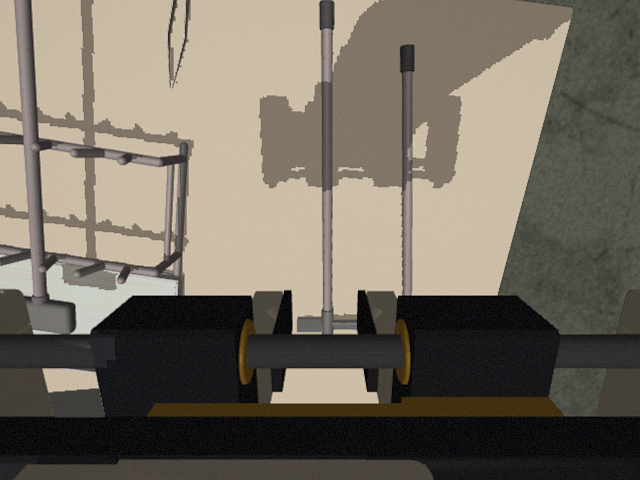

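View pics/t11.png

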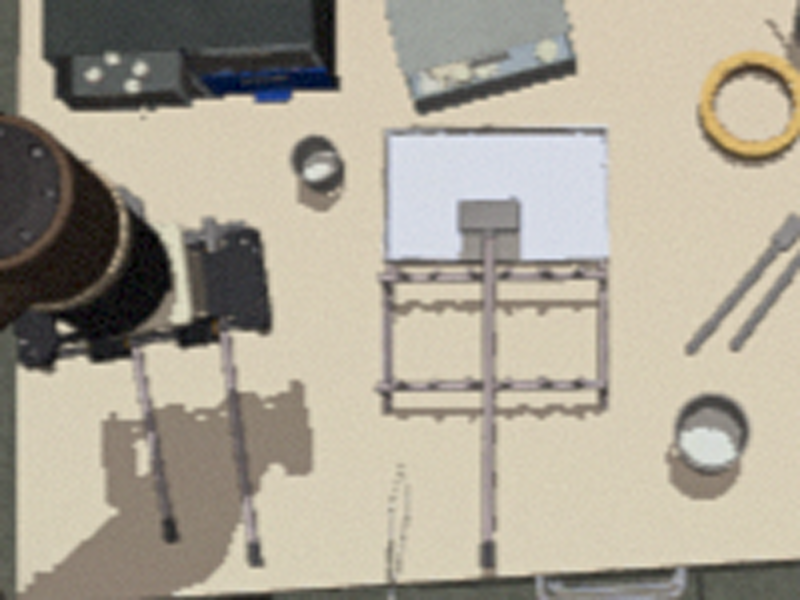

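Run:
```python
from h import *
s=get_state(); p=grab_frame("wrist")
for n,c in [("tail",(326,2)),("sleeveend",(326.5,27)),("neck",(327.5,311)),("mid",(327,200)),("anc tail",(407,46)),("anc sl",(407,71)),("anc low",(406,290))]: print(n,np.round(onz(p,c,.0065,s),4))
```

```text
tail [0.3041 0.1266 0.0065]
sleeveend [0.3234 0.1292 0.0065]
neck [0.6006 0.1614 0.0065]
mid [0.4779 0.1471 0.0065]
anc tail [0.3306 0.2034 0.0065]
anc sl [0.351  0.207  0.0065]
anc low [0.5663 0.2435 0.0065]
```

>>> {"fn": "step_arm", "kwargs": {"commands": "-28 0 20 0 0 0;0 0 55 0 0 0;0 0 55 0 0 0;0 0 45 0 0 0;0 0 25 0 0 0;0 0 13 0 0 0;0 0 0 0 0 0;0 0 0 0 0 0", "jaw": 34}}

```text
t: 23.5
eef_pos: [0.5221, 0.1512, 0.0093]
ee_rot: [3.141, 0.002, -3.03]
force: [0.5, -0.4, -0.2]
width: 0.0339
```

Run:
```python
from h import *
s=get_state();print(s["eef_pos"],s["ee_rot"])
p=grab_frame("wrist"); save(p["frame"],"w12.png",(200,0,460,420),1.4)
```

```text
[0.52207749 0.15115029 0.00925901] [ 3.14086658e+00  1.61460899e-03 -3.03002428e+00]
```

View pics/w12.png

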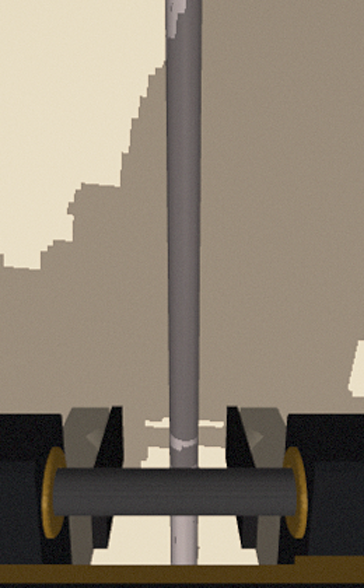

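Centered between the pads. Down, grip, trial lift.

>>> {"fn": "step_arm", "kwargs": {"commands": "0 1 4 0 0 0;0 0 3 0 0 0;0 0 0 0 0 0"}}

```text
t: 23.92
eef_pos: [0.521, 0.1519, 0.001]
ee_rot: [-3.141, -0.0, -3.03]
force: [0.3, -0.6, -0.1]
width: 0.034
```

>>> {"fn": "step_arm", "kwargs": {"commands": "0 0 0 0 0 0;0 0 0 0 0 0;0 0 0 0 0 0;0 0 0 0 0 0", "jaw": 0, "grip_force": 50}}

```text
t: 24.42
eef_pos: [0.5213, 0.152, 0.0012]
ee_rot: [3.141, 0.0, -3.03]
force: [0.4, 0.7, -0.1]
width: 0.0084
```

>>> {"fn": "step_arm", "kwargs": {"commands": "0 0 -5 0 0 0;0 0 -6 0 0 0;0 0 -3 0 0 0;0 0 0 0 0 0;0 0 0 0 0 0"}}

```text
t: 25.05
eef_pos: [0.521, 0.1518, 0.0151]
ee_rot: [3.142, -0.0, -3.03]
force: [-0.8, -0.6, -3.3]
width: 0.0083
```

```bash
python3 fm.py;python3 tilt.py 300 350; python3 fm.py
```

```text
25.25 [0.52105872 0.15178477 0.01500844] [-3.141 -0.    -3.03 ] F [ 0.23  0.55 -2.99] M [ 0.004 -0.15  -0.01 ] 0.008295512916540829
y0,z0,yaw,tilt(+ = tail(-world x) end lower) [-0.0014 -0.0069  0.0046  0.0113] rms 0.76
25.5 [0.52114225 0.15187168 0.01510039] [-3.142 -0.    -3.03 ] F [ 0.18 -0.11 -3.35] M [ 0.007 -0.136 -0.004] 0.008483231259421953
```

>>> {"fn": "step_arm", "kwargs": {"commands": "0 0 7 0 0 0;0 0 6 0 0 0;0 0 1 0 0 0;0 0 0 0 0 0"}}

```text
t: 26.0
eef_pos: [0.5211, 0.1518, 0.0012]
ee_rot: [-3.141, -0.0, -3.03]
force: [-2.0, 0.4, 3.6]
width: 0.0083
```

>>> {"fn": "step_arm", "kwargs": {"commands": "0 0 0 0 0 0;0 0 0 0 0 0;20 0 0 0 0 0;24 0 0 0 0 0;0 0 0 0 0 0;0 0 0 0 0 0", "jaw": 24}}

```text
t: 26.75
eef_pos: [0.4782, 0.1474, 0.0014]
ee_rot: [3.141, 0.001, -3.029]
force: [0.3, 0.7, -1.4]
width: 0.0239
```

>>> {"fn": "step_arm", "kwargs": {"commands": "0 0 0 0 0 0;0 0 0 0 0 0;0 0 0 0 0 0;0 0 0 0 0 0", "jaw": 0}}

```text
t: 27.25
eef_pos: [0.4776, 0.147, 0.0011]
ee_rot: [3.142, 0.0, -3.03]
force: [0.4, 0.8, -1.1]
width: 0.0083
```

>>> {"fn": "step_arm", "kwargs": {"commands": "0 0 -5 0 0 0;0 0 -6 0 0 0;0 0 -3 0 0 0;0 0 0 0 0 0;0 0 0 0 0 0"}}

```text
t: 27.88
eef_pos: [0.4773, 0.1469, 0.0151]
ee_rot: [-3.142, -0.0, -3.03]
force: [-0.5, 0.1, -2.6]
width: 0.0086
```

```bash
python3 fm.py;python3 tilt.py 305 345; python3 fm.py
```

```text
28.07 [0.47732854 0.14690083 0.01500701] [-3.141 -0.    -3.03 ] F [ 0.12  0.17 -3.25] M [ 0.027 -0.022  0.008] 0.00841880635333859
y0,z0,yaw,tilt(+ = tail(-world x) end lower) [-0.0014 -0.0084  0.0046  0.014 ] rms 0.47
28.32 [0.47739316 0.14693029 0.01511271] [-3.142 -0.    -3.03 ] F [ 0.13  0.42 -2.6 ] M [-0.    -0.008  0.011] 0.008774033642219703
```

>>> {"fn": "step_arm", "kwargs": {"commands": "0 0 -8 0 0 0;0 0 -15 0 0 0;0 0 -15 0 0 0;0 0 -10 0 0 0;0 0 -5 0 0 0;0 0 0 0 0 0;0 0 0 0 0 0"}}

```text
t: 29.2
eef_pos: [0.4771, 0.1467, 0.0677]
ee_rot: [-3.141, -0.001, -3.03]
force: [0.7, -0.3, -2.9]
width: 0.0086
```

```bash
python3 fm.py;python3 tilt.py 300 350
```

```text
29.4 [0.4772518  0.14680635 0.06777768] [-3.141e+00 -1.000e-03 -3.030e+00] F [-0.32  0.5  -3.09] M [ 0.01   0.001 -0.008] 0.008054830492360082
y0,z0,yaw,tilt(+ = tail(-world x) end lower) [-0.0012 -0.0148  0.0021  0.0815] rms 0.91
```

```bash
cat > tilt2.py <<'E'
from tilt import *
import sys
def run(u0,u1,rows=None,name=None):
    s,p,o=widths(rows or list(range(6,285,4)),u0,u1); o=np.array(o)
    if name: save(p["frame"],name)
    m=np.ones(len(o),bool)
    for j in (1,2):
        best=None
        rng=np.random.default_rng(0)
        for _ in range(300):
            a,b=rng.choice(len(o),2,False)
            k=(o[b,j]-o[a,j])/(o[b,0]-o[a,0]); r=np.abs(o[:,j]-o[a,j]-k*(o[:,0]-o[a,0]))<.5
            if best is None or r.sum()>best.sum(): best=r
        m&=best
    x,f=fit(s,p,[tuple(r) for r in o[m]])
    print("inl",m.sum(),len(o),np.round(x,4),"rms",round(float(np.sqrt(np.mean(f**2))),2))
if __name__=="__main__": run(int(sys.argv[1]),int(sys.argv[2]),name=sys.argv[3] if len(sys.argv)>3 else None)
E
python3 tilt2.py 300 350 w13.png
```

```text
inl 57 70 [-0.0014 -0.0077  0.0051  0.0047] rms 0.04
```

View pics/w13.png

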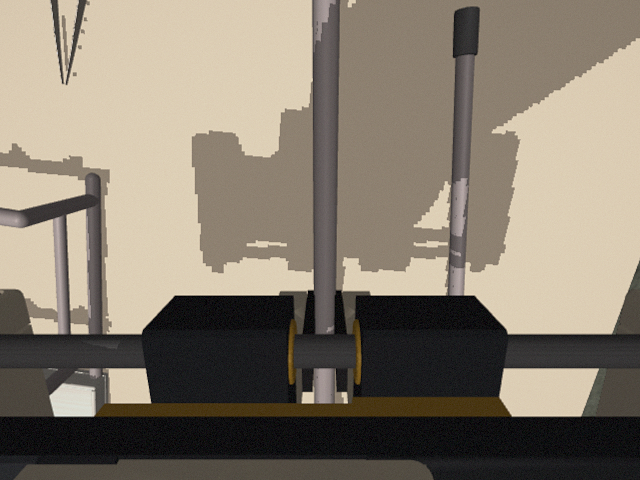

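>>> {"fn": "step_arm", "kwargs": {"commands": "0 0 -10 0 0 0;0 0 -18 0 0 0;0 0 -12 0 0 0;0 0 -5 0 0 0.03;0 0 0 0 0 0.05;0 0 0 0 0 0.05;0 -10 0 0 0 0.03;0 -20 0 0 0 0"}}

```text
t: 30.5
eef_pos: [0.4761, 0.1162, 0.113]
ee_rot: [-3.141, -0.0, 3.094]
force: [0.7, -0.5, -3.5]
width: 0.0084
```

>>> {"fn": "step_arm", "kwargs": {"commands": "-5 -35 0 0 0 0;-8 -40 0 0 0 0;-8 -45 0 0 0 0;-8 -45 0 0 0 0;-7 -42 0 0 0 0;-5 -35 0 0 0 0;0 -24 0 0 0 0;0 -12 0 0 0 0"}}

```text
t: 31.5
eef_pos: [0.5026, -0.1648, 0.1129]
ee_rot: [-3.142, -0.001, 3.092]
force: [-0.8, -0.5, -2.5]
width: 0.0084
```

>>> {"fn": "step_arm", "kwargs": {"commands": "0 0 0 0 0 0;0 0 0 0 0 0;0 0 0 0 0 0"}}

```text
t: 31.88
eef_pos: [0.5039, -0.1621, 0.1132]
ee_rot: [3.142, 0.0, 3.094]
force: [-0.3, -0.2, -3.3]
width: 0.0086
```

```bash
python3 fm.py;python3 tilt2.py 300 350 w14.png;  python3 - <<'E'
from h import *
p=grab_frame("top"); save(p["frame"],"t14.png",(160,170,360,320),4)
E
```

```text
32.08 [ 0.50392807 -0.16225474  0.11321127] [-3.142  0.     3.094] F [ 0.08  0.13 -2.66] M [ 0.003 -0.018  0.013] 0.008624701376827849
inl 52 70 [-0.0014 -0.008   0.0026  0.0064] rms 0.04
```

View pics/w14.png

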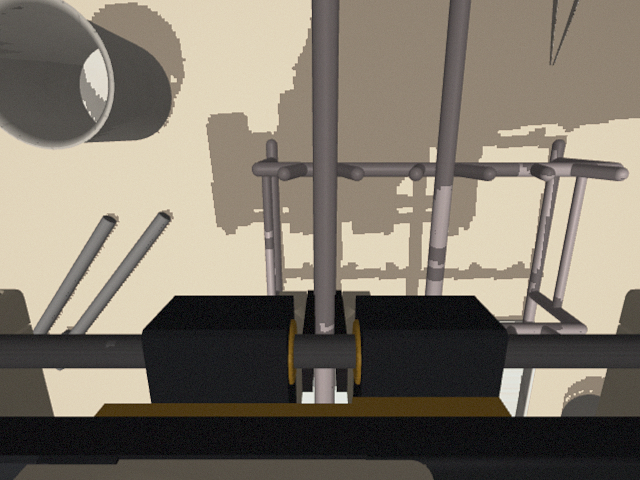

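View pics/t14.png

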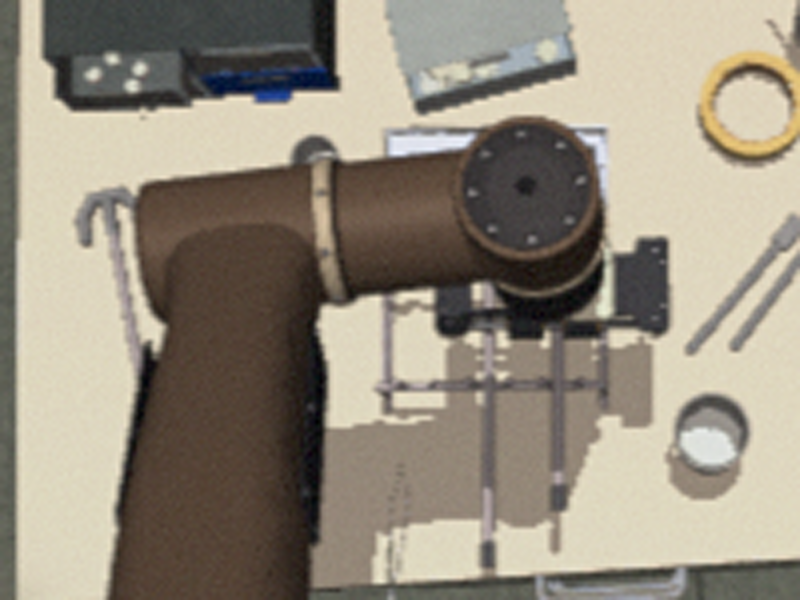

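>>> {"fn": "step_arm", "kwargs": {"commands": "0 -1 10 0 0 0;0 0 14 0 0 0;0 0 12 0 0 0;0 0 7 0 0 0;0 0 4 0 0 0;0 0 2 0 0 0;0 0 0 0 0 0;0 0 0 0 0 0"}}

```text
t: 33.17
eef_pos: [0.504, -0.1637, 0.0645]
ee_rot: [3.142, 0.001, 3.093]
force: [-0.1, -0.1, -2.5]
width: 0.0082
```

```bash
python3 fm.py;python3 tilt2.py 300 350 w15.png
```

```text
33.38 [ 0.50392455 -0.16365714  0.06439819] [3.142 0.    3.093] F [ 0.37  0.16 -2.56] M [-0.005 -0.021  0.01 ] 0.009071191101506084
inl 60 70 [-0.0014 -0.0082  0.0026  0.0097] rms 0.04
```

>>> {"fn": "step_arm", "kwargs": {"commands": "0 0 1 0 0 0;0 0 1 0 0 0;0 0 0 0 0 0"}}

```text
t: 33.8
eef_pos: [0.5041, -0.1637, 0.0631]
ee_rot: [-3.141, 0.001, 3.094]
force: [-3.4, 1.9, 7.7]
width: 0.0083
```

```bash
python3 fm.py
```

```text
34.0 [ 0.50408998 -0.16371071  0.0630938 ] [-3.141e+00  1.000e-03  3.094e+00] F [-2.9   1.14  7.31] M [0.574 1.116 0.004] 0.008364721825077553
```

>>> {"fn": "step_arm", "kwargs": {"commands": "0 0 0 0 0 0;0 0 0 0 0 0;0 0 -8 0 0 0;0 0 -15 0 0 0;0 0 -25 0 0 0;0 0 -30 0 0 0;0 0 0 0 0 0", "jaw": 28}}

```text
t: 34.88
eef_pos: [0.5057, -0.1638, 0.1437]
ee_rot: [-3.142, 0.006, 3.094]
force: [-0.4, -0.4, -0.7]
width: 0.0284
```

Run:
```python
from h import *
s=get_state();print(s["eef_pos"],s["ee_rot"],s["force"])
p=grab_frame("wrist"); save(p["frame"],"w16.png")
```

```text
[ 0.50572623 -0.16381213  0.1437152 ] [-3.1415353   0.00587034  3.09387895] [-0.38675517 -0.39464987 -0.65854374]
```

View pics/w16.png

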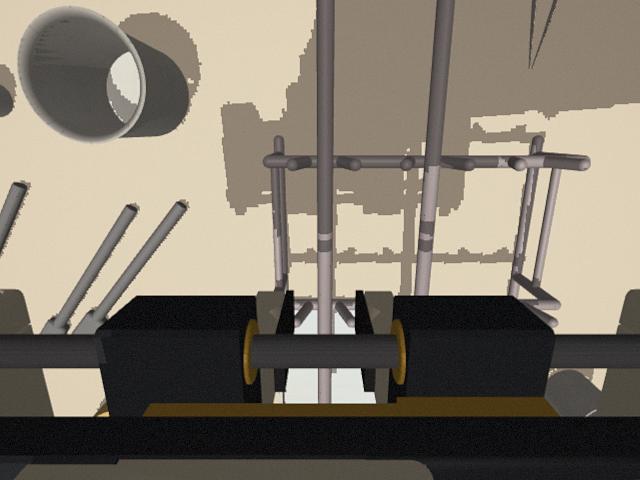

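>>> {"fn": "step_arm", "kwargs": {"commands": "0 20 -25 0 0 0;3 45 -25 0 0 0;3 55 -10 0 0 0;4 58 0 0 0 0;4 58 0 0 0 0;4 58 0 0 0 0;4 50 0 0 0 0;3 35 0 0 0 0"}}

```text
t: 35.92
eef_pos: [0.4964, 0.2181, 0.1998]
ee_rot: [-3.141, -0.001, 3.095]
force: [1.2, -0.5, -0.3]
width: 0.0282
```

>>> {"fn": "step_arm", "kwargs": {"commands": "0 16 0 0 0 -0.1;0 0 0 0 0 -0.116;0 0 0 0 0 0;0 0 0 0 0 0"}}

```text
t: 36.42
eef_pos: [0.4977, 0.2318, 0.2]
ee_rot: [-3.141, -0.0, -2.977]
force: [0.6, -0.0, -0.5]
width: 0.028
```

Run:
```python
from h import *
s=get_state();print(s["t"],s["eef_pos"],s["ee_rot"])
p=grab_frame("wrist"); save(p["frame"],"w17.png")
p=grab_frame("top"); save(p["frame"],"t17.png",(160,170,420,325),3)
```

```text
36.425 [0.49769797 0.23178648 0.19996258] [-3.14140685e+00 -4.35246403e-04 -2.97656847e+00]
```

View pics/w17.png

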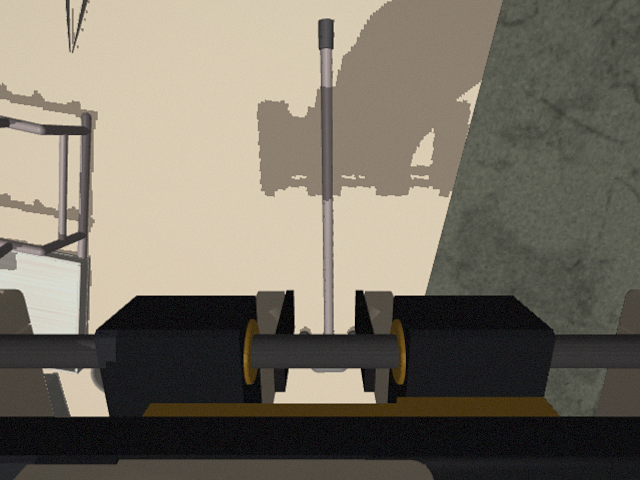

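View pics/t17.png

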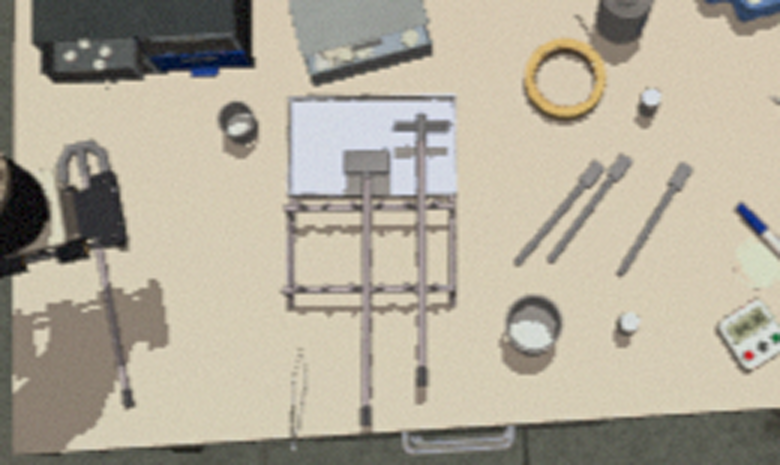

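Run:
```python
from h import *
s=get_state(); p=grab_frame("wrist")
Rt=R.from_euler("xyz",s["ee_rot"]).as_matrix()
for n,c in [("tail",(326,19)),("low",(328,300)),("tip",(328,369))]:
    X=onz(p,c,.0065,s); print(n,np.round(X,4),"tool mm",np.round(Rt.T@(X-s["eef_pos"])*1000,1))
```

```text
tail [0.3287 0.2037 0.0065] tool mm [171.4   0.2 193.7]
low [0.582  0.2483 0.0065] tool mm [-85.7   2.5 193.6]
tip [0.6636 0.2622 0.0065] tool mm [-168.5    2.6  193.6]
```

>>> {"fn": "step_arm", "kwargs": {"commands": "-39 3 20 0 0 -0.009;0 0 50 0 0 0;0 0 50 0 0 0;0 0 40 0 0 0;0 0 22 0 0 0;0 0 10 0 0 0;0 0 0 0 0 0;0 0 0 0 0 0", "jaw": 34}}

```text
t: 37.58
eef_pos: [0.5365, 0.2421, 0.0093]
ee_rot: [3.141, 0.002, -2.965]
force: [-0.2, 0.3, 0.1]
width: 0.0341
```

Run:
```python
from h import *
s=get_state();print(s["eef_pos"],s["ee_rot"])
p=grab_frame("wrist"); save(p["frame"],"w18.png",(200,0,460,420),1.4)
```

```text
[0.53652334 0.24207255 0.00933958] [ 3.14072368e+00  1.69999413e-03 -2.96477099e+00]
```

View pics/w18.png

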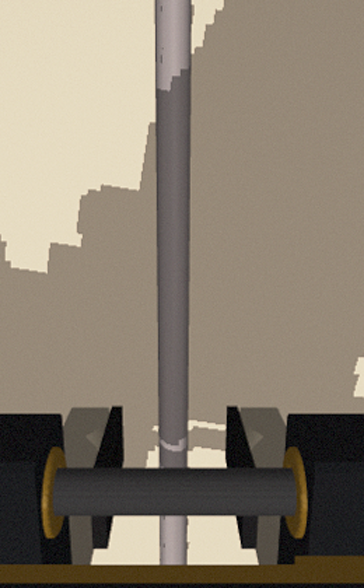

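>>> {"fn": "step_arm", "kwargs": {"commands": "0 0 4 0 0 0;0 0 4 0 0 0;0 0 0 0 0 0"}}

```text
t: 38.0
eef_pos: [0.5356, 0.2414, -0.0001]
ee_rot: [-3.141, -0.001, -2.965]
force: [0.2, -0.1, 0.1]
width: 0.0339
```

>>> {"fn": "step_arm", "kwargs": {"commands": "0 0 0 0 0 0;0 0 0 0 0 0;0 0 0 0 0 0;0 0 0 0 0 0", "jaw": 0, "grip_force": 50}}

```text
t: 38.5
eef_pos: [0.5359, 0.2416, 0.0002]
ee_rot: [3.141, 0.0, -2.965]
force: [1.3, 0.8, -0.2]
width: 0.0085
```

>>> {"fn": "step_arm", "kwargs": {"commands": "0 0 -5 0 0 0;0 0 -6 0 0 0;0 0 -3 0 0 0;0 0 0 0 0 0;0 0 0 0 0 0"}}

```text
t: 39.12
eef_pos: [0.5357, 0.2415, 0.0141]
ee_rot: [3.142, -0.0, -2.965]
force: [-1.2, 0.3, -3.7]
width: 0.0086
```

```bash
python3 fm.py;python3 tilt2.py 300 350; python3 fm.py
```

```text
39.33 [0.53572221 0.24145232 0.01399562] [-3.141 -0.    -2.965] F [ 0.33 -0.07 -3.81] M [-0.005 -0.059  0.008] 0.00827458410981151
inl 52 70 [-0.0014 -0.0087  0.0014  0.0096] rms 0.05
39.58 [0.53581455 0.24153978 0.01411667] [-3.142 -0.    -2.965] F [ 0.03 -0.02 -3.99] M [-0.01  -0.048 -0.02 ] 0.008646005842134178
```

>>> {"fn": "step_arm", "kwargs": {"commands": "0 0 7 0 0 0;0 0 6 0 0 0;0 0 0 0 0 0"}}

```text
t: 39.95
eef_pos: [0.5356, 0.2413, 0.0006]
ee_rot: [-3.141, -0.001, -2.965]
force: [0.7, 0.9, -3.6]
width: 0.0089
```

>>> {"fn": "step_arm", "kwargs": {"commands": "0 0 0 0 0 0;0 0 0 0 0 0;14 0 0 0 0 0;0 0 0 0 0 0;0 0 0 0 0 0", "jaw": 24}}

```text
t: 40.58
eef_pos: [0.522, 0.2393, 0.0015]
ee_rot: [3.141, 0.001, -2.964]
force: [0.7, 0.4, 0.0]
width: 0.0241
```

>>> {"fn": "step_arm", "kwargs": {"commands": "0 0 0 0 0 0;0 0 0 0 0 0;0 0 0 0 0 0;0 0 0 0 0 0", "jaw": 0}}

```text
t: 41.08
eef_pos: [0.5221, 0.2391, 0.0012]
ee_rot: [3.142, 0.0, -2.965]
force: [0.2, 1.4, 0.0]
width: 0.0086
```

>>> {"fn": "step_arm", "kwargs": {"commands": "0 0 -6 0 0 0;0 0 -12 0 0 0;0 0 -14 0 0 0;0 0 -12 0 0 0;0 0 -8 0 0 0;0 0 0 0 0 0;0 0 0 0 0 0"}}

```text
t: 41.95
eef_pos: [0.5217, 0.2389, 0.0529]
ee_rot: [-3.141, -0.001, -2.965]
force: [-0.5, 0.8, -3.8]
width: 0.0082
```

```bash
python3 fm.py;python3 tilt2.py 305 345; python3 fm.py
```

```text
42.15 [0.52179119 0.23889896 0.05268651] [-3.141e+00 -1.000e-03 -2.965e+00] F [-0.11 -0.13 -3.27] M [-0.006  0.005  0.01 ] 0.008701148347198488
inl 68 70 [-0.0014 -0.0077  0.0016 -0.0007] rms 0.04
42.4 [0.52198111 0.23903933 0.05301157] [-3.141 -0.    -2.965] F [-0.07 -0.29 -3.85] M [-0.011  0.002 -0.014] 0.00847613266131242
```

>>> {"fn": "step_arm", "kwargs": {"commands": "0 0 -10 0 0 0;0 0 -18 0 0 0;0 0 -18 0 0 0;0 0 -10 0 0 0.03;0 0 -4 0 0 0.06;0 0 0 0 0 0.06;0 -10 0 0 0 0.05;0 -20 0 0 0 0.025"}}

```text
t: 43.4
eef_pos: [0.5217, 0.2084, 0.113]
ee_rot: [-3.141, -0.0, 3.092]
force: [-0.5, 0.6, -3.6]
width: 0.0083
```

>>> {"fn": "step_arm", "kwargs": {"commands": "-3 -35 0 0 0 0;-4 -42 0 0 0 0;-4 -45 0 0 0 0;-2 -42 0 0 0 0;0 -36 0 0 0 0;0 -26 0 0 0 0;0 -12 0 0 0 0;0 0 0 0 0 0"}}

```text
t: 44.4
eef_pos: [0.5229, -0.0304, 0.1132]
ee_rot: [-3.142, -0.0, 3.092]
force: [1.1, 0.4, -3.9]
width: 0.0087
```

>>> {"fn": "step_arm", "kwargs": {"commands": "0 0 0 0 0 0;0 0 0 0 0 0"}}

```text
t: 44.65
eef_pos: [0.5234, -0.0286, 0.1131]
ee_rot: [3.142, 0.0, 3.094]
force: [0.1, 0.4, -3.3]
width: 0.0083
```

```bash
python3 fm.py;python3 tilt2.py 300 350 w19.png;  python3 - <<'E'
from h import *
p=grab_frame("top"); save(p["frame"],"t19.png",(160,170,420,325),3)
E
```

```text
44.85 [ 0.5233876  -0.02881355  0.11313197] [-3.142 -0.     3.094] F [-0.02  0.04 -3.9 ] M [-0.018  0.011 -0.017] 0.0086315358292259
inl 51 70 [-0.0014 -0.0078  0.0019  0.0016] rms 0.04
```

View pics/w19.png

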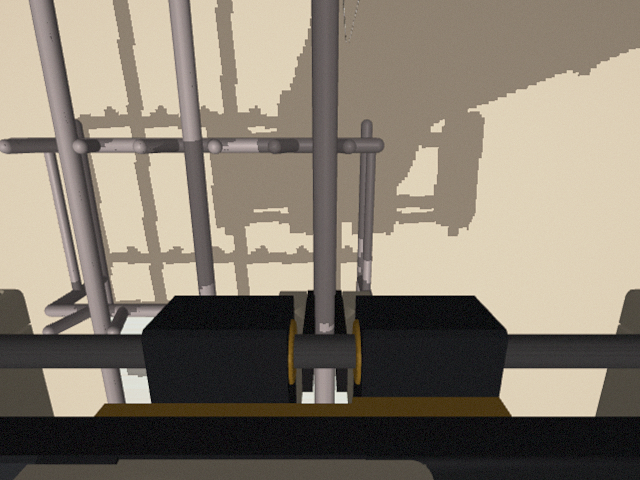

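View pics/t19.png

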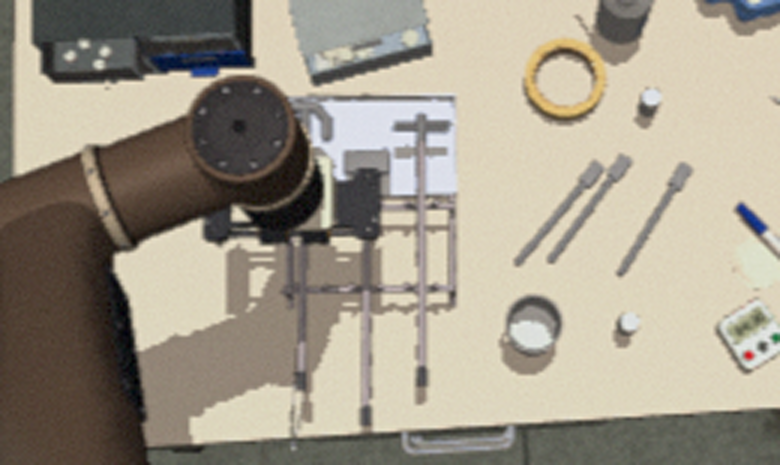

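>>> {"fn": "step_arm", "kwargs": {"commands": "0 -6 0 0 0 0;0 0 10 0 0 0;0 0 14 0 0 0;0 0 12 0 0 0;0 0 7 0 0 0;0 0 4 0 0 0;0 0 2 0 0 0;0 0 0 0 0 0"}}

```text
t: 45.95
eef_pos: [0.5232, -0.0352, 0.0643]
ee_rot: [3.142, 0.0, 3.093]
force: [0.7, 0.9, -2.9]
width: 0.0083
```

>>> {"fn": "step_arm", "kwargs": {"commands": "0 0 1 0 0 0;0 0 0 0 0 0"}}

```text
t: 46.2
eef_pos: [0.5234, -0.0352, 0.0635]
ee_rot: [3.141, 0.001, 3.093]
force: [-0.4, -0.4, -2.8]
width: 0.0087
```

```bash
python3 fm.py;python3 tilt2.py 300 350 w20.png
```

```text
46.4 [ 0.52335034 -0.0351661   0.06344478] [3.141e+00 1.000e-03 3.094e+00] F [ 0.32  0.94 -1.35] M [ 0.06  -0.057  0.01 ] 0.008605240860493683
inl 60 70 [-0.0014 -0.008   0.0021  0.004 ] rms 0.03
```

View pics/w20.png

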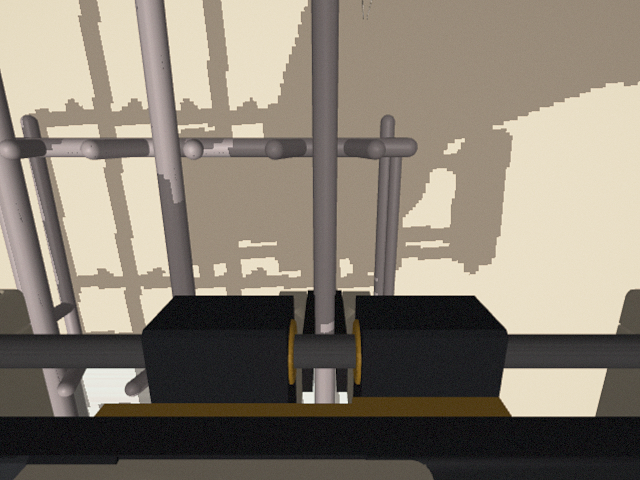

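Centred in the fork and touching the combs; release and rise.

>>> {"fn": "step_arm", "kwargs": {"commands": "0 0 0 0 0 0;0 0 0 0 0 0;0 0 -8 0 0 0;0 0 -15 0 0 0;0 0 -25 0 0 0;0 0 -35 0 0 0;0 0 -30 0 0 0;0 0 0 0 0 0", "jaw": 28}}

```text
t: 47.45
eef_pos: [0.5248, -0.035, 0.18]
ee_rot: [3.14, 0.006, 3.094]
force: [-0.7, 0.0, -0.6]
width: 0.0278
```

Run:
```python
from h import *
s=get_state();print(s["t"],s["eef_pos"],s["ee_rot"],s["q"])
p=grab_frame("wrist"); save(p["frame"],"w21.png")
p=grab_frame("top"); save(p["frame"],"t21.png",(300,190,420,310),6)
```

```text
47.45 [ 0.52481988 -0.03498902  0.18000552] [3.1401138  0.00612255 3.09382296] [ 3.07260478e-01  1.45814126e-01 -3.85071909e-01  8.63232213e-04
 -1.03365565e+00 -1.92626135e+00]
```

View pics/w21.png

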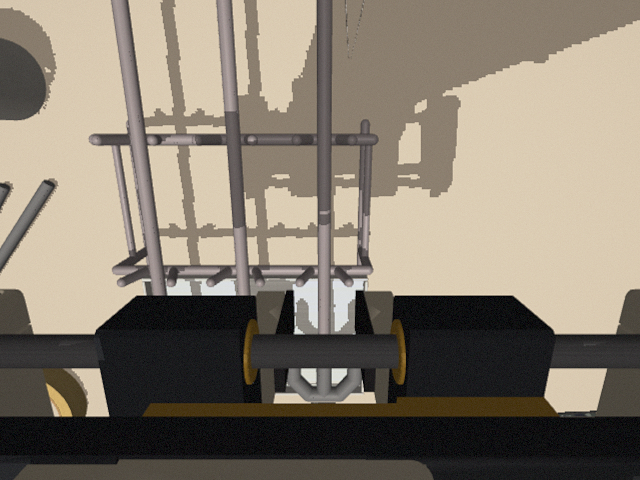

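View pics/t21.png

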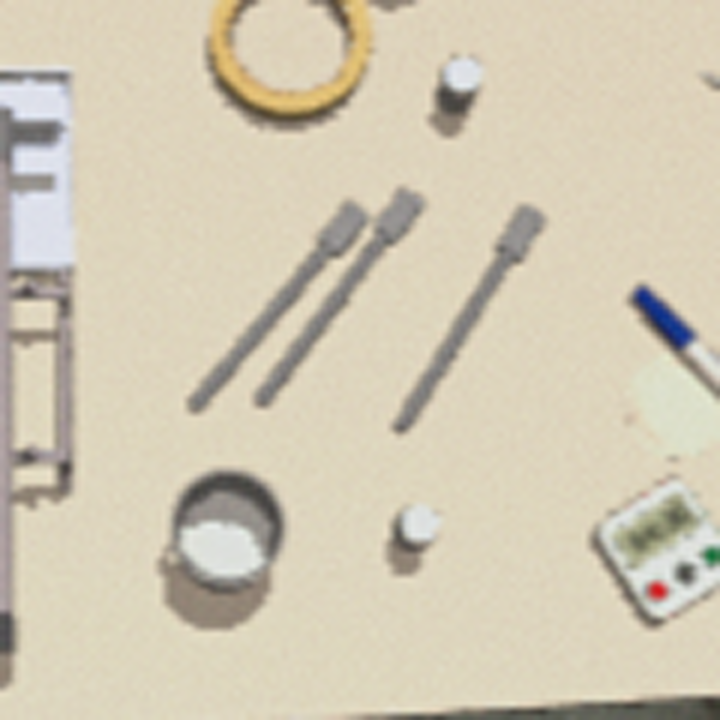

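>>> {"fn": "step_arm", "kwargs": {"commands": "0 -15 -20 0 0 0;2 -40 -20 0 0 0;2 -55 -20 0 0 0.1;0 -55 0 0 0 0.1;0 -55 0 0 0 0.1;0 -50 0 0 0 0.1;0 -45 0 0 0 0.1;0 -30 0 0 0 0.07", "jaw": 22}}

```text
t: 48.55
eef_pos: [0.4384, -0.3673, 0.2351]
ee_rot: [-3.141, -0.002, 2.519]
force: [0.7, 0.8, 0.2]
width: 0.0221
```

>>> {"fn": "step_arm", "kwargs": {"commands": "0 0 0 0 0 0;0 0 0 0 0 0"}}

```text
t: 48.8
eef_pos: [0.4397, -0.3655, 0.2356]
ee_rot: [-3.142, -0.001, 2.524]
force: [0.4, -0.4, -0.6]
width: 0.0216
```

Run:
```python
from h import *
s=get_state();print(s["t"],s["eef_pos"],s["ee_rot"],s["q"])
p=grab_frame("wrist"); save(p["frame"],"w22.png")
p=grab_frame("scene"); save(p["frame"],"s22.png",(220,180,420,330),4)
```

```text
48.8 [ 0.43974133 -0.36548096  0.23555742] [-3.14152795e+00 -1.15058396e-03  2.52373331e+00] [-3.51536943e-01  1.83771554e-01 -2.03828305e-01 -2.59538769e-04
 -1.18432353e+00 -1.83702072e+00]
```

View pics/w22.png

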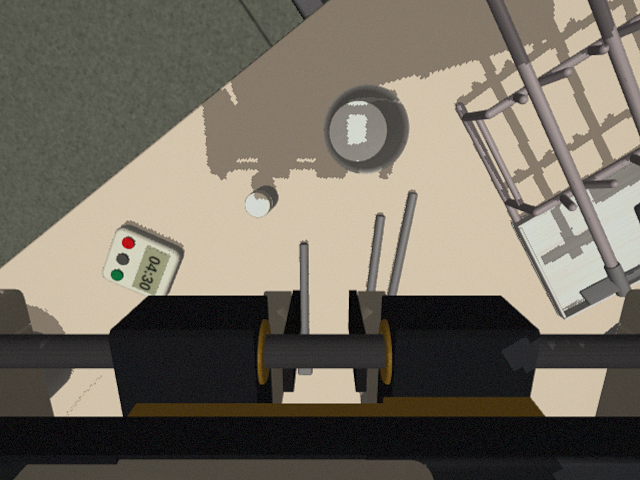

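View pics/s22.png

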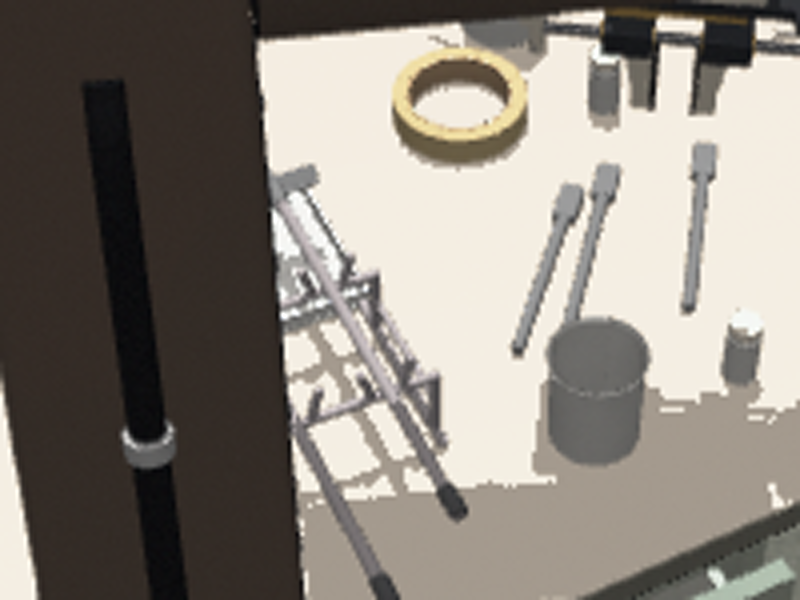

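Run:
```python
from h import *
s=get_state(); p=grab_frame("wrist"); save(p["frame"],"w22c.png",(180,60,480,400),2.3)
Rt=R.from_euler("xyz",s["ee_rot"]).as_matrix()
def m(n,c,z):
    X=onz(p,c,z,s); print(n,np.round(X,4),"tool mm",np.round(Rt.T@(X-s["eef_pos"])*1000,1))
m("r3 end",(304,242),.005);m("r3 mid",(304.5,290),.005);m("r3 tip",(305,374),.005)
m("r2 end",(380,215),.005);m("r2 ",(373,285),.005)
m("r1 end",(412,193),.005);m("r1 ",(393,285),.005)
m("bk rim",(367,129),.083); m("bk floor",(357,128),.004)
m("vial",(260,197),.056)
t=grab_frame("top"); print("bk top", onz(t,(300+228.5/6,190+530/6),.083))
```

```text
r3 end [ 0.4551 -0.404   0.005 ] tool mm [-34.7 -23.2 230.9]
r3 mid [ 0.5011 -0.4371  0.005 ] tool mm [-91.4 -23.5 230.9]
r3 tip [ 0.5909 -0.5022  0.005 ] tool mm [-202.3  -24.7  230.8]
r2 end [ 0.478  -0.3199  0.005 ] tool mm [ -4.8  58.6 230.9]
r2  [ 0.5411 -0.3703  0.005 ] tool mm [-85.4  54.1 230.9]
r1 end [ 0.4777 -0.2797  0.005 ] tool mm [ 18.8  91.3 230.9]
r1  [ 0.5542 -0.3518  0.005 ] tool mm [-85.4  76.7 230.9]
bk rim [ 0.3929 -0.2906  0.083 ] tool mm [ 81.7  33.4 152.9]
bk floor [ 0.3902 -0.2904  0.004 ] tool mm [ 84.   31.9 231.9]
vial [ 0.387  -0.4008  0.056 ] tool mm [ 22.7 -60.  179.9]
bk top [ 0.3895318  -0.28977312  0.083     ]
```

View pics/w22c.png

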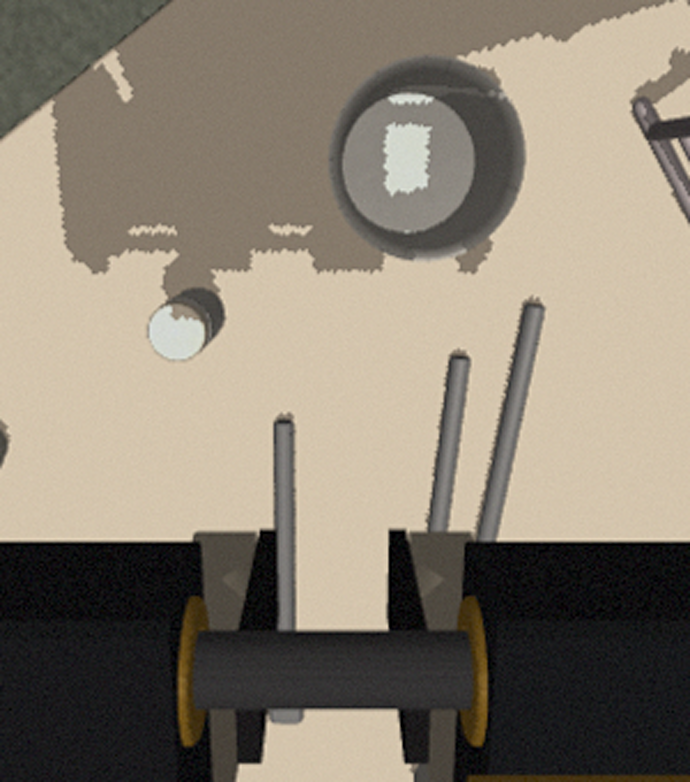

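>>> {"fn": "step_arm", "kwargs": {"commands": "-40 -8 30 0 0 0;-50 -8 30 0 0 0;-45 -7 35 0 0 0;-12 0 40 0 0 0;0 0 40 0 0 0;0 0 25 0 0 0;0 0 8 0 0 0;0 0 0 0 0 0", "jaw": 26}}

```text
t: 50.0
eef_pos: [0.5468, -0.4694, 0.0283]
ee_rot: [-3.141, -0.0, 2.524]
force: [0.0, 0.5, 0.5]
width: 0.026
```

Run:
```python
from h import *
s=get_state();print(s["t"],s["eef_pos"],s["ee_rot"],s["q"])
p=grab_frame("wrist"); save(p["frame"],"w23.png",(140,0,520,420),1.4)
```

```text
50.0 [ 0.54679848 -0.46942634  0.02827466] [-3.14133512e+00 -2.64793890e-04  2.52437629e+00] [-4.39903193e-01  5.88888312e-01 -9.07823598e-02  2.65802364e-04
 -8.91431739e-01 -1.74827650e+00]
```

View pics/w23.png

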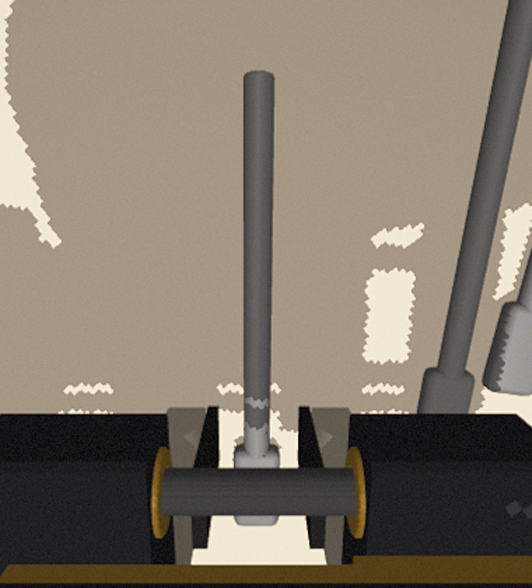

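Run:
```python
from h import *
s=get_state(); p=grab_frame("wrist")
Rt=R.from_euler("xyz",s["ee_rot"]).as_matrix()
for n,c in (("end",(140+258/1.4,72/1.4)),("blade start",(140+257/1.4,450/1.4)),("tip",(140+257/1.4,523/1.4))):
    X=onz(p,c,.005,s); print(n,np.round(X,4),"tool mm",np.round(Rt.T@(X-s["eef_pos"])*1000,1))
```

```text
end [ 0.455  -0.4054  0.005 ] tool mm [112.6  -0.9  24.1]
blade start [ 0.564  -0.4834  0.005 ] tool mm [-21.5  -1.4  24.3]
tip [ 0.5912 -0.5028  0.005 ] tool mm [-54.9  -1.4  24.3]
```

>>> {"fn": "step_arm", "kwargs": {"commands": "0 0 15 0 0 0;0 0 9 0 0 0;0 0 3 0 0 0;0 0 0 0 0 0;0 0 0 0 0 0"}}

```text
t: 50.72
eef_pos: [0.5466, -0.4699, 0.0014]
ee_rot: [-3.142, 0.0, 2.523]
force: [0.0, -1.2, -0.1]
width: 0.0259
```

>>> {"fn": "step_arm", "kwargs": {"commands": "0 0 0 0 0 0;0 0 0 0 0 0;0 0 0 0 0 0;0 0 0 0 0 0", "jaw": 0, "grip_force": 40}}

```text
t: 51.22
eef_pos: [0.5465, -0.4698, 0.0014]
ee_rot: [3.142, 0.0, 2.523]
force: [0.5, 0.3, 2.1]
width: 0.0089
```

>>> {"fn": "step_arm", "kwargs": {"commands": "0 0 -10 0 0 0;0 0 -25 0 0 0;0 0 -40 0 0 0;0 0 -50 0 0 0;0 0 -50 0 0 0;0 0 -30 0 0 0;0 0 0 0 0 0;0 0 0 0 0 0"}}

```text
t: 52.22
eef_pos: [0.5461, -0.4694, 0.2059]
ee_rot: [3.141, -0.0, 2.523]
force: [-0.7, -0.2, 0.0]
width: 0.0085
```

```bash
python3 fm.py
python3 - <<'E'
from h import *
p=grab_frame("wrist"); save(p["frame"],"w24.png",(140,0,520,420),1.4)
E
```

```text
52.42 [ 0.54590987 -0.46951062  0.20485772] [-3.141e+00 -2.000e-03  2.523e+00] F [-0.    0.22 -0.4 ] M [-0.069 -0.024  0.005] 0.008300262792214911
```

View pics/w24.png

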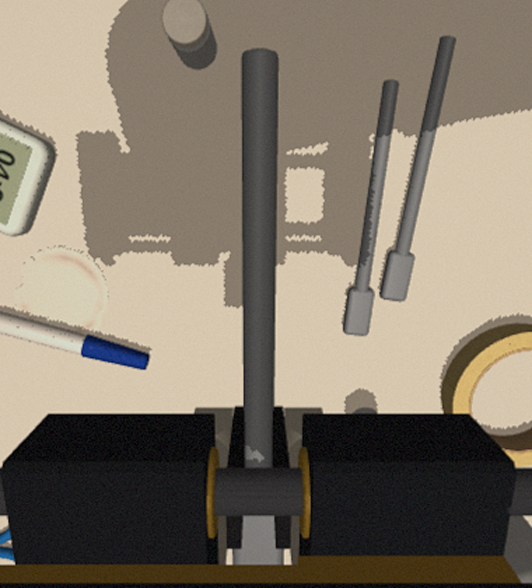

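>>> {"fn": "step_arm", "kwargs": {"commands": "0 0 -10 0 0 -0.1;0 0 -20 0 0 -0.18;0 0 -20 0 0 -0.18;0 0 -5 0 0 -0.18;0 0 0 0 0 -0.18;0 0 0 0 0 -0.18;0 0 0 0 0 -0.18;0 0 0 0 0 -0.18"}}

```text
t: 53.48
eef_pos: [0.5463, -0.4697, 0.2604]
ee_rot: [3.141, -0.0, -2.394]
force: [0.7, -1.2, -0.4]
width: 0.0084
```

>>> {"fn": "step_arm", "kwargs": {"commands": "0 0 0 0 0 -0.18;0 0 0 0 0 -0.18;0 0 0 0 0 -0.18;0 0 0 0 0 -0.18;0 0 0 0 0 -0.18;0 0 0 0 0 -0.18;0 0 0 0 0 -0.18;0 0 0 0 0 -0.18"}}

```text
t: 54.48
eef_pos: [0.5463, -0.4697, 0.2604]
ee_rot: [3.141, 0.001, -0.954]
force: [-0.1, -0.0, 0.1]
width: 0.0086
```

>>> {"fn": "step_arm", "kwargs": {"commands": "0 0 0 0 0 -0.18;0 0 0 0 0 -0.18;0 0 0 0 0 -0.18;0 0 0 0 0 -0.1;0 0 0 0 0 0;0 0 0 0 0 0"}}

```text
t: 55.22
eef_pos: [0.5464, -0.4697, 0.2608]
ee_rot: [-3.142, 0.001, -0.322]
force: [-0.4, 0.2, -0.2]
width: 0.0087
```

Run:
```python
from h import *
s=get_state();print(s["t"],s["eef_pos"],s["ee_rot"],s["q"])
```

```text
55.225 [ 0.5463728  -0.4697049   0.26079546] [-3.14153434e+00  5.47420574e-04 -3.22060104e-01] [-4.40636389e-01  4.17609763e-01  1.81460714e-01  7.05270302e-06
 -1.33519775e+00  1.68937095e+00]
```

>>> {"fn": "step_arm", "kwargs": {"commands": "0 0 0 0 0 -0.09;-20 -14 0 0 0 0;-36 -24 0 0 0 0;-40 -26 0 0 0 0;-42 -27 0 0 0 0;-38 -25 0 0 0 0;-25 -16 0 0 0 0;-10 -7 0 0 0 0"}}

```text
t: 56.22
eef_pos: [0.3717, -0.2856, 0.2618]
ee_rot: [-3.142, -0.002, -0.231]
force: [0.9, -0.4, -0.5]
width: 0.0087
```

>>> {"fn": "step_arm", "kwargs": {"commands": "0 0 0 0 -0.1 0;0 0 0 0 -0.18 0;0 0 0 0 -0.18 0;0 0 0 0 -0.18 0;0 0 0 0 -0.18 0;0 0 0 0 0 0;0 0 0 0 0 0"}}

```text
t: 57.1
eef_pos: [0.3732, -0.2868, 0.2605]
ee_rot: [3.14, 0.819, -0.231]
force: [-0.9, 0.3, 1.2]
width: 0.0087
```

Run:
```python
from h import *
s=get_state();print(s["t"],s["eef_pos"],s["ee_rot"],s["q"]); print(R.from_euler("xyz",s["ee_rot"]).as_matrix())
p=grab_frame("scene"); save(p["frame"],"s25.png",(220,100,540,340),2.5)
p=grab_frame("top"); save(p["frame"],"t25.png",(250,150,500,330),3)
```

```text
57.1 [ 0.37320905 -0.2868095   0.26053867] [ 3.14031648  0.81904419 -0.23105373] [-0.23308982  0.50498013  0.04416841  0.00295084 -1.92902456  1.57322143]
[[ 6.64771570e-01 -2.28095727e-01 -7.11372687e-01]
 [-1.56390924e-01 -9.73638321e-01  1.66043064e-01]
 [-7.30493421e-01  8.71523423e-04 -6.82919177e-01]]
```

View pics/s25.png

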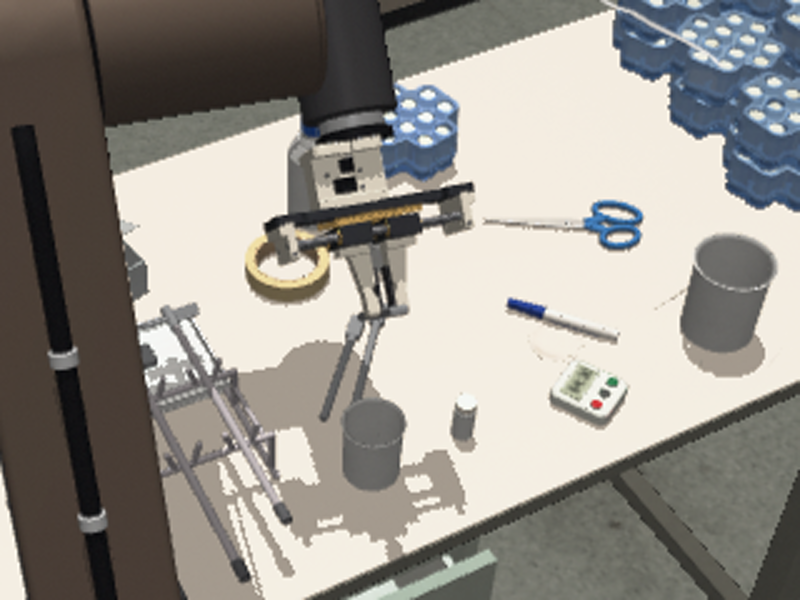

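View pics/t25.png

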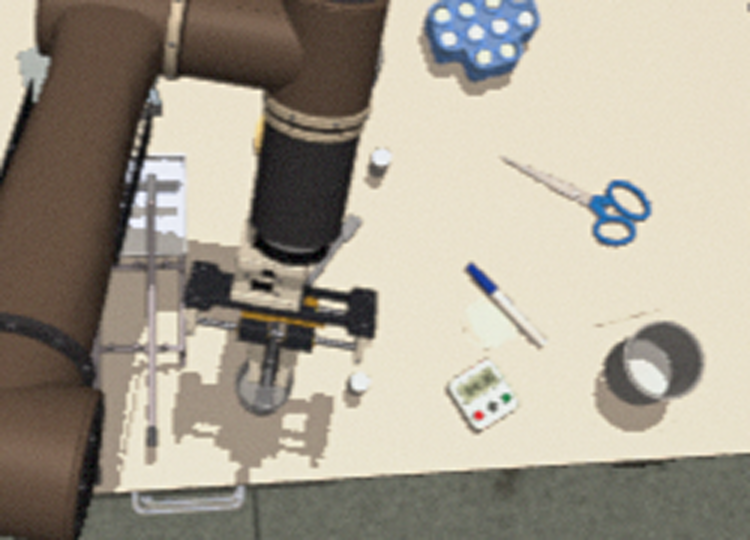

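>>> {"fn": "step_arm", "kwargs": {"commands": "0 0 0 0 -0.15 0;0 0 0 0 -0.18 0;0 0 0 0 -0.15 0;0 0 0 0 -0.1 0;0 0 0 0 0 0;0 0 0 0 0 0;0 0 0 0 0 0"}}

```text
t: 58.08
eef_pos: [0.3726, -0.2865, 0.263]
ee_rot: [3.14, 1.394, -0.231]
force: [-0.1, -0.1, -0.4]
width: 0.0091
```

Run:
```python
from h import *
s=get_state();print(s["t"],s["eef_pos"],s["ee_rot"],s["q"]); print(R.from_euler("xyz",s["ee_rot"]).as_matrix())
p=grab_frame("scene"); save(p["frame"],"s26.png",(300,180,460,320),5)
p=grab_frame("wrist"); save(p["frame"],"w26.png")
p=grab_frame("top"); save(p["frame"],"t26.png",(290,220,400,310),7)
```

```text
58.075 [ 0.37261174 -0.2864594   0.262951  ] [ 3.13983581  1.39366869 -0.23140325] [-0.23252878  0.80970476  0.14898333  0.00385459 -2.30373944  1.57357361]
[[ 1.71506289e-01 -2.27659979e-01 -9.58517880e-01]
 [-4.04110027e-02 -9.73740642e-01  2.24044890e-01]
 [-9.84353871e-01  3.09561092e-04 -1.76202612e-01]]
```

View pics/s26.png

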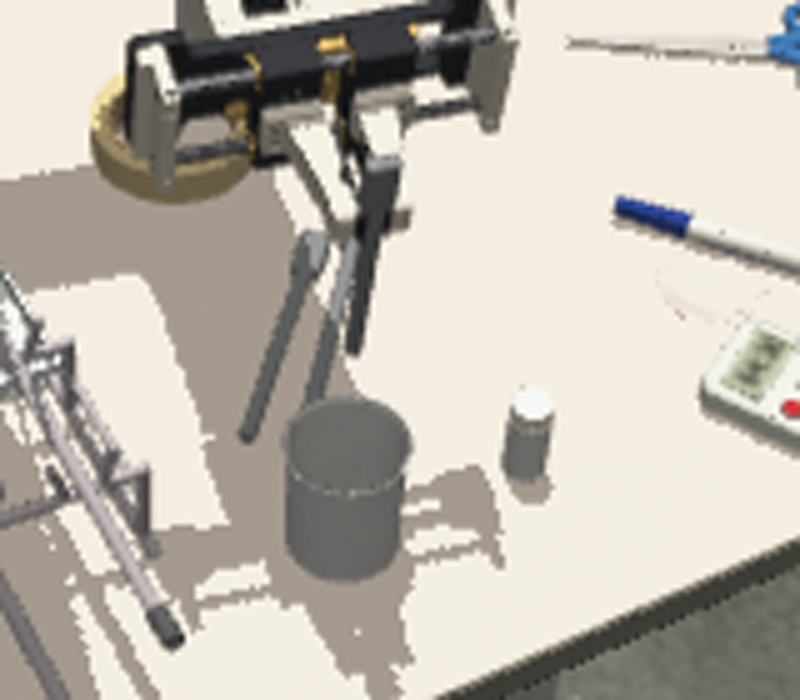

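View pics/w26.png

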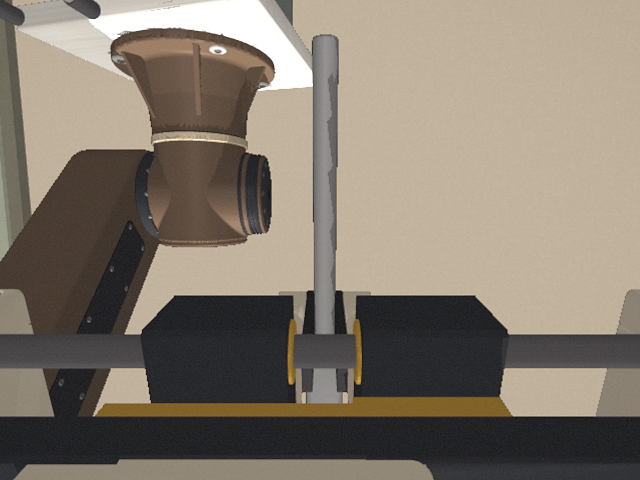

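View pics/t26.png

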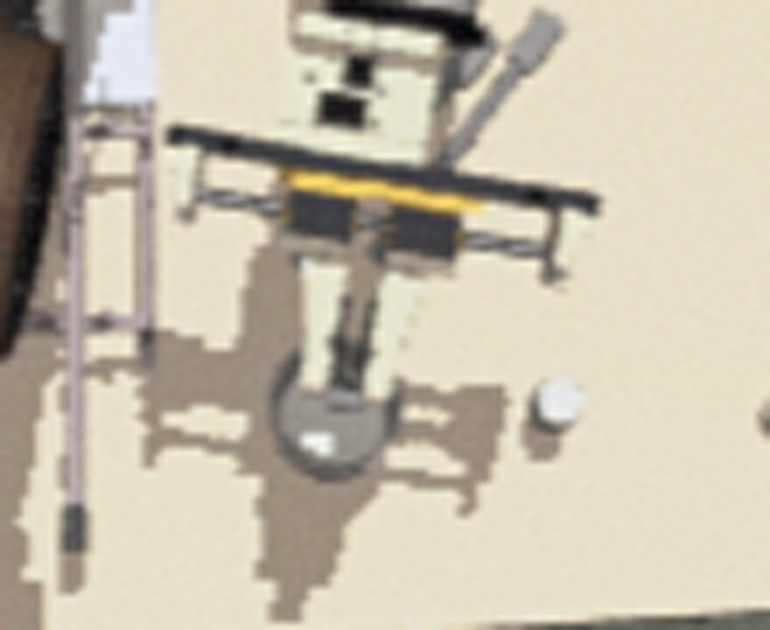

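```bash
cat >> h.py <<'E'
def tri(obs):
    A=np.zeros((3,3));b=np.zeros(3)
    for d,c in obs:
        d=d/np.linalg.norm(d);M=np.eye(3)-np.outer(d,d);A+=M;b+=M@c
    X=np.linalg.solve(A,b); return X,[np.linalg.norm(np.cross(X-c,d/np.linalg.norm(d))) for d,c in obs]
E
python3 - <<'E'
from h import *
s=get_state(); p=grab_frame("wrist"); q=grab_frame("scene")
print(tri([ray(p,(325,38),s),ray(q,(371,250.3))]))
print("beaker rim scene",onz(q,(369.6,269.2),.083))
E
```

```text
(array([ 0.39213695, -0.29323835,  0.15183155]), [np.float64(0.0008606629377093213), np.float64(0.0008606629377093563)])
beaker rim scene [ 0.38827094 -0.29113106  0.083     ]
```

>>> {"fn": "step_arm", "kwargs": {"commands": "20 0 3.6 0 0 0;25 0 4.5 0 0 0;20 0 3.6 0 0 0;10 0 1.8 0 0 0;0 0 0 0 0 0;0 0 0 0 0 0"}}

```text
t: 59.08
eef_pos: [0.3723, -0.2863, 0.1853]
ee_rot: [3.14, 1.399, -0.231]
force: [-1.0, 0.2, -0.3]
width: 0.0087
```

Run:
```python
from h import *
s=get_state();print(s["t"],s["eef_pos"],s["ee_rot"],s["force"])
p=grab_frame("scene"); save(p["frame"],"s27.png",(300,180,460,320),5)
p=grab_frame("wrist"); save(p["frame"],"w27.png",(200,0,480,340),2)
```

```text
59.075 [ 0.37233166 -0.28634904  0.18534198] [ 3.14016606  1.39935844 -0.23091151] [-1.04134554  0.20840447 -0.2693811 ]
```

View pics/s27.png

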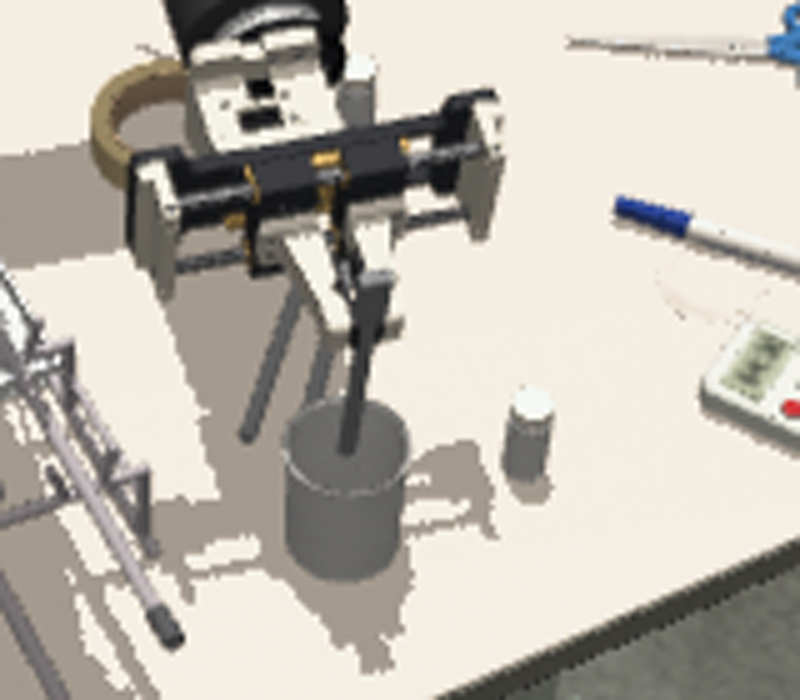

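View pics/w27.png

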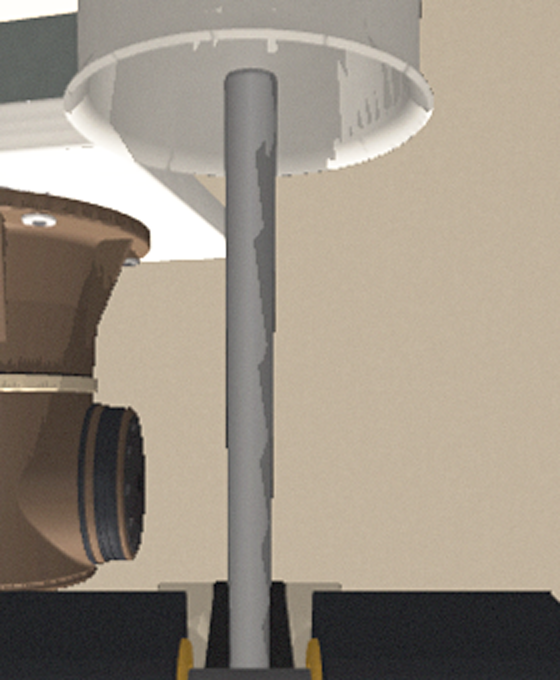

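>>> {"fn": "step_arm", "kwargs": {"commands": "12 0 2.1 0 0 0;18 0 3.1 0 0 0;15 0 2.6 0 0 0;8 0 1.4 0 0 0;0 0 0 0 0 0;0 0 0 0 0 0"}}

```text
t: 59.92
eef_pos: [0.3722, -0.2863, 0.1314]
ee_rot: [3.141, 1.4, -0.23]
force: [0.6, -0.2, 0.2]
width: 0.0087
```

>>> {"fn": "step_arm", "kwargs": {"commands": "0 0 0 0 0 0;0 0 0 0 0 0;0 0 0 0 0 0", "jaw": 30}}

```text
t: 60.3
eef_pos: [0.3721, -0.2862, 0.1314]
ee_rot: [-3.141, 1.4, -0.23]
force: [-0.1, 0.4, -0.8]
width: 0.0286
```

Run:
```python
from h import *
s=get_state();print(s["t"],s["eef_pos"],s["ee_rot"],s["force"])
p=grab_frame("scene"); save(p["frame"],"s28.png",(300,180,460,320),5)
```

```text
60.3 [ 0.37205118 -0.2862105   0.13139426] [-3.1414305   1.3995092  -0.22960643] [-0.06773058  0.43692735 -0.81085095]
```

View pics/s28.png

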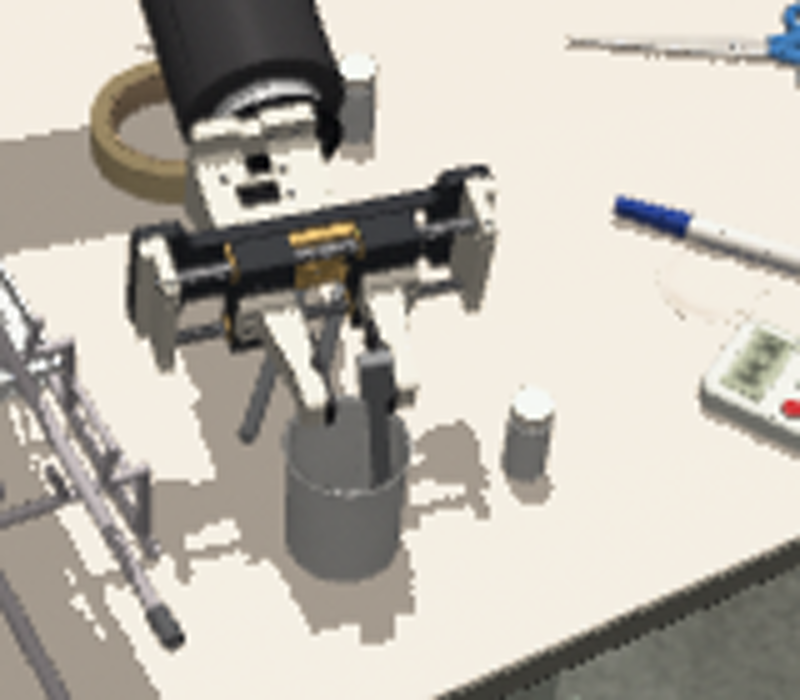

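>>> {"fn": "step_arm", "kwargs": {"commands": "0 0 -10 0 0 0;0 0 -20 0 0 0;-5 0 -25 0 0 0;-20 0 -15 0 0 0;-40 0 0 0 0 0;-40 0 0 0 0 0;-30 0 0 0 0 0;0 0 0 0 0 0"}}

```text
t: 61.35
eef_pos: [0.4171, -0.2969, 0.2786]
ee_rot: [3.138, 1.395, -0.233]
force: [0.5, 0.8, -0.5]
width: 0.0298
```

Run:
```python
from h import *
s=get_state();print(s["t"],s["eef_pos"],s["ee_rot"],s["force"],s["q"])
p=grab_frame("scene"); save(p["frame"],"s29.png",(300,180,460,320),5)
```

```text
61.35 [ 0.4171434  -0.29691535  0.27862246] [ 3.13849991  1.39514591 -0.23252424] [ 0.53019958  0.78772859 -0.51332947] [-0.23232224  0.85892105  0.29558762  0.00429648 -2.40260433  1.57393678]
```

View pics/s29.png

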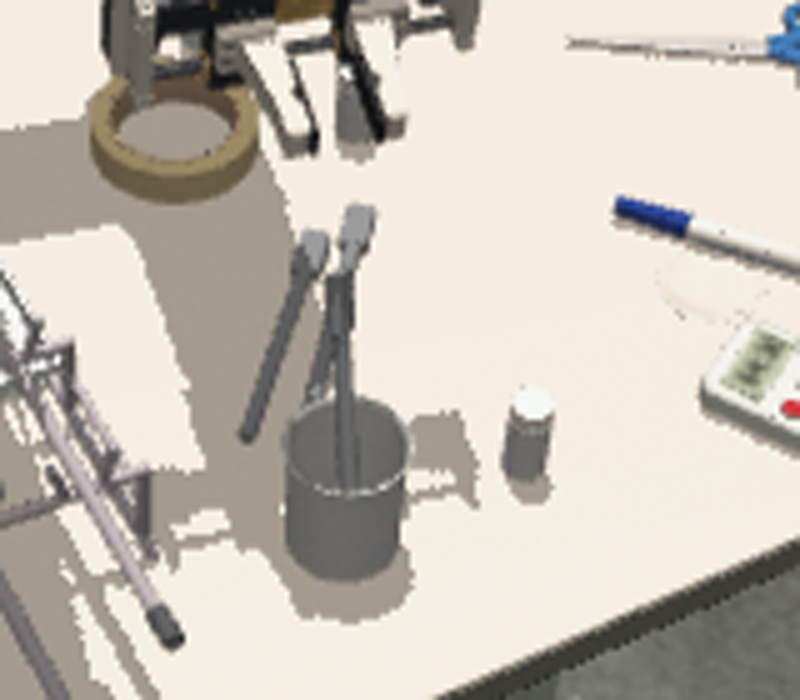

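>>> {"fn": "step_arm", "kwargs": {"commands": "0 0 0 0 0.1 0;0 0 0 0 0.18 0;0 0 0 0 0.18 0;0 0 0 0 0.18 0;0 0 0 0 0.18 0;0 0 0 0 0.18 0;0 0 0 0 0.18 0;0 0 0 0 0.18 0", "jaw": 30}}

```text
t: 62.4
eef_pos: [0.4173, -0.2967, 0.2761]
ee_rot: [-3.142, 0.034, -0.23]
force: [0.0, -0.1, 0.1]
width: 0.03
```

>>> {"fn": "step_arm", "kwargs": {"commands": "10 0 0 0 0.035 0.1;20 5 0 0 0 0.12;25 10 0 0 0 0.12;25 10 0 0 0 0.1;25 5 0 0 0 0;15 0 0 0 0 0;0 0 0 0 0 0;0 0 0 0 0 0"}}

```text
t: 63.4
eef_pos: [0.5056, -0.3802, 0.275]
ee_rot: [3.138, 0.005, -0.67]
force: [0.7, 0.5, 0.7]
width: 0.03
```

Run:
```python
from h import *
s=get_state();print(s["t"],s["eef_pos"],s["ee_rot"],s["force"],s["q"])
p=grab_frame("wrist"); save(p["frame"],"w30.png")
p=grab_frame("top"); save(p["frame"],"t30.png",(290,180,420,310),6)
```

```text
63.4 [ 0.50561595 -0.38020318  0.27504143] [ 3.13783603  0.00457531 -0.66956658] [0.6890892 0.4633586 0.6693902] [-0.33543159  0.2660923  -0.00723731  0.00212409 -1.30302155  1.23610224]
```

View pics/w30.png

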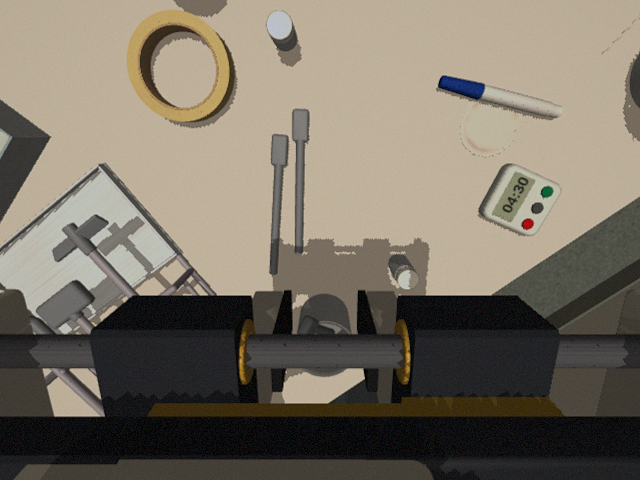

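View pics/t30.png

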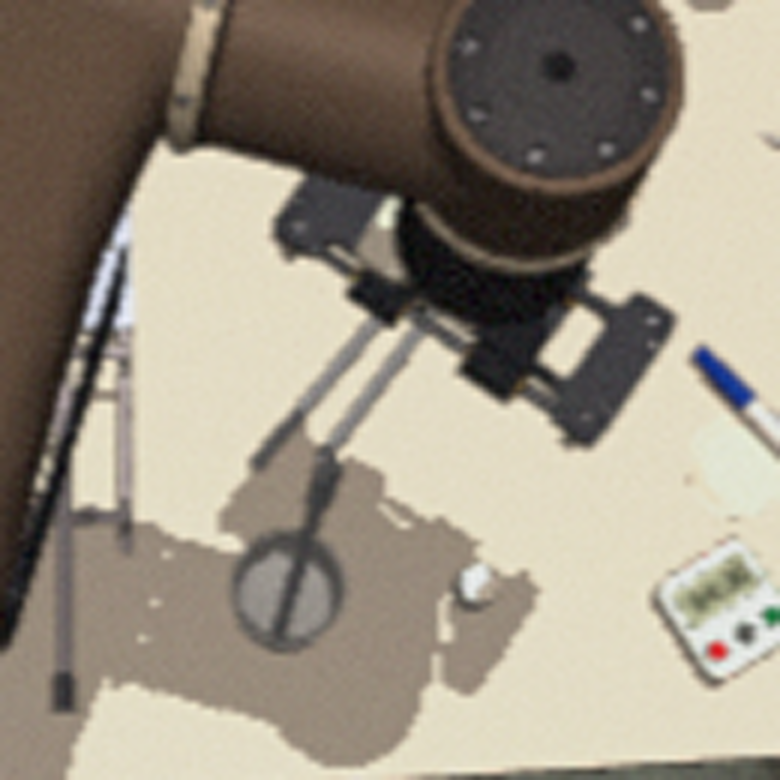

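Run:
```python
from h import *
s=get_state(); p=grab_frame("wrist")
Rt=R.from_euler("xyz",s["ee_rot"]).as_matrix()
for n,c in (("r2tip",(301,110)),("r2blade start",(300,141)),("r2end",(298.5,251)),("r1tip",(280.5,135)),("r1end",(274.5,272))):
    X=onz(p,c,.005,s); print(n,np.round(X,4),"tool mm",np.round(Rt.T@(X-s["eef_pos"])*1000,1))
```

```text
r2tip [ 0.6018 -0.4265  0.005 ] tool mm [105.2 -24.3 270.1]
r2blade start [ 0.5775 -0.405   0.005 ] tool mm [ 72.7 -26.  270.3]
r2end [ 0.4795 -0.322   0.005 ] tool mm [-55.6 -30.4 270.7]
r1tip [ 0.5958 -0.3922  0.005 ] tool mm [ 79.2 -47.5 270.2]
r1end [ 0.4769 -0.2815  0.005 ] tool mm [-82.8 -60.6 270.7]
```

>>> {"fn": "step_arm", "kwargs": {"commands": "0 0 10 0 0 0.038;20 -6 40 0 0 0;30 -10 45 0 0 0;25 -8 45 0 0 0;12 -3 45 0 0 0;0 0 35 0 0 0;0 0 22 0 0 0;0 0 0 0 0 0"}}

```text
t: 64.55
eef_pos: [0.587, -0.416, 0.0311]
ee_rot: [3.137, 0.007, -0.708]
force: [-0.5, -0.4, -0.1]
width: 0.0301
```

>>> {"fn": "step_arm", "kwargs": {"commands": "0 0 0 0 0 0;0 0 0 0 0 0"}}

```text
t: 64.8
eef_pos: [0.5892, -0.4172, 0.0348]
ee_rot: [3.139, 0.001, -0.708]
force: [-0.0, -0.2, -0.0]
width: 0.0298
```

Run:
```python
from h import *
s=get_state();print(s["t"],s["eef_pos"],s["ee_rot"],s["force"],s["q"])
p=grab_frame("wrist"); save(p["frame"],"w31.png")
```

```text
64.8 [ 0.58922101 -0.41723018  0.03483318] [ 3.13852680e+00  1.01781846e-03 -7.07589717e-01] [-0.01933231 -0.19514164 -0.01697008] [-0.3458942   0.58441024 -0.08249994  0.00318594 -0.90592545  1.20713422]
```

View pics/w31.png

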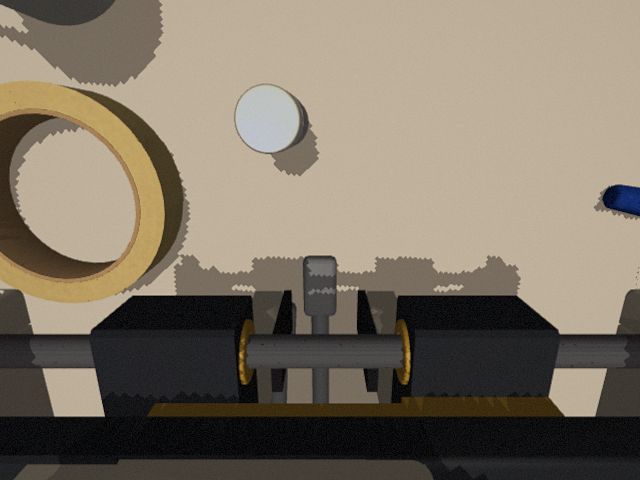

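Run:
```python
from h import *
s=get_state(); p=grab_frame("wrist"); save(p["frame"],"w31c.png",(220,230,420,420),4)
Rt=R.from_euler("xyz",s["ee_rot"]).as_matrix()
for n,c in (("r2tip",(319.5,257)),("r2blade start",(319.5,317)),("r1 tip?",(280,392))):
    X=onz(p,c,.005,s); print(n,np.round(X,4),"tool mm",np.round(Rt.T@(X-s["eef_pos"])*1000,1))
```

```text
r2tip [ 0.6023 -0.4263  0.005 ] tool mm [16.1 -1.7 29.6]
r2blade start [ 0.5753 -0.403   0.005 ] tool mm [-19.6  -1.9  29.6]
r1 tip? [ 0.5529 -0.3522  0.005 ] tool mm [-69.6 -26.   29.6]
```

View pics/w31c.png

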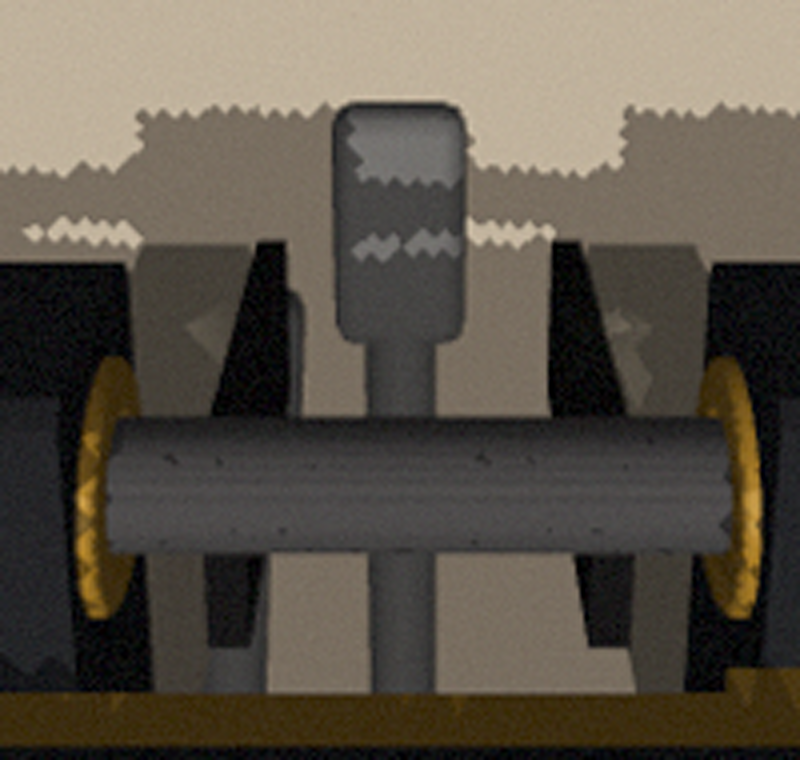

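>>> {"fn": "step_arm", "kwargs": {"commands": "4 0 10 0 0 0;0 0 13 0 0 0;0 0 8 0 0 0;0 0 2 0 0 0;0 0 0 0 0 0"}}

```text
t: 65.53
eef_pos: [0.591, -0.4194, -0.0005]
ee_rot: [3.138, 0.004, -0.708]
force: [-0.0, -0.3, -0.2]
width: 0.0301
```

>>> {"fn": "step_arm", "kwargs": {"commands": "0 0 0 0 0 0;0 0 0 0 0 0;0 0 0 0 0 0;0 0 0 0 0 0", "jaw": 0, "grip_force": 40}}

```text
t: 66.03
eef_pos: [0.5912, -0.4195, -0.0001]
ee_rot: [3.138, 0.004, -0.708]
force: [0.6, 1.3, -0.0]
width: 0.0172
```

>>> {"fn": "step_arm", "kwargs": {"commands": "0 0 -10 0 0 0;0 0 -25 0 0 0;0 0 -40 0 0 0;0 0 -50 0 0 0;0 0 -50 0 0 0;0 0 -50 0 0 0;0 0 -30 0 0 0;0 0 0 0 0 0"}}

```text
t: 67.03
eef_pos: [0.5936, -0.42, 0.2596]
ee_rot: [3.139, -0.003, -0.708]
force: [0.6, -0.7, -0.8]
width: 0.0169
```

Run:
```python
from h import *
s=get_state();print(s["t"],s["eef_pos"],s["ee_rot"],s["force"],s["q"])
p=grab_frame("wrist"); save(p["frame"],"w32.png")
p=grab_frame("scene"); save(p["frame"],"s32.png",(300,140,460,320),4)
```

```text
67.025 [ 0.59357042 -0.42004021  0.25958171] [ 3.13931042e+00 -2.80958049e-03 -7.07599631e-01] [ 0.61627695 -0.72818502 -0.78703105] [-0.34722684  0.42740376  0.19258846  0.00321598 -1.33415786  1.20966923]
```

View pics/w32.png

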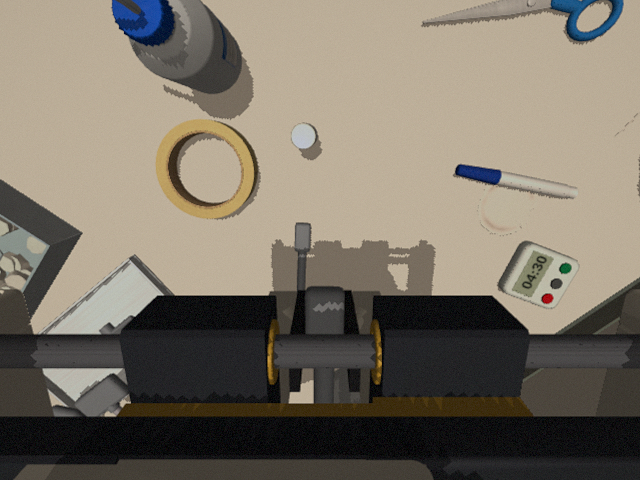

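View pics/s32.png

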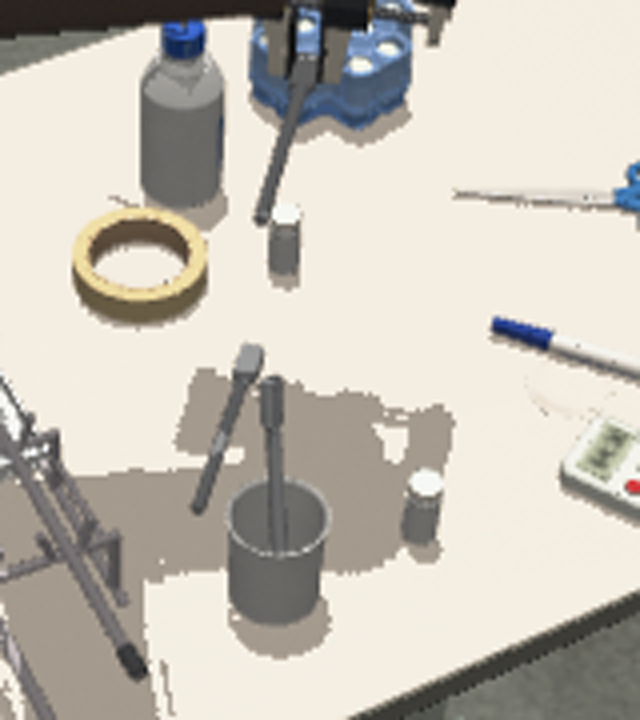

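>>> {"fn": "step_arm", "kwargs": {"commands": "-20 3 0 0 0 0;-40 6 0 0 0 0;-48 6 0 0 0 0;-50 6 0 0 0 0;-46 6 0 0 0 0;-36 5 0 0 0 0;-20 3 0 0 0 0;-8 1 0 0 0 0"}}

```text
t: 68.12
eef_pos: [0.3649, -0.2721, 0.2559]
ee_rot: [3.138, 0.004, -0.707]
force: [0.6, -0.1, 1.2]
width: 0.0174
```

>>> {"fn": "step_arm", "kwargs": {"commands": "0 0 0 0 0 0.1;0 0 0 0 0 0.18;0 0 0 0 0 0.18;0 0 0 0 0 0.18;0 0 0 0 0 0.18;0 0 0 0 0 0.18;0 0 0 0 0 0.18;0 0 0 0 0 0.18"}}

```text
t: 69.12
eef_pos: [0.3662, -0.2728, 0.2555]
ee_rot: [3.136, -0.004, -2.074]
force: [0.8, -0.7, -0.2]
width: 0.0175
```

>>> {"fn": "step_arm", "kwargs": {"commands": "0 0 0 0 0 0.18;0 0 0 0 0 0.18;0 0 0 0 0 0.18;0 0 0 0 0 0.18;0 0 0 0 0 0.18;0 0 0 0 0 0.18;0 0 0 0 0 0.18;0 0 0 0 0 0.02"}}

```text
t: 70.12
eef_pos: [0.366, -0.2727, 0.2555]
ee_rot: [-3.14, -0.006, 2.935]
force: [0.0, 0.1, -1.0]
width: 0.0171
```

Run:
```python
from h import *
s=get_state();print(s["t"],s["eef_pos"],s["ee_rot"],s["force"],s["q"])
```

```text
70.125 [ 0.36604032 -0.27271816  0.25549792] [-3.13989824 -0.00624867  2.93546617] [ 0.02483684  0.11662127 -0.96537808] [-0.20512966 -0.02803924 -0.39320988  0.00180308 -1.21187658 -1.57242648]
```

>>> {"fn": "step_arm", "kwargs": {"commands": "0 0 -25 0 0 0;0 0 -35 0 0 0;0 0 -10 0 0.1 0;0 0 0 0 0.18 0;0 0 0 0 0.18 0;0 0 0 0 0.18 0;0 0 0 0 0.18 0;0 0 0 0 0 0"}}

```text
t: 71.12
eef_pos: [0.3673, -0.2722, 0.3201]
ee_rot: [3.138, -0.84, 2.94]
force: [-0.5, -0.7, -1.1]
width: 0.0177
```

>>> {"fn": "step_arm", "kwargs": {"commands": "0 0 0 0 0.18 0;0 0 0 0 0.18 0;0 0 0 0 0.15 0;0 0 0 0 0.06 0;0 0 0 0 0 0;0 0 0 0 0 0"}}

```text
t: 71.88
eef_pos: [0.3658, -0.2727, 0.3273]
ee_rot: [-3.133, -1.389, 2.927]
force: [-0.8, -0.3, 0.2]
width: 0.0173
```

Run:
```python
from h import *
s=get_state();print(s["t"],s["eef_pos"],s["ee_rot"],s["force"],s["q"]); print(np.round(R.from_euler("xyz",s["ee_rot"]).as_matrix(),3))
p=grab_frame("wrist"); save(p["frame"],"w33.png")
p=grab_frame("scene"); save(p["frame"],"s33.png",(300,140,460,320),4)
```

```text
71.875 [ 0.36584756 -0.27266095  0.32732008] [-3.13265745 -1.38877234  2.92702524] [-0.83922737 -0.32971389  0.20056206] [-2.06089165e-01  7.24596743e-01  1.46325075e-01  8.66328603e-04
 -2.38130413e+00 -1.57170327e+00]
[[-0.177  0.204 -0.963]
 [ 0.039  0.979  0.201]
 [ 0.983 -0.002 -0.181]]
```

View pics/w33.png

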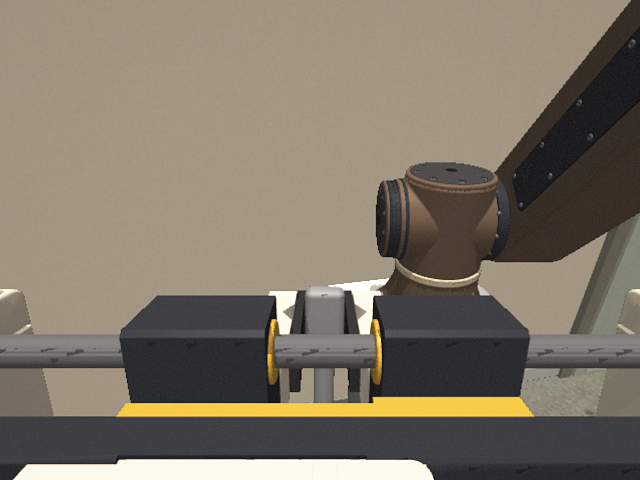

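View pics/s33.png

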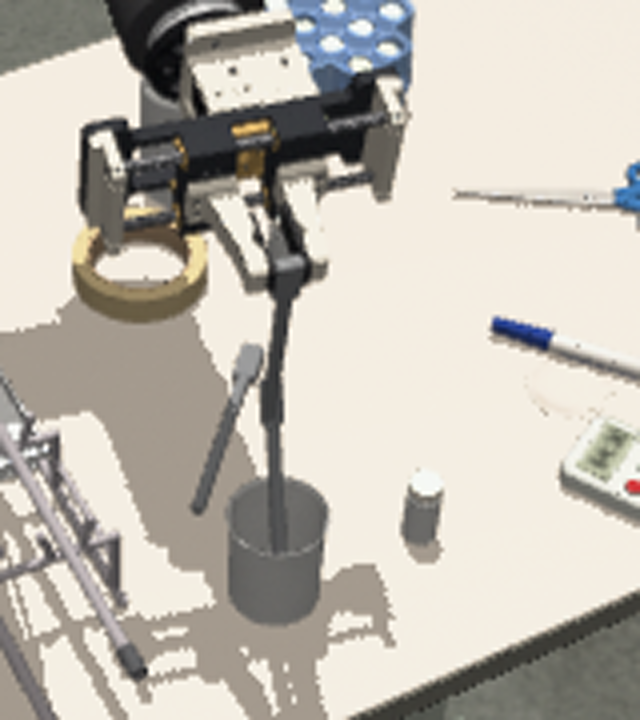

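>>> {"fn": "step_arm", "kwargs": {"commands": "-15 0 2.8 0 0 0;-25 0 4.6 0 0 0;-20 0 3.7 0 0 0;-10 0 1.8 0 0 0;0 0 0 0 0 0;0 0 0 0 0 0"}}

```text
t: 72.72
eef_pos: [0.3656, -0.2726, 0.2553]
ee_rot: [-3.131, -1.394, 2.925]
force: [-0.2, 0.8, -0.1]
width: 0.0175
```

Run:
```python
from h import *
s=get_state();print(s["t"],s["eef_pos"],s["ee_rot"],s["force"])
Rt=R.from_euler("xyz",s["ee_rot"]).as_matrix()
p=grab_frame("scene"); f=p["frame"].copy()
e=s["eef_pos"]+Rt@[-.153,0,-.006]; print("end",e); 
save(f,"s34.png",(320,200,420,310),7)
print("proj crop",(proj(p,e)-[320,200])*7, "grip",(proj(p,s["eef_pos"]+Rt@[0,0,-.006])-[320,200])*7)
p=grab_frame("top"); save(p["frame"],"t34.png",(290,220,400,310),7); print("top",(proj(p,e)-[290,220])*7)
```

```text
72.725 [ 0.36561686 -0.27261063  0.25529079] [-3.13078697 -1.39424078  2.92500092] [-0.16520971  0.81249295 -0.05708718]
end [ 0.39764418 -0.27959165  0.10572303]
proj crop [310.03338627 438.76605991] grip [348.71025371 207.99974812]
top [316.52785294 388.07519659]
```

View pics/s34.png

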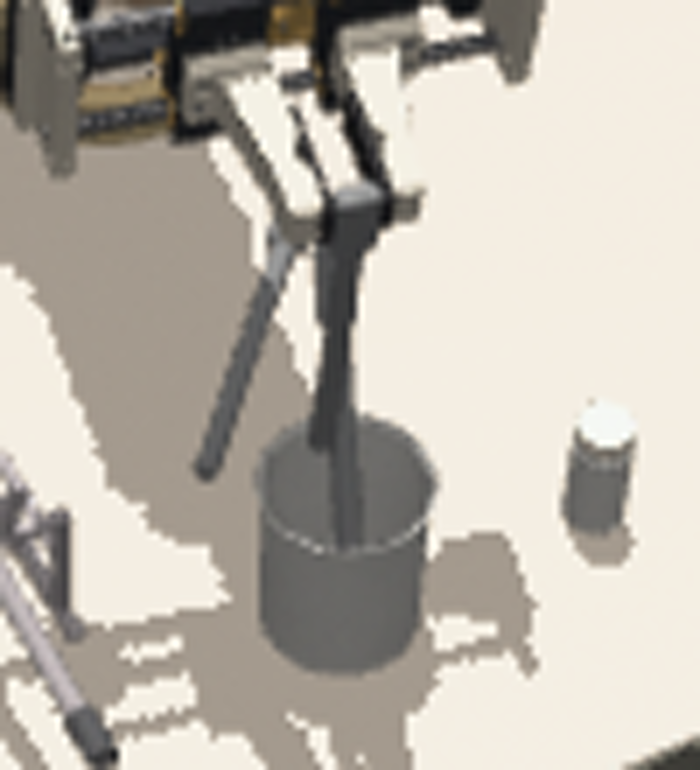

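View pics/t34.png

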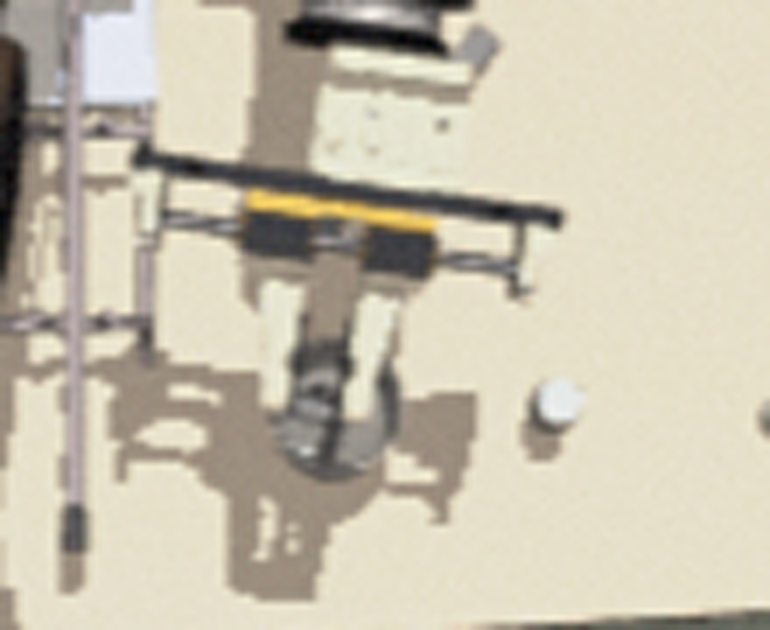

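>>> {"fn": "step_arm", "kwargs": {"commands": "-12 0 2.2 0 0 0;-20 0 3.6 0 0 0;-20 0 3.6 0 0 0;-14 0 2.5 0 0 0;-8 0 1.4 0 0 0;0 0 0 0 0 0;0 0 0 0 0 0"}}

```text
t: 73.7
eef_pos: [0.3654, -0.2727, 0.18]
ee_rot: [-3.131, -1.394, 2.925]
force: [-0.1, 0.7, -0.5]
width: 0.0177
```

Run:
```python
from h import *
s=get_state();print(s["t"],s["eef_pos"],s["ee_rot"],s["force"])
p=grab_frame("scene"); save(p["frame"],"s35.png",(320,200,420,310),7)
```

```text
73.7 [ 0.36541265 -0.27266113  0.18003937] [-3.13123004 -1.39439933  2.92541866] [-0.07393563  0.65289905 -0.50508959]
```

View pics/s35.png

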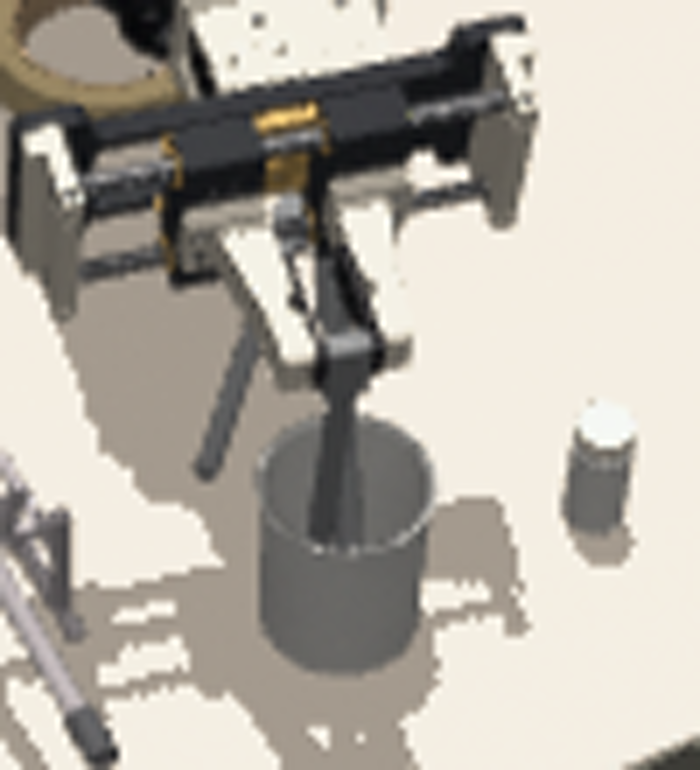

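>>> {"fn": "step_arm", "kwargs": {"commands": "0 0 0 0 0 0;0 0 0 0 0 0;0 0 0 0 0 0", "jaw": 36}}

```text
t: 74.12
eef_pos: [0.3652, -0.2725, 0.1798]
ee_rot: [-3.132, -1.395, 2.926]
force: [0.1, -0.3, 0.2]
width: 0.0351
```

Run:
```python
from h import *
p=grab_frame("scene"); save(p["frame"],"s36.png",(320,200,420,310),7)
p=grab_frame("wrist"); save(p["frame"],"w36.png",(160,180,480,480),2)
```

```text
(no output)
```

View pics/s36.png

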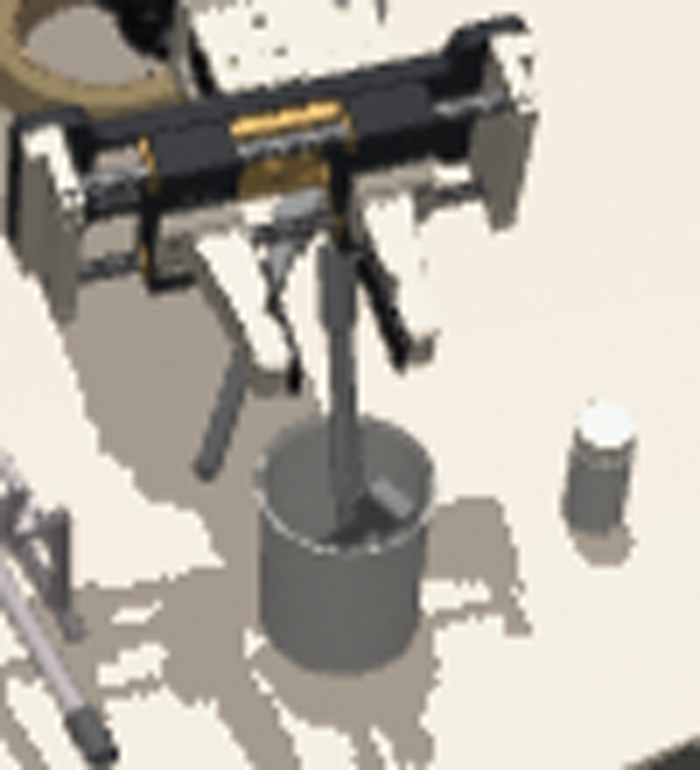

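View pics/w36.png

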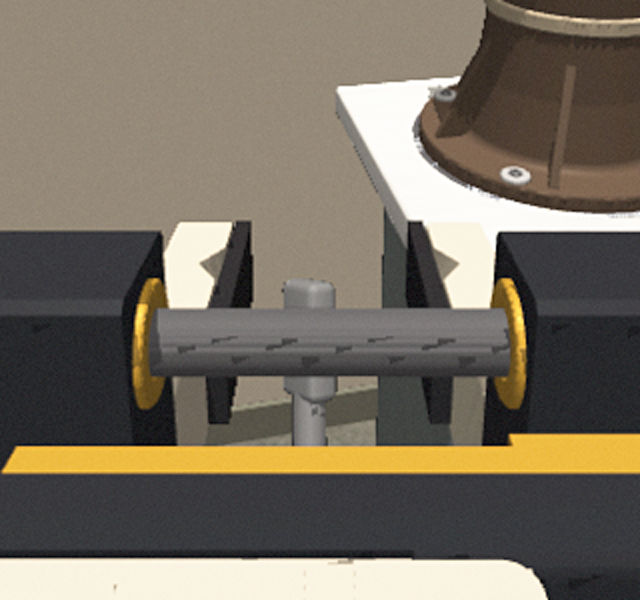

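>>> {"fn": "step_arm", "kwargs": {"commands": "0 0 -10 0 0 0;0 0 -20 0 0 0;5 0 -25 0 0 0;20 0 -15 0 0 0;40 0 0 0 0 0;40 0 0 0 0 0;30 0 0 0 0 0;0 0 0 0 0 0"}}

```text
t: 75.22
eef_pos: [0.4097, -0.2818, 0.3272]
ee_rot: [-3.13, -1.39, 2.924]
force: [0.7, -0.1, -0.9]
width: 0.0359
```

Run:
```python
from h import *
s=get_state();print(s["t"],s["eef_pos"],s["ee_rot"],s["force"],s["q"])
p=grab_frame("scene"); save(p["frame"],"s37.png",(300,180,460,320),5)
p=grab_frame("top"); save(p["frame"],"t37.png",(290,180,420,310),6)
```

```text
75.225 [ 0.40974706 -0.28177761  0.32720622] [-3.12950602 -1.3903031   2.92379073] [ 0.65316218 -0.14003954 -0.87295613] [-2.06032553e-01  7.90582954e-01  2.79391271e-01  7.97134413e-04
 -2.44992090e+00 -1.57229512e+00]
```

View pics/s37.png

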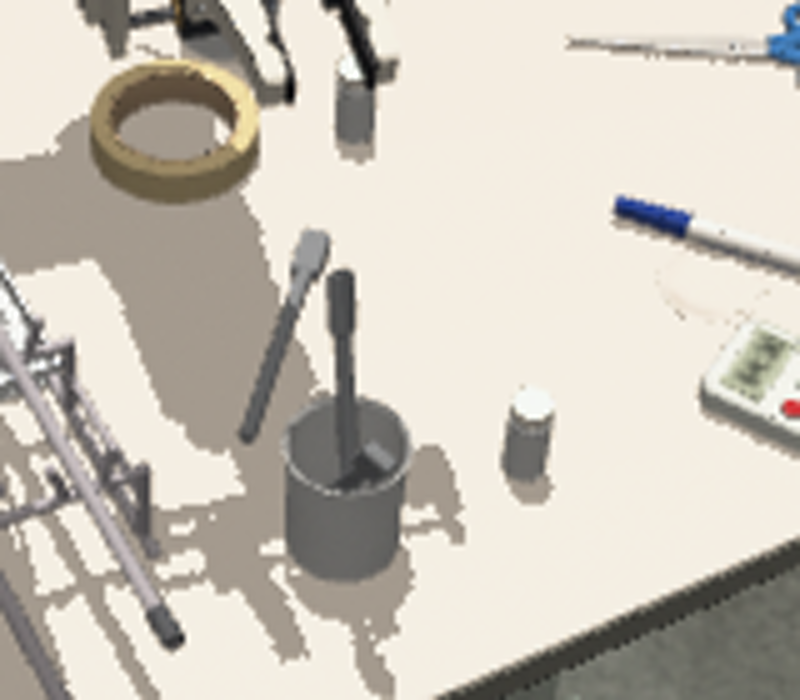

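View pics/t37.png

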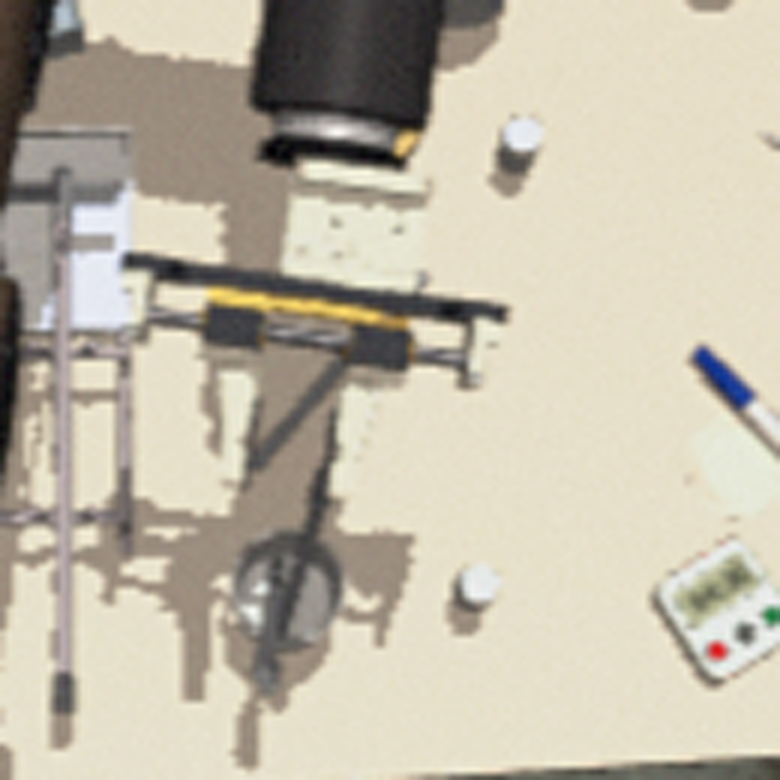

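>>> {"fn": "step_arm", "kwargs": {"commands": "0 0 0 0 -0.1 0;0 0 0 0 -0.18 0;0 0 0 0 -0.18 0;0 0 0 0 -0.18 0;0 0 0 0 -0.18 0;0 0 0 0 -0.18 0;0 0 0 0 -0.18 0;0 0 0 0 -0.18 0"}}

```text
t: 76.32
eef_pos: [0.4101, -0.2816, 0.3246]
ee_rot: [-3.14, -0.03, 2.935]
force: [-0.7, -0.8, 0.1]
width: 0.0358
```

>>> {"fn": "step_arm", "kwargs": {"commands": "0 0 0 0 -0.03 0;0 0 0 0 0 0"}}

```text
t: 76.58
eef_pos: [0.409, -0.2814, 0.3247]
ee_rot: [-3.14, -0.007, 2.935]
force: [0.3, -0.2, 0.0]
width: 0.0361
```

Run:
```python
from h import *
s=get_state();print(s["t"],s["eef_pos"],s["ee_rot"],s["force"],s["q"])
p=grab_frame("wrist"); save(p["frame"],"w38.png")
p=grab_frame("scene"); save(p["frame"],"s38.png",(340,220,400,310),9)
```

```text
76.575 [ 0.40904964 -0.28139801  0.32467083] [-3.14015671 -0.00651519  2.9353325 ] [ 0.30566927 -0.18487692  0.04745506] [-2.04772285e-01  1.11379433e-02 -1.98620500e-01  1.45621599e-03
 -1.36755541e+00 -1.57257809e+00]
```

View pics/w38.png

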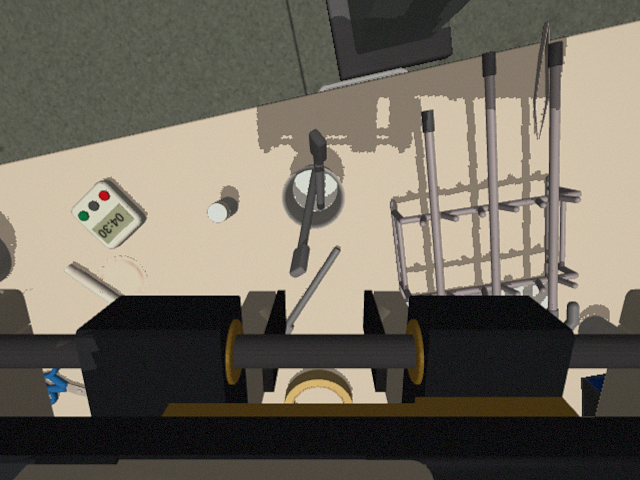

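View pics/s38.png

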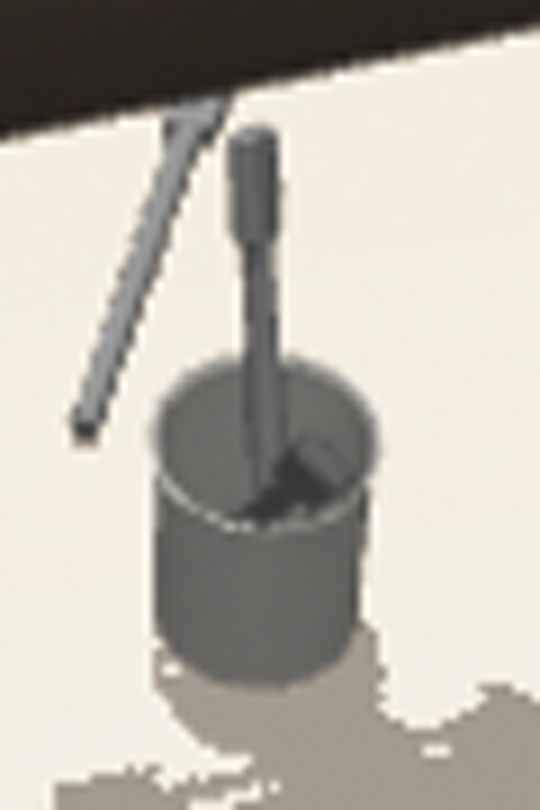

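Run:
```python
from h import *
s=get_state(); p=grab_frame("wrist"); save(p["frame"],"w39.png",(250,100,380,340),4 if 0 else 3.3)
Rt=R.from_euler("xyz",s["ee_rot"]).as_matrix()
def m(n,c,z):
    X=onz(p,c,z,s); print(n,np.round(X,4),"tool mm",np.round(Rt.T@(X-s["eef_pos"])*1000,1))
m("rim",(313,193),.083); m("r1end",(337,248),.005); m("r1 low",(300,310),.005); m("r1tip?",(290,330),.005)
```

```text
rim [ 0.3877 -0.291   0.083 ] tool mm [ 17.8 -13.4 241. ]
r1end [ 0.4765 -0.2798  0.005 ] tool mm [-67.5  15.8 318.2]
r1 low [ 0.5552 -0.3488  0.005 ] tool mm [-158.6  -35.6  317.5]
r1tip? [ 0.5829 -0.3699  0.005 ] tool mm [-190.   -50.6  317.2]
```

View pics/w39.png

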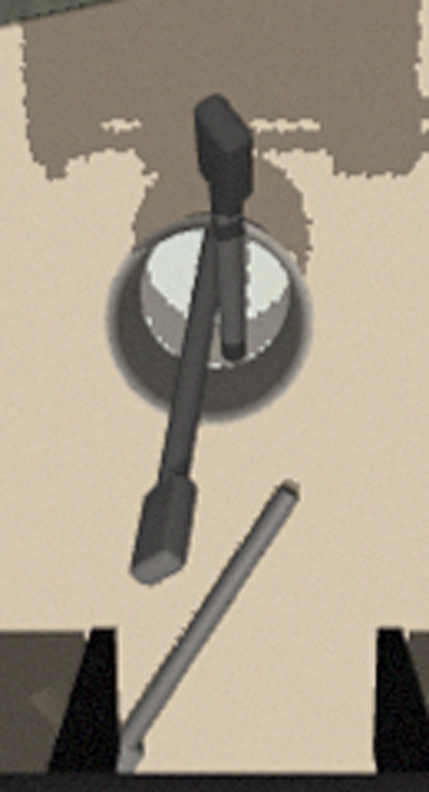

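>>> {"fn": "step_arm", "kwargs": {"commands": "0 0 0 0 0 0.18;0 0 0 0 0 0.18;0 0 0 0 0 0.18;-25 6 0 0 0 0;-45 11 5 0 0 0;-50 12 20 0 0 0;-48 12 30 0 0 0;-31 7 35 0 0 0", "jaw": 32}}

```text
t: 77.72
eef_pos: [0.5901, -0.3825, 0.2299]
ee_rot: [-3.136, -0.007, 2.395]
force: [-1.0, -0.4, -0.5]
width: 0.0321
```

>>> {"fn": "step_arm", "kwargs": {"commands": "0 0 45 0 0 0;0 0 50 0 0 0;0 0 50 0 0 0;0 0 35 0 0 0;0 0 20 0 0 0;0 0 0 0 0 0;0 0 0 0 0 0"}}

```text
t: 78.6
eef_pos: [0.5879, -0.382, 0.035]
ee_rot: [-3.138, -0.002, 2.396]
force: [1.0, 0.1, 0.8]
width: 0.0322
```

Run:
```python
from h import *
s=get_state();print(s["t"],s["eef_pos"],s["ee_rot"],s["force"],s["q"])
p=grab_frame("wrist"); save(p["frame"],"w40.png")
```

```text
78.6 [ 0.58787476 -0.38203922  0.03504805] [-3.13779975e+00 -2.02608252e-03  2.39585112e+00] [1.02040409 0.07829278 0.80394024] [-0.29775176  0.55664244 -0.13470228  0.00328892 -0.88292332 -2.02087479]
```

View pics/w40.png

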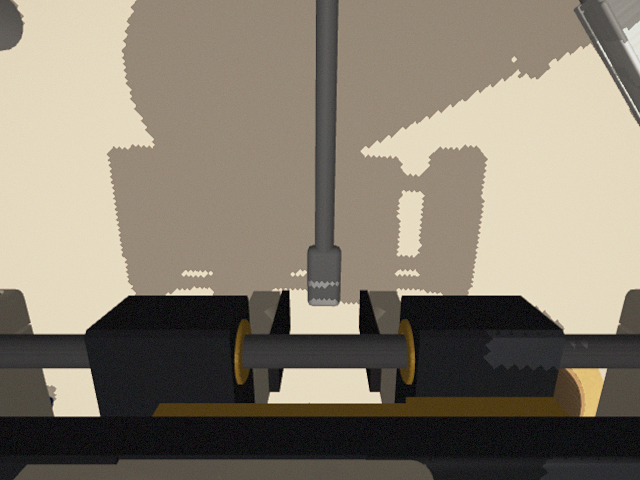

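Run:
```python
from h import *
s=get_state(); p=grab_frame("wrist")
Rt=R.from_euler("xyz",s["ee_rot"]).as_matrix()
for n,c in (("tip",(324,304)),("bstart",(324,248)),("up",(327,20))):
    X=onz(p,c,.005,s); print(n,np.round(X,4),"tool mm",np.round(Rt.T@(X-s["eef_pos"])*1000,1))
```

```text
tip [ 0.5976 -0.3925  0.005 ] tool mm [-14.1  -1.   30.5]
bstart [ 0.5735 -0.3702  0.005 ] tool mm [18.7 -1.  30.6]
up [ 0.4952 -0.2958  0.005 ] tool mm [126.6   0.5  30.7]
```

>>> {"fn": "step_arm", "kwargs": {"commands": "0 0 12 0 0 0;0 0 13 0 0 0;0 0 7 0 0 0;0 0 2 0 0 0;0 0 0 0 0 0"}}

```text
t: 79.32
eef_pos: [0.5867, -0.3816, -0.0001]
ee_rot: [-3.138, -0.003, 2.396]
force: [0.1, -0.2, -0.6]
width: 0.0321
```

>>> {"fn": "step_arm", "kwargs": {"commands": "0 0 0 0 0 0;0 0 0 0 0 0;0 0 0 0 0 0;0 0 0 0 0 0", "jaw": 0, "grip_force": 40}}

```text
t: 79.82
eef_pos: [0.5869, -0.3817, 0.0002]
ee_rot: [-3.138, -0.003, 2.395]
force: [0.3, -0.8, 0.3]
width: 0.0173
```

>>> {"fn": "step_arm", "kwargs": {"commands": "0 0 -10 0 0 0;0 0 -25 0 0 0;0 0 -40 0 0 0;0 0 -50 0 0 0;0 0 -55 0 0 0;0 0 -55 0 0 0;0 0 -50 0 0 0;0 0 -30 0 0 0"}}

```text
t: 80.82
eef_pos: [0.5884, -0.3817, 0.3192]
ee_rot: [-3.139, 0.0, 2.395]
force: [-0.7, -0.4, -0.4]
width: 0.0173
```

Run:
```python
from h import *
s=get_state();print(s["t"],s["eef_pos"],s["ee_rot"],s["force"],s["q"])
p=grab_frame("wrist"); save(p["frame"],"w41.png")
```

```text
80.825 [ 0.58840266 -0.38170169  0.31924471] [-3.13891020e+00  4.93657105e-04  2.39547124e+00] [-0.73677999 -0.3694463  -0.44205346] [-0.29699264  0.36576913  0.23070886  0.00265468 -1.43645649 -2.02028227]
```

View pics/w41.png

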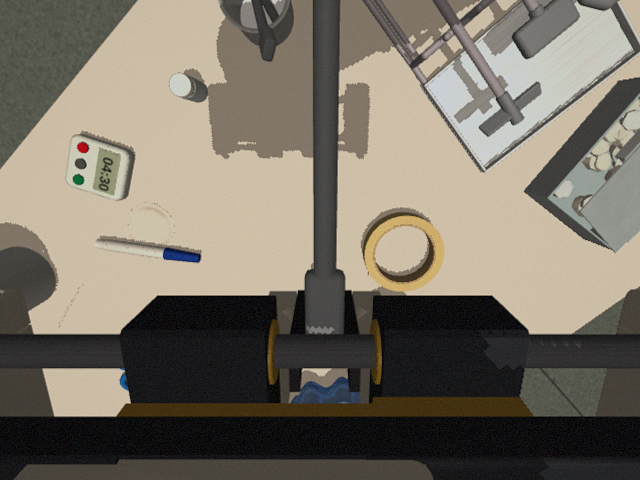

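>>> {"fn": "step_arm", "kwargs": {"commands": "20 -8 0 0 0 0;34 -14 0 0 0 0;40 -16 0 0 0 0;42 -17 0 0 0 0;40 -16 0 0 0 0;32 -13 0 0 0 0;18 -7 0 0 0 0;7 -2 0 0 0 0"}}

```text
t: 81.88
eef_pos: [0.3535, -0.2913, 0.3168]
ee_rot: [-3.138, -0.002, 2.395]
force: [0.6, 0.3, -0.0]
width: 0.0176
```

>>> {"fn": "step_arm", "kwargs": {"commands": "0 0 0 0 0 -0.1;0 0 0 0 0 -0.185;0 0 0 0 0 -0.185;0 0 0 0 0 -0.185;0 0 0 0 0 -0.185;0 0 0 0 0 -0.185;0 0 0 0 0 -0.185;0 0 0 0 0 -0.185"}}

```text
t: 82.88
eef_pos: [0.3549, -0.2917, 0.3158]
ee_rot: [3.138, -0.005, -2.487]
force: [0.1, -0.0, -0.7]
width: 0.0173
```

>>> {"fn": "step_arm", "kwargs": {"commands": "0 0 0 0 0 -0.185;0 0 0 0 0 -0.185;0 0 0 0 0 -0.185;0 0 0 0 0 -0.185;0 0 0 0 0 -0.185;0 0 0 0 0 -0.185;0 0 0 0 0 -0.185;0 0 0 0 0 -0.185"}}

```text
t: 83.88
eef_pos: [0.3549, -0.2918, 0.3158]
ee_rot: [3.136, 0.003, -1.007]
force: [0.0, 0.7, -0.7]
width: 0.0174
```

>>> {"fn": "step_arm", "kwargs": {"commands": "0 0 0 0 0 -0.185;0 0 0 0 0 -0.185;0 0 0 0 0 -0.185;0 0 0 0 0 -0.1;0 0 0 0 0 0"}}

```text
t: 84.5
eef_pos: [0.3547, -0.2917, 0.3158]
ee_rot: [3.139, 0.006, -0.358]
force: [-0.9, 0.3, -0.7]
width: 0.017
```

Run:
```python
from h import *
s=get_state();print(s["t"],s["eef_pos"],s["ee_rot"],s["force"],s["q"])
```

```text
84.5 [ 0.35472612 -0.2916996   0.3158126 ] [ 3.13907098  0.00554175 -0.35844395] [-0.85344231  0.27559859 -0.67012813] [-0.25560789 -0.05418153 -0.28185984  0.00198822 -1.34888977  1.46752407]
```

>>> {"fn": "step_arm", "kwargs": {"commands": "0 0 0 0 0 -0.1;0 0 0 0 -0.1 0;0 0 0 0 -0.18 0;0 0 0 0 -0.18 0;0 0 0 0 -0.18 0;0 0 0 0 -0.18 0;0 0 0 0 -0.18 0;0 0 0 0 -0.18 0"}}

```text
t: 85.5
eef_pos: [0.3553, -0.2919, 0.3154]
ee_rot: [3.128, 1.191, -0.271]
force: [0.3, 0.6, -0.5]
width: 0.0177
```

>>> {"fn": "step_arm", "kwargs": {"commands": "0 0 0 0 -0.15 0;0 0 0 0 -0.08 0;0 0 0 0 -0.02 0;0 0 0 0 0 0;0 0 0 0 0 0;0 0 0 0 0 0"}}

```text
t: 86.25
eef_pos: [0.354, -0.2916, 0.317]
ee_rot: [3.125, 1.432, -0.274]
force: [0.1, -0.1, 0.5]
width: 0.0177
```

```bash
cat > ins.py <<'E'
from h import *
import sys
g=float(sys.argv[1]); nm=sys.argv[2]
s=get_state();print(s["t"],s["eef_pos"],s["ee_rot"],s["force"],s["q"])
Rt=R.from_euler("xyz",s["ee_rot"]).as_matrix(); print(np.round(Rt,3))
e=s["eef_pos"]+Rt@[g,0,-.006]; print("end",e)
p=grab_frame("wrist"); save(p["frame"],f"w{nm}.png",(160,0,480,480),1.4); print("wrist crop",(proj(p,e,s)-[160,0])*1.4)
p=grab_frame("scene"); save(p["frame"],f"s{nm}.png",(320,180,420,310),6); print("scene crop",(proj(p,e)-[320,180])*6)
p=grab_frame("top"); save(p["frame"],f"t{nm}.png",(290,220,400,310),7); print("top crop",(proj(p,e)-[290,220])*7)
E
python3 ins.py .151 42
```

```text
86.25 [ 0.35398755 -0.29158186  0.31702442] [ 3.12532951  1.43165332 -0.27386122] [ 0.11838175 -0.05198729  0.54759678] [-2.57497137e-01  7.56762155e-01  1.44157192e-01  8.37363244e-05
 -2.38986320e+00  1.56858799e+00]
[[ 0.134 -0.255 -0.958]
 [-0.038 -0.967  0.252]
 [-0.99   0.002 -0.139]]
end [ 0.37989616 -0.29875875  0.16831586]
wrist crop [ 225.40977192 -129.34743682]
scene crop [331.78761839 410.75787137]
top crop [362.64768184 406.69001917]
```

View pics/w42.png

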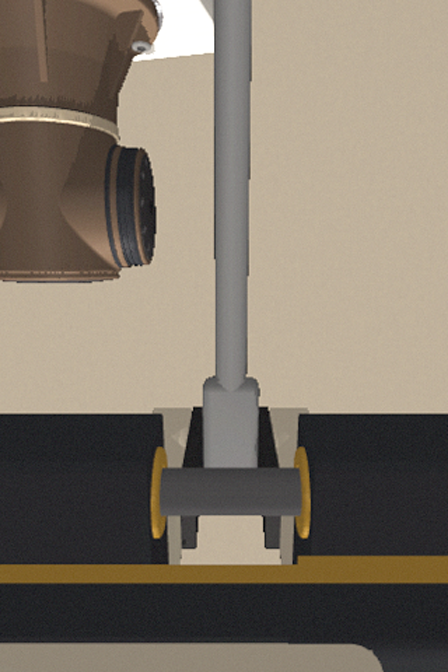

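View pics/s42.png

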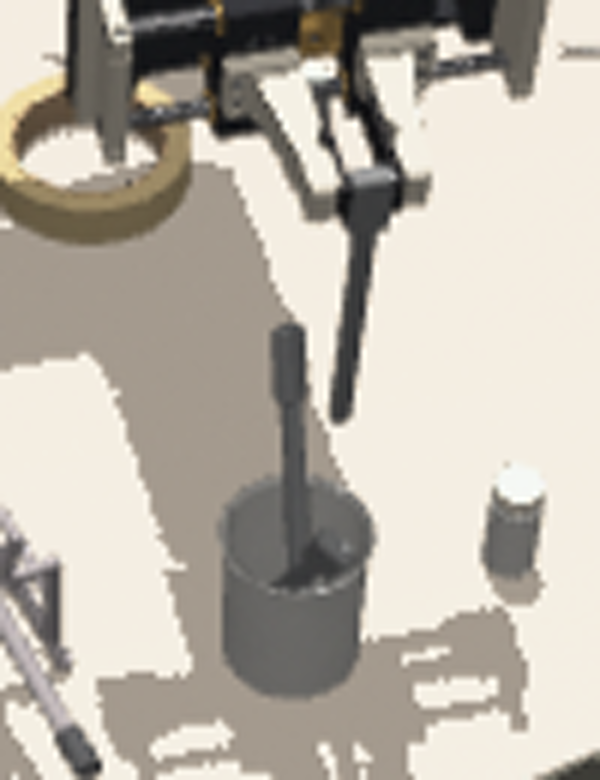

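>>> {"fn": "step_arm", "kwargs": {"commands": "0 -1.5 -6 0 0 0;15 0 2.1 0 0 0;25 0 3.5 0 0 0;20 0 2.8 0 0 0;10 0 1.4 0 0 0;0 0 0 0 0 0;0 0 0 0 0 0"}}

```text
t: 87.28
eef_pos: [0.3601, -0.2918, 0.2467]
ee_rot: [3.126, 1.434, -0.273]
force: [0.2, 0.0, 0.1]
width: 0.0176
```

```bash
python3 ins.py .151 43
```

```text
87.275 [ 0.36011968 -0.29184517  0.24669485] [ 3.12605287  1.43415366 -0.27299427] [0.15888827 0.00865369 0.12632917] [-2.55798675e-01  8.37974969e-01  1.26845915e-01 -1.99461058e-03
 -2.29383639e+00  1.56713432e+00]
[[ 0.131 -0.255 -0.958]
 [-0.037 -0.967  0.252]
 [-0.991  0.002 -0.136]]
end [ 0.38567527 -0.29890351  0.09791954]
wrist crop [ 225.41058256 -129.36352709]
scene crop [317.57667982 510.66259902]
top crop [356.37421844 411.46476716]
```

View pics/s43.png

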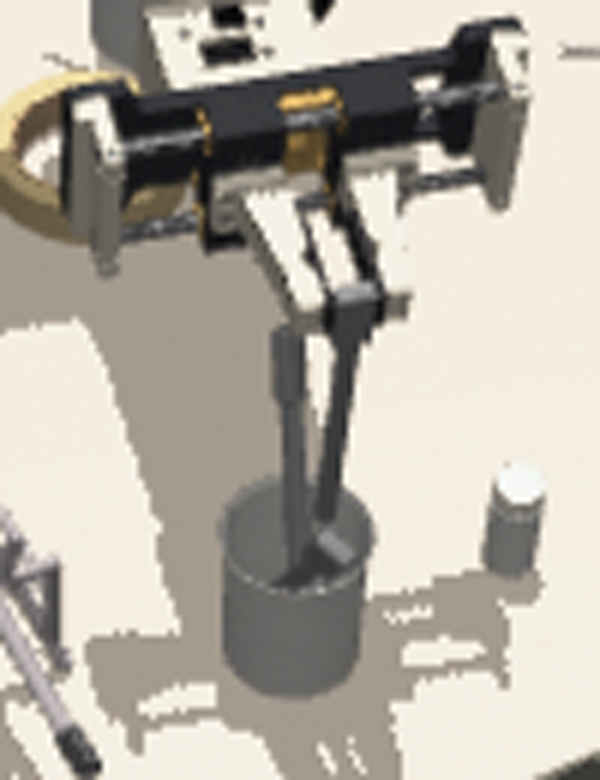

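View pics/w43.png

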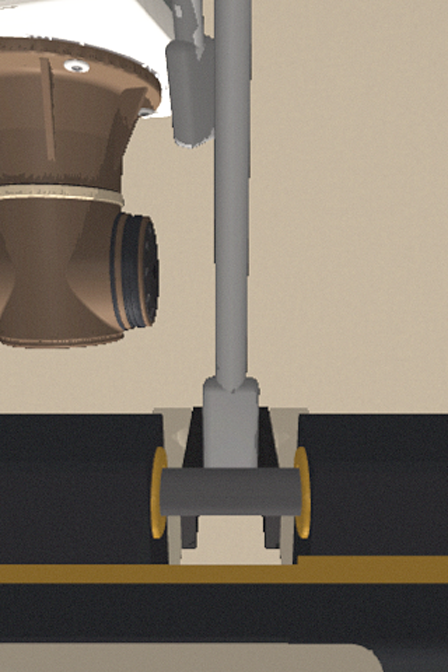

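View pics/t43.png

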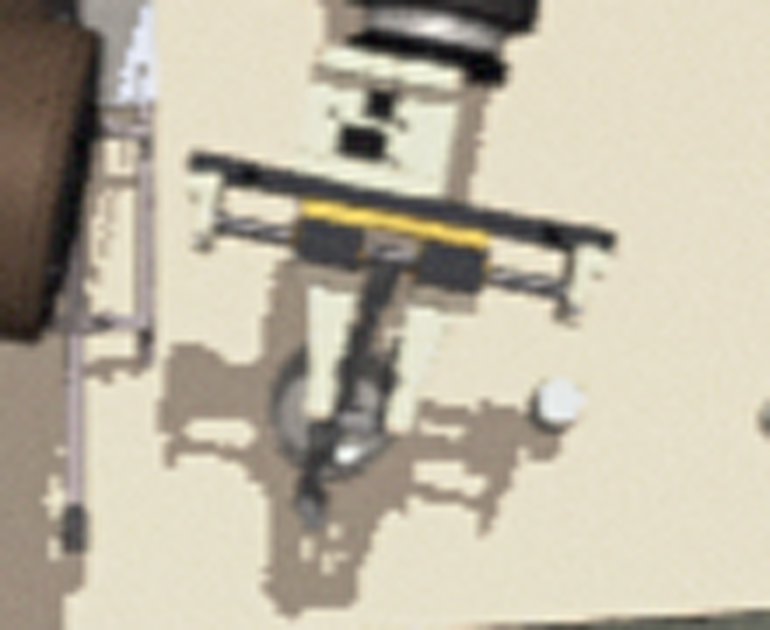

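>>> {"fn": "step_arm", "kwargs": {"commands": "10 0 1.4 0 0 0;16 0 2.2 0 0 0;16 0 2.2 0 0 0;12 0 1.7 0 0 0;7 0 1 0 0 0;0 0 0 0 0 0;0 0 0 0 0 0"}}

```text
t: 88.3
eef_pos: [0.3599, -0.2918, 0.1848]
ee_rot: [3.128, 1.434, -0.271]
force: [0.4, -1.1, -0.6]
width: 0.0172
```

```bash
python3 ins.py .151 44
```

```text
88.3 [ 0.35991683 -0.29179795  0.18484081] [ 3.12826528  1.43430444 -0.27088261] [ 0.35585332 -1.11196367 -0.56056554] [-2.55863127e-01  9.08799172e-01  1.10937615e-01 -1.93038049e-03
 -2.20725035e+00  1.56760540e+00]
[[ 0.131 -0.255 -0.958]
 [-0.036 -0.967  0.252]
 [-0.991  0.002 -0.136]]
end [ 0.38546228 -0.29880915  0.03606154]
wrist crop [ 225.41196122 -129.36487298]
scene crop [311.38693633 601.31515333]
top crop [351.57068958 425.55394076]
```

View pics/s44.png

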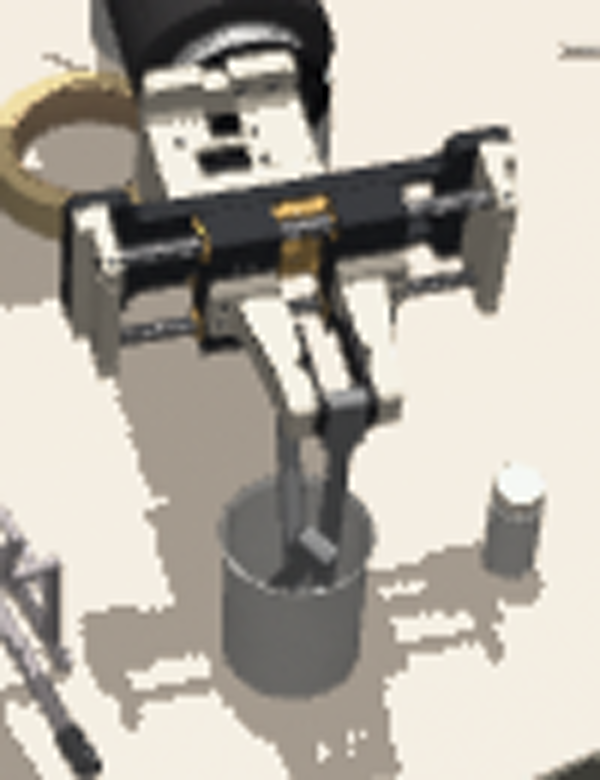

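View pics/w44.png

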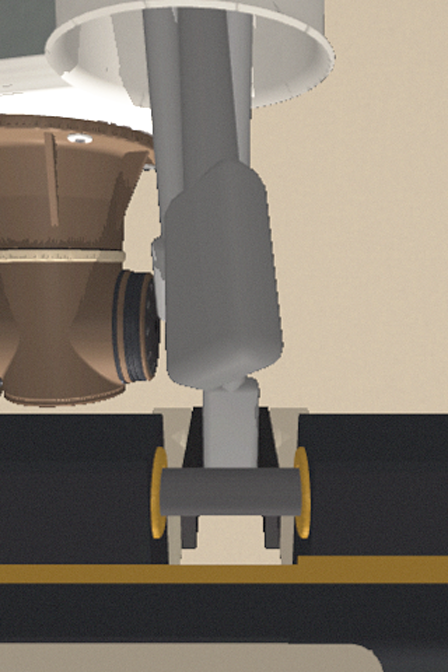

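>>> {"fn": "step_arm", "kwargs": {"commands": "0 0 0 0 0 0;0 0 0 0 0 0;0 0 0 0 0 0", "jaw": 40}}

```text
t: 88.82
eef_pos: [0.3597, -0.2917, 0.1847]
ee_rot: [3.128, 1.435, -0.271]
force: [-0.1, -0.1, 0.7]
width: 0.0382
```

```bash
python3 ins.py .151 45
```

```text
88.825 [ 0.35974495 -0.29173811  0.18474547] [ 3.12805768  1.43487493 -0.27120344] [-0.13307712 -0.09971728  0.67383341] [-2.55898134e-01  9.09001035e-01  1.10516688e-01 -2.02574956e-03
 -2.20719828e+00  1.56751857e+00]
[[ 0.131 -0.255 -0.958]
 [-0.036 -0.967  0.252]
 [-0.991  0.002 -0.135]]
end [ 0.38520668 -0.29873356  0.03595111]
wrist crop [ 225.41235648 -129.36833953]
scene crop [311.51693138 601.92816546]
top crop [351.45114461 426.07899364]
```

View pics/s45.png

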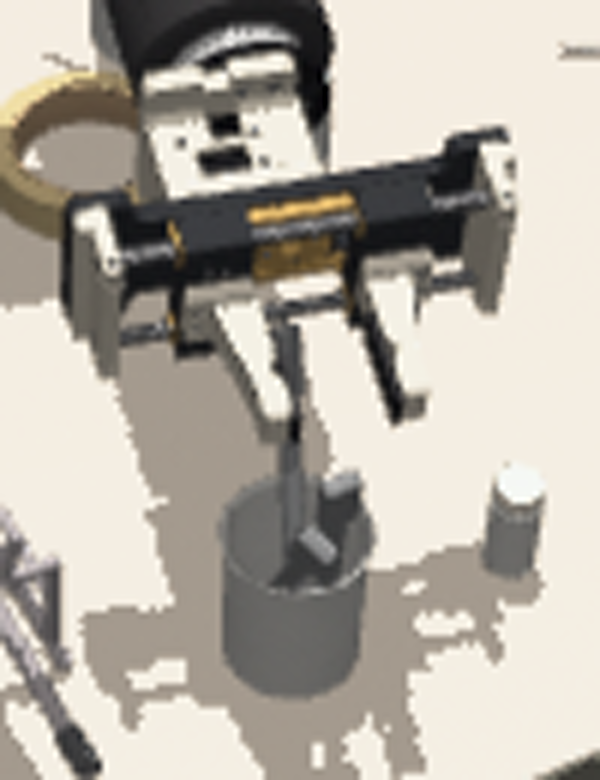

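View pics/w45.png

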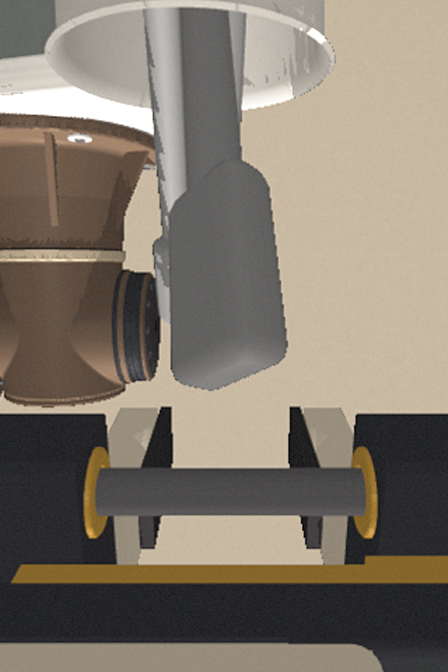

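>>> {"fn": "step_arm", "kwargs": {"commands": "-4 0 -10 0 0 0;-4 0 -20 0 0 0;-10 0 -25 0 0 0;-25 0 -20 0 0 0;-40 0 -10 0 0 0;-40 0 0 0 0 0;-20 0 0 0 0 0;0 0 0 0 0 0"}}

```text
t: 89.98
eef_pos: [0.4226, -0.3081, 0.3392]
ee_rot: [3.127, 1.432, -0.272]
force: [0.5, 0.1, -0.3]
width: 0.0398
```

>>> {"fn": "step_arm", "kwargs": {"commands": "0 0 0 0 0.1 0;0 0 0 0 0.18 0;0 0 0 0 0.18 0;0 0 0 0 0.18 0;0 0 0 0 0.18 0;0 0 0 0 0.18 0;0 0 0 0 0.18 0;0 0 0 0 0.18 0"}}

```text
t: 90.98
eef_pos: [0.423, -0.3081, 0.3375]
ee_rot: [3.14, 0.07, -0.258]
force: [-0.1, -0.4, -0.1]
width: 0.0401
```

>>> {"fn": "step_arm", "kwargs": {"commands": "20 20 0 0 0.06 0;30 30 0 0 0 0;35 35 0 0 0 0;35 35 0 0 0 0;30 30 0 0 0 0;10 10 0 0 0 0;0 0 0 0 0 0"}}

```text
t: 91.85
eef_pos: [0.5365, -0.5041, 0.3312]
ee_rot: [3.141, 0.019, -0.259]
force: [0.9, 0.5, 0.1]
width: 0.0402
```

Run:
```python
from h import *
s=get_state();print(s["t"],s["eef_pos"],s["ee_rot"],s["force"],s["q"])
p=grab_frame("wrist"); save(p["frame"],"w46.png")
p=grab_frame("scene"); save(p["frame"],"s46.png",(220,180,420,330),4)
p=grab_frame("top"); save(p["frame"],"t46.png",(240,180,420,315),4.4)
```

```text
91.85 [ 0.53651274 -0.50409474  0.33122625] [ 3.14117758  0.01909114 -0.25880546] [0.86042908 0.53348398 0.14383787] [-0.48814854  0.43747357  0.36394962  0.00475129 -1.51577002  1.79983817]
```

View pics/s46.png

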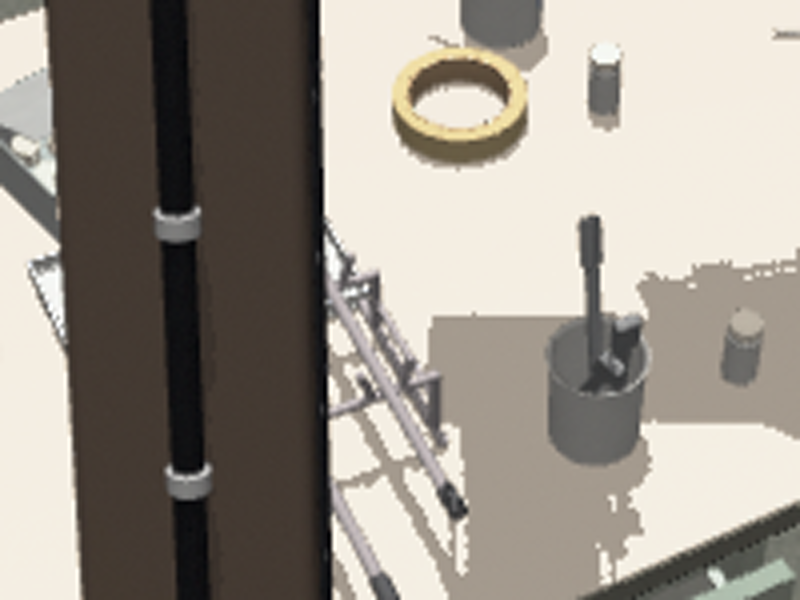

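View pics/t46.png

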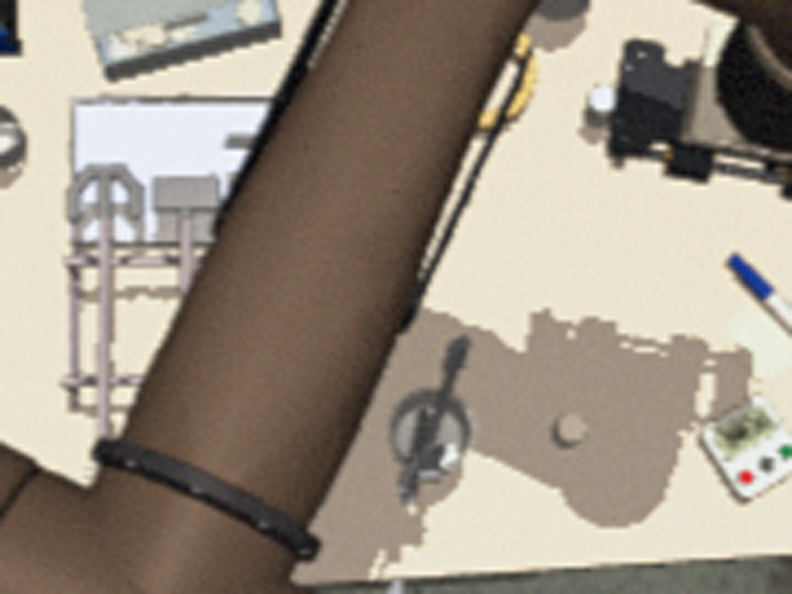

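View pics/w46.png

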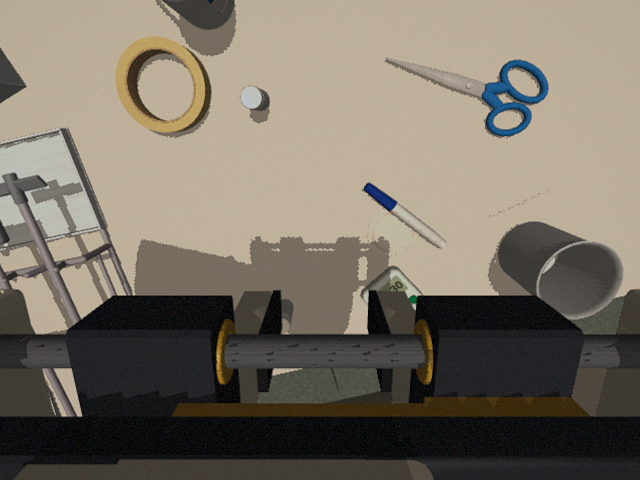

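>>> {"fn": "step_arm", "kwargs": {"commands": "-25 -17 0 0 0 0;-40 -26 0 0 0 0;-45 -29 0 0 0 0;-45 -29 0 0 0 0;-40 -26 0 0 0 0;-35 -23 0 0 0 0;-20 -14 0 0 0 0;0 0 0 0 0 0"}}

```text
t: 93.0
eef_pos: [0.3351, -0.2799, 0.3394]
ee_rot: [3.14, 0.011, -0.256]
force: [0.8, -0.3, 0.1]
width: 0.0397
```

Run:
```python
from h import *
s=get_state();print(s["t"],s["eef_pos"],s["ee_rot"],s["force"])
p=grab_frame("wrist"); save(p["frame"],"w47.png"); save(p["frame"],"w47c.png",(220,60,420,300),3)
p=grab_frame("scene"); save(p["frame"],"s47.png",(340,220,400,310),9)
```

```text
93.0 [ 0.33514425 -0.27986745  0.33938192] [ 3.13994024  0.01099919 -0.25585199] [ 0.80085823 -0.33452618  0.1254814 ]
```

View pics/w47.png

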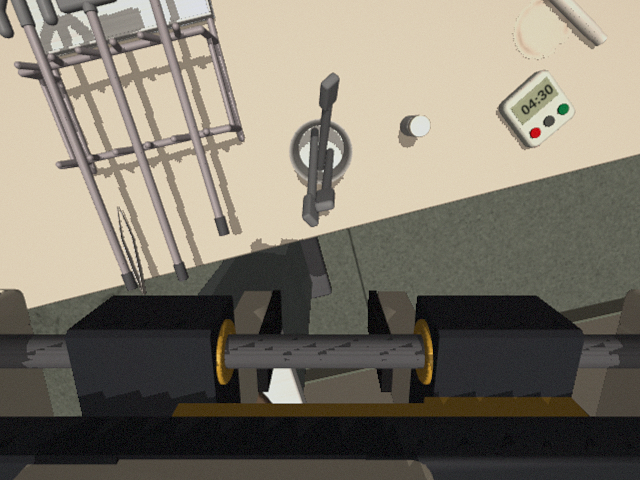

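View pics/w47c.png

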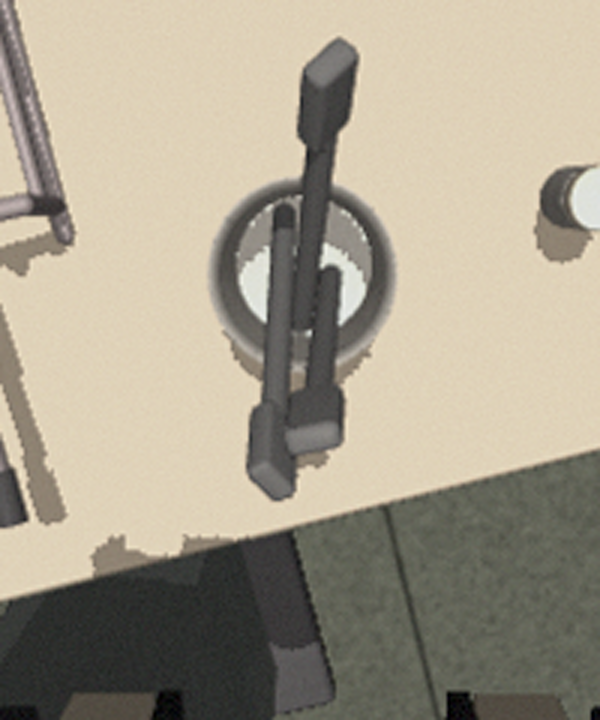

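View pics/s47.png

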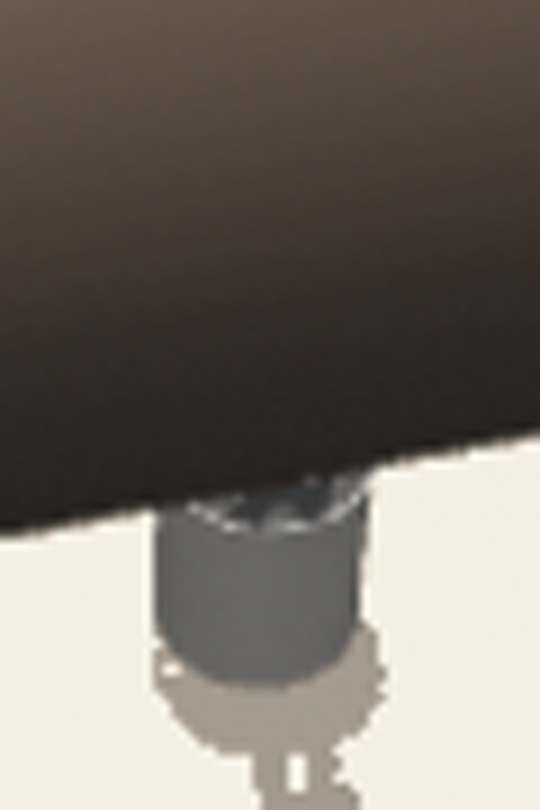

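Run:
```python
from h import *
s=get_state()
w=grab_frame("wrist"); p=grab_frame("top"); save(p["frame"],"t48.png",(230,180,350,320),5)
rk=np.array([.4967,-.0979]); c,sn=np.cos(-.0485),np.sin(-.0485)
def rf(X): d=X[:2]-rk; return np.round([1000*(c*d[0]+sn*d[1]),1000*(-sn*d[0]+c*d[1])],1)
for n,uv in (("s2 tail(anchor)",(128,284)),("s3 tail(paddle)",(181,275)),("s1 tail",(223,232)),("anc low",(75,155)),("pad",(128,148)),("bl",(193,130))):
    print(n,rf(onz(w,uv,.069,s)))
```

```text
s2 tail(anchor) [-201.2   68.3]
s3 tail(paddle) [-2.035e+02 -1.000e-01]
s1 tail [-161.4  -66.7]
anc low [-41.1  69.8]
pad [-46.2   9. ]
bl [-42.9 -67.7]
```

View pics/t48.png

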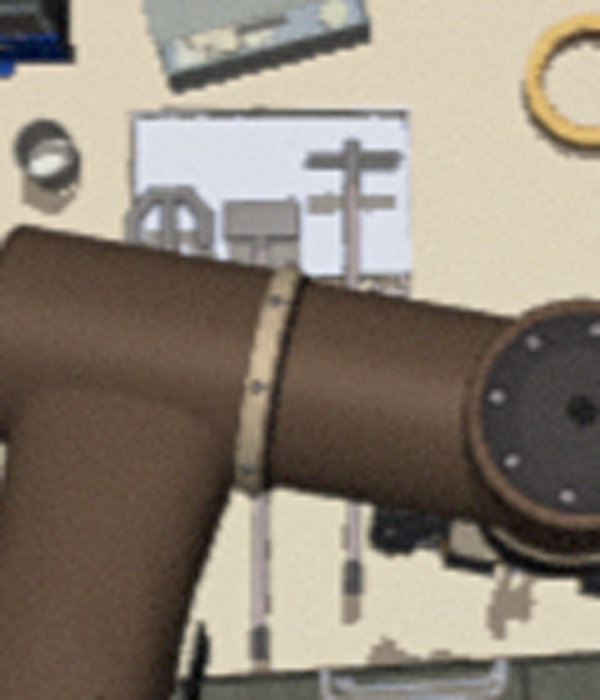

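Run:
```python
from h import *
w=grab_frame("wrist"); save(w["frame"],"w49.png",(0,0,260,300),3)
```

View pics/w49.png

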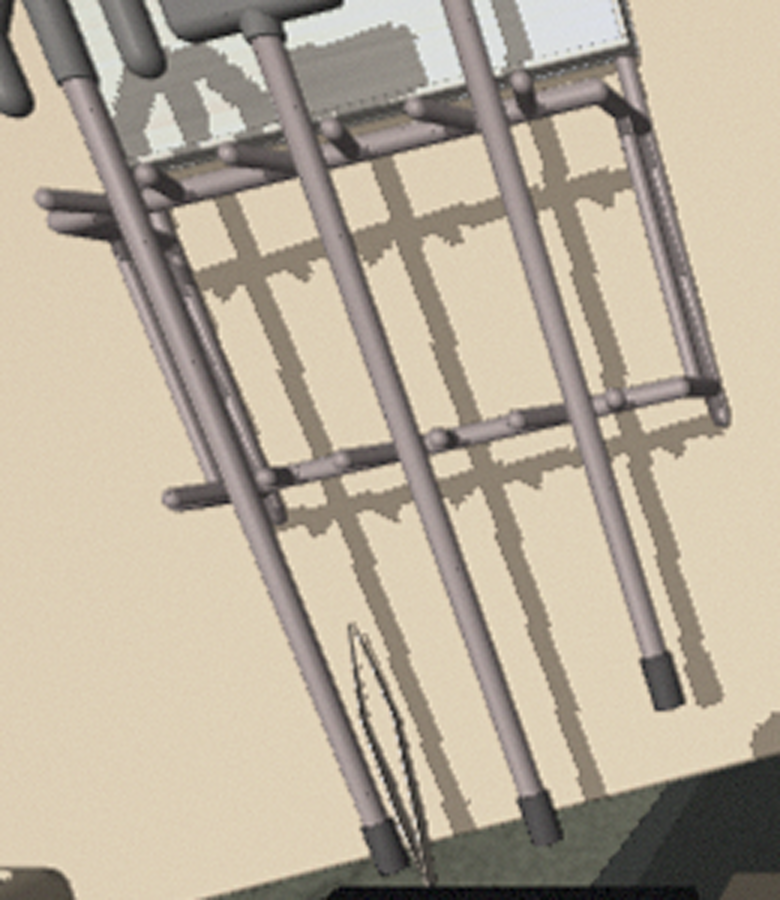

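Run:
```python
from h import *
s=get_state(); w=grab_frame("wrist")
rk=np.array([.4967,-.0979]); c,sn=np.cos(-.0485),np.sin(-.0485)
def rf(X): d=X[:2]-rk; return np.array([1000*(c*d[0]+sn*d[1]),1000*(-sn*d[0]+c*d[1])])
for n,pts in (("anchor",[(391,872),(238,485),(130,205),(75,80)]),("paddle",[(546,843),(405,440),(308,160),(262,38)]),("blade",[(667,708),(583,415),(497,115),(455,0)])):
    Q=np.array([rf(onz(w,(u/3,v/3),.069,s)) for u,v in pts]); k=np.polyfit(Q[:,0],Q[:,1],1); m=Q[0,0]+150
    print(n,np.round(Q,1).tolist(),"slope",round(k[0],4),"mid",np.round([m,np.polyval(k,m)],1),"head",m+165)
```

```text
anchor [[-210.2, 68.0], [-49.0, 66.8], [48.3, 65.2], [88.0, 66.8]] slope -0.0067 mid [-60.2  66.9] head 104.82819929679701
paddle [[-211.2, 0.7], [-46.6, -0.1], [48.7, -0.9], [86.5, 0.0]] slope -0.0035 mid [-61.2   0. ] head 103.75608469382007
blade [[-165.9, -65.1], [-51.9, -67.3], [48.3, -69.2], [83.5, -67.0]] slope -0.0112 mid [-15.9 -67.2] head 149.05367304115364
```

>>> {"fn": "step_arm", "kwargs": {"commands": "0 0 0 0 0 0;0 0 0 0 0 0;0 0 0 0 0 0;0 0 0 0 0 0"}}

```text
t: 93.8
eef_pos: [0.3365, -0.2812, 0.3379]
ee_rot: [3.14, 0.015, -0.258]
force: [-1.2, -0.3, 0.8]
width: 0.0399
```

Run:
```python
from h import *
print(get_state()["force"], job_done())
```

```text
the job is handed in; nothing more can be done
[-1.19556235 -0.26227925  0.78638402] None
```

I finished the job and handed it in at about 94 s. All three shafts lie across the rack and all three rods stand in the middle-sized beaker.

**Shafts.** Each was trial-lifted just off the bench, re-gripped at its balance point, carried level and set in its own fork pair, heads over the tray.
- Measured tilts were about 0.01 rad or less where the fit was clean. A few cluttered views gave 0.08 to 0.09 rad; re-fitting with the bad edges left out brought those back to about 0.01 rad or less.

| Shaft | Slot | Middle off the slot line | Angle off the rack axis | Head centre from rack centre |
|---|---|---|---|---|
| Anchor (shaft 2) | 1 | about 2 mm | 0.007 rad | 105 mm |
| Paddle (shaft 3) | 2 | under 1 mm | 0.004 rad | 104 mm |
| Blade (shaft 1) | 3 | about 2 mm | 0.011 rad | 149 mm |

- I read these from the last wrist picture assuming seated height, so the seated heights were not measured separately. The pictures show the shafts lying in the forks.

**Rods.** The last wrist picture shows all three with their plain ends on the beaker floor and the beaker upright. I judged how deep they stand by eye.

**Bystanders.** The vials and the tape look untouched. The arm was clear of everything when I handed in.

**Disagreements.**
- The real fingertips sit at the TCP, not 25 mm ahead of it as the text says. My first two grips closed above the paddle shaft. While finding the true height I pressed the fingers on the bench with up to about 60 N, half the 120 N wrist limit.
- My first quick reading put the paddle shaft about 9 mm off its slot line. That came from badly picked pixels; an enlarged crop gave the value in the table.

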